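# Put the flameless candles on charge and snap the case shut

## Task

The flameless candles are back from an event: stand every one that is on the bench upright in the charging case, each fully down in the well that fits its diameter. Then close the case with its white cover: with the rear edge raised, hook the front lip under the bar into the slot on the case's near edge, pivot the cover down and press its rear edge until the orange catch snaps over it and it lies flat. Last, push the green charge button fully in and let it go; leave the vase, the bowl and the tape roll where they are.

Things in the scene. Friction and masses are not known exactly. Their poses are not given: they have to be found in the camera images.
- case: charging case, fixed: dark grey open box, 140 x 304 mm, rim 98 mm above the bench. Origin: centre of its underside; x from the slotted front edge (near the robot) to the rear edge with the catch, y along the row of wells, z up. Inside, 128 x 292 mm, a light grey insert 52 mm high holds the wells, on the line x = 0; a seated candle ends 5 mm below the rim, on which the cover will lie.
- well_30 (a point): centre of the mouth of the well for the 30 mm candle: 32.5 mm wide, 44 mm deep, 52 mm above the bench, at x = 0, y = -121 mm of the case (the wells grow from -y to +y: 30, 38, 46, 54, 62). A candle fully home in it has its centre 1.5 mm below this point. Axes as the case's.
- well_38 (a point): centre of the mouth of the well for the 38 mm candle: 40.5 mm wide, 44 mm deep, 52 mm above the bench, at x = 0, y = -76.5 mm of the case (the wells grow from -y to +y: 30, 38, 46, 54, 62). A candle fully home in it has its centre 1.5 mm below this point. Axes as the case's.
- well_46 (a point): centre of the mouth of the well for the 46 mm candle: 48.5 mm wide, 44 mm deep, 52 mm above the bench, at x = 0, y = -24 mm of the case (the wells grow from -y to +y: 30, 38, 46, 54, 62). A candle fully home in it has its centre 1.5 mm below this point. Axes as the case's.
- well_54 (a point): centre of the mouth of the well for the 54 mm candle: 56.5 mm wide, 44 mm deep, 52 mm above the bench, at x = 0, y = 36.5 mm of the case (the wells grow from -y to +y: 30, 38, 46, 54, 62). A candle fully home in it has its centre 1.5 mm below this point. Axes as the case's.
- well_62 (a point): centre of the mouth of the well for the 62 mm candle: 64.5 mm wide, 44 mm deep, 52 mm above the bench, at x = 0, y = 105 mm of the case (the wells grow from -y to +y: 30, 38, 46, 54, 62). A candle fully home in it has its centre 1.5 mm below this point. Axes as the case's.
- candle_30_mid (a point): ivory flameless pillar candle, upright cylinder 30 mm in diameter, 85 mm tall, foot edge chamfered 2.5 mm, about 108 g, battery in its foot (centre of mass 20 mm up). The point is its centre, half-way up (42.5 mm above its foot); z along the candle, up as it stands. It belongs in well_30. May be absent (None from the start).
- candle_38_mid (a point): ivory flameless pillar candle, upright cylinder 38 mm in diameter, 85 mm tall, foot edge chamfered 2.5 mm, about 121 g, battery in its foot (centre of mass 20 mm up). The point is its centre, half-way up (42.5 mm above its foot); z along the candle, up as it stands. It belongs in well_38. May be absent (None from the start).
- candle_46_mid (a point): ivory flameless pillar candle, upright cylinder 46 mm in diameter, 85 mm tall, foot edge chamfered 2.5 mm, about 134 g, battery in its foot (centre of mass 20 mm up). The point is its centre, half-way up (42.5 mm above its foot); z along the candle, up as it stands. It belongs in well_46. May be absent (None from the start).
- candle_54_mid (a point): ivory flameless pillar candle, upright cylinder 54 mm in diameter, 85 mm tall, foot edge chamfered 2.5 mm, about 146 g, battery in its foot (centre of mass 20 mm up). The point is its centre, half-way up (42.5 mm above its foot); z along the candle, up as it stands. It belongs in well_54. May be absent (None from the start).
- candle_62_mid (a point): ivory flameless pillar candle, upright cylinder 62 mm in diameter, 85 mm tall, foot edge chamfered 2.5 mm, about 159 g, battery in its foot (centre of mass 20 mm up). The point is its centre, half-way up (42.5 mm above its foot); z along the candle, up as it stands. It belongs in well_62. May be absent (None from the start).
- slot (a point): mouth of the slot in the case's front moulding (180 mm wide, 11 mm above the rim): 64.5 mm in front of the case's origin, at rim height. Axes as the case's. It opens to +x under an overhanging bar whose edge is here and whose underside is 6 mm above this point; its floor is 7 mm below this point, its end wall 17.5 mm in (to -x); it is 168 mm wide along y.
- cover_grip (a point): white cover, 270 g: plate 133 x 304 x 5 mm with a grip rib on top (14 mm thick in x, 100 mm long in y, 33 mm high above the plate). The point is on the rib's centre line, 27 mm above the plate's underside; x from lip to rear edge, y along the rib, z up. The plate runs 63 mm to -x, 70 mm to +x of it. It starts flat on the bench; shut, it lies on the rim, this point over the case's origin.
- cover_lip (a point): middle of the tip of the cover's front lip, 77 mm in front of the rib, 2 mm above the underside. The lip is a tongue 4 mm thick, 160 mm wide and 14 mm long, flush with the underside, that sticks out of the plate's front edge. Axes as the cover's.
- cover_rear (a point): middle of the cover's rear edge, on its top face (5 mm above the underside), 70 mm behind the rib. The orange mark 10 mm in front of it shows where to press. Hooked but not pressed, the cover rests on the catch with this edge about 12 mm too high. Axes as the cover's.
- catch (a joint): orange spring catch, 40 mm wide, mid rear edge of the case, 18 mm above the rim: how far it is pushed back, 0 (sprung forward) to 0.010 m. Its nose overhangs a shut cover's rear edge by 4 mm or more, 6 mm above the rim. The edge coming down its steep front slope pushes it back; it springs to 0 over the cover when that is flat. Pressing the rear edge past it takes about 10 to 15 N.
- charge_top (a point): centre of the top of the green charge button, 26 mm across, on the pod at the case's front right corner: 94 mm in front of and 125 mm to the right (-y) of the case's origin, 96 mm above the bench. Pressed straight down.
- charge (a joint): how far the charge button is pushed in: 0 (out) to 0.006 m; a spring brings it back; fully in takes 5 N. It counts as pushed beyond 4 mm.
- vase: bystander: teal gourd-shaped bottle vase, 90 mm wide, 175 mm tall, standing at the far right, beyond the cover. Origin under its centre.
- bowl: bystander: polished metal bowl, 90 mm wide, 45 mm high, just beyond the case. Origin under its centre.
- tape: bystander: roll of brown packing tape lying flat, 100 mm wide, 48 mm high, beyond the case, to the left. Origin under its centre.
There are look-alikes about, which are no part of the job. What is shaped like the part that bears candle_38_mid but black or purple is not meant.

How it is judged:
By the outcome, as a careful person would: the job done as asked, in the order asked, and still so for the second after the job is handed in, with the robot touching nothing.
Of candle_30, candle_38, candle_46, candle_54, candle_62 only 3 to 5 are there at a start; the rules pass over those that are not, and their reading is None.
At some moment in a run one of candle_46, candle_54, candle_62, cover may be knocked a few centimetres aside while the robot is not near it.
It also fails if it takes over 210 s, if anything falls off the work surface, if the arm or the gripper's body presses on something with over 40 N, if the wrist force passes 120 N, or if a joint passes its speed limit or range.

## Robot

A 6-joint arm with a two-finger parallel gripper is mounted at the origin on the work surface. World frame = base frame: x ahead of the robot, y to its left, z up, the work surface at z = 0. Lengths are in m, angles in rad, forces in N, time in s.
With the tool pointing down it reaches from about 0.35 to 0.85 m from the base axis. Payload 8.1 kg.
Tool frame: the origin (TCP) lies midway between the tips of the shut fingers; the grasp point (between the pads) lies 19 mm behind it (robot.tcp_to_grasp is the distance from the TCP to the grasp point, in m); z points along the fingers, y is the direction in which the jaws open and shut (so a half turn about z gives the same grasp; the last joint's range is limited). The gripper opens to 93 mm and grips with 3 to 60 N. Pads are 15 mm wide; open, the fingers measure 128 mm over their backs; the gripper's body (75 mm by 188 mm) begins 65 mm behind the grasp point.
Start: joints at [1.162, 0.13, 1.488, -0, 1.523, -0.085], TCP at [0.191, 0.569, 0.219] pointing down, gripper open.
Joint ranges: [-2.96, 2.96], [-0.89, 2.26], [0.02, 2.5], [-1.34, 4.48], [0, 2.73], [-2.66, 2.66]. Speed limits (rad/s): [2.39, 2.39, 2.79, 3.14, 3.14, 3.14].

## Interface

Orientations are given as a rotation vector (axis times angle).
In Python, from plant import robot gives the robot as it stands.
- The arm moves only by the tool send_rows, never from a script. Its argument "series" is a list of rows, each an object of numbers: "wx", "wy", "wz": the turn, a rotation vector about the world's x, y, z in rad; "dx", "dy", "dz": the shift along the world's x, y, z in cm; "fingers": the closure in counts, from 0 (fully open) to 255 (shut). In form: [{"wx": .., "wy": .., "wz": .., "dx": .., "dy": .., "dz": .., "fingers": ..}, ...]. A call has 1 to 20 rows; each row shifts and turns the pose as measured when the row begins; what a row does not reach is not made up. A row lasts 1/12 s, in which the tool goes at most 41.7 mm and 7.16 degrees, less where a joint would pass 70% of its speed; a pose out of reach is approached as far as the arm can. A call is refused whole if a number of a shift passes 4.17 or a number of a turn 0.125, either way. A call with a gripper value outside its range is refused whole. The fingers move at their own pace and stop on an object; "newtons" is the grip in N (left out, the last holds). Time passes only in rows, so rows that do not move let the fingers close. It gives the time, the measured TCP pose, the force and the opening at its end, in the units of the state.
- robot.read_state(): the state, without advancing time (a new reading comes with each control period).
- robot.read_camera(name): name is "side" or "top" or "wrist"; returns the picture (480x640x3 uint8, red, green, blue); there is no depth.
- robot.camera_info(name): a dict with "intrinsics" (3x3 intrinsics, pixels), "extrinsics" (4x4, takes a point from world to camera coordinates); the wrist camera has in their place "tool_from_camera" (4x4, takes a point from camera to tool coordinates, whose origin is the TCP and whose axes are the flange's). Camera axes: x right, y up, looking along -z (the intrinsics and any distortion apply to the point x, -y, -z); pixel columns grow to the right and rows downward; lengths in m; the calibration is good to about 2 mm. A picture is of the moment at which its call begins: read the wrist's pose just before it. camera_info takes no time and is no camera call.
- robot.close_job(): hands the job in, once; it reports no verdict.
The state is a dict: "t": time; "q": joint angles; "dq": joint speeds; "joint_torque": joint torques, N m; "tool_pos": TCP position; "orientation": TCP orientation; "force": force on the tool from outside, world axes, zero at the start; "wrist_torque": the same for the moment, N m; "opening": finger opening in m.
Only numpy, scipy, OpenCV 4.12 (cv2) and the standard library are available. Lean on these libraries where they do the work, as an engineer would, in place of code of your own. Each camera call takes 0.05 s, during which the arm holds its last target.

## Working session

There is one attempt and no reset: what is moved stays moved. The work goes in short steps, Python scripts to look and compute and a tool call to move; the robot and the scene stay as the last step left them, time stands still between calls to the robot, and variables do not carry over. Pictures are saved under pics/ and viewed, and the job is handed in when it is done.

Besides the shell and the picture viewer there is one more tool, called after "Request:" as name(argument=value, ...) on one line, values as JSON. send_rows: Moves the arm, as the interface text tells. Its arguments: {"type":"object","properties":{"series":{"type":"array","items":{"type":"object","properties":{"wx":{"type":"number"},"wy":{"type":"number"},"wz":{"type":"number"},"dx":{"type":"number"},"dy":{"type":"number"},"dz":{"type":"number"},"fingers":{"type":"number"}}}},"newtons":{"type":"number"}},"required":["series"]}

```bash
ls -la; mkdir -p pics; cat > h.py <<'E'
import numpy as np, cv2
from plant import robot
def snap(name,fn=None):
    im=robot.read_camera(name)
    if fn: cv2.imwrite('pics/'+fn,im[:,:,::-1])
    return im
E
python3 - <<'E'
from h import *
np.set_printoptions(precision=4,suppress=True)
for n in ('side','top','wrist'):
    print(n,robot.camera_info(n)); snap(n,n+'0.png')
print(robot.read_state())
E
```

```text
total 12
drwxr-xr-x  3 agent agent 4096 Dec  6 19:07 .
drwxr-xr-x 23 root  root  4096 Dec  6 19:07 ..
drwxr-xr-x  2 agent agent 4096 Dec  6 19:07 pics
side {'intrinsics': array([[506.0322,   0.    , 317.4001],
       [  0.    , 506.0322, 239.514 ],
       [  0.    ,   0.    ,   1.    ]]), 'extrinsics': array([[-0.9941, -0.1088,  0.0039,  0.5813],
       [ 0.0585, -0.5032,  0.8622, -0.1157],
       [-0.0919,  0.8573,  0.5066, -1.1626],
       [ 0.    ,  0.    ,  0.    ,  1.    ]])}
top {'intrinsics': array([[568.1411,   0.    , 319.4091],
       [  0.    , 568.1411, 241.0071],
       [  0.    ,   0.    ,   1.    ]]), 'extrinsics': array([[ 0.02  , -0.9998,  0.001 ,  0.008 ],
       [ 0.9811,  0.0198,  0.1926, -0.5738],
       [-0.1925, -0.0029,  0.9813, -1.2524],
       [ 0.    ,  0.    ,  0.    ,  1.    ]])}
wrist {'intrinsics': array([[388.3726,   0.    , 322.1142],
       [  0.    , 388.3726, 241.1352],
       [  0.    ,   0.    ,   1.    ]]), 'tool_from_camera': array([[-0.0005,  0.9532,  0.3025,  0.0842],
       [ 1.    ,  0.0004,  0.0002,  0.0009],
       [ 0.0001,  0.3025, -0.9532, -0.1663],
       [ 0.    ,  0.    ,  0.    ,  1.    ]])}
{'t': 0.15, 'q': array([ 1.1616,  0.1309,  1.489 ,  0.    ,  1.523 , -0.0854]), 'dq': array([-0.0004, -0.0022, -0.0027, -0.0012,  0.0004, -0.0005]), 'joint_torque': array([ -0.    , -56.0468, -49.2341,   0.0768,   0.0305,  -0.    ]), 'tool_pos': array([0.1907, 0.5684, 0.2179]), 'orientation': array([-0.5064, -3.1002,  0.0021]), 'force': array([-0.6991, -0.1429, -1.3587]), 'wrist_torque': array([0.0322, 0.0185, 0.0082]), 'opening': 0.09297874610022319}
```

View pics/top0.png

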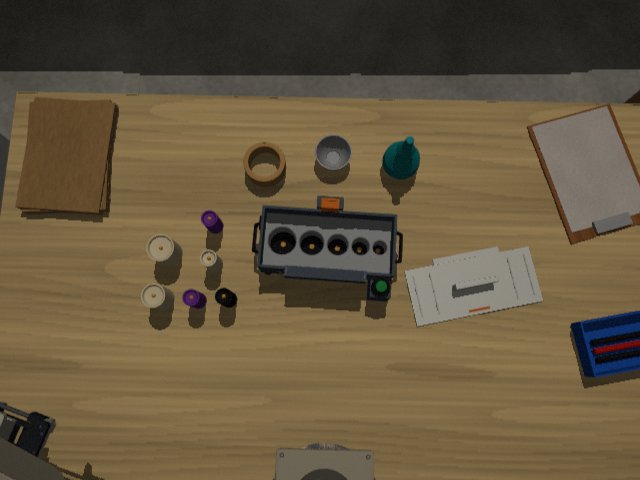

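View pics/side0.png

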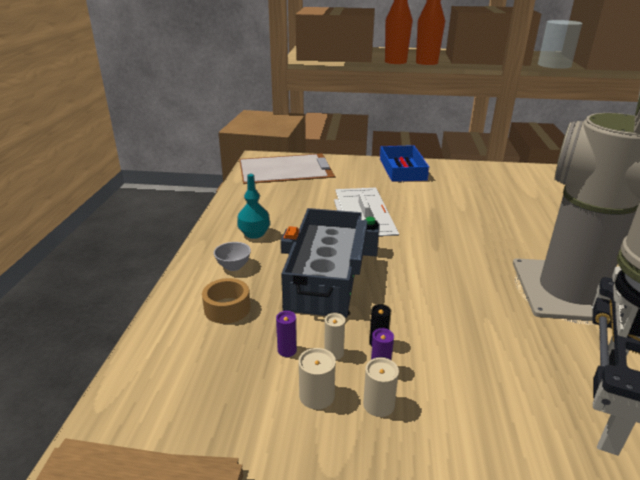

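View pics/wrist0.png

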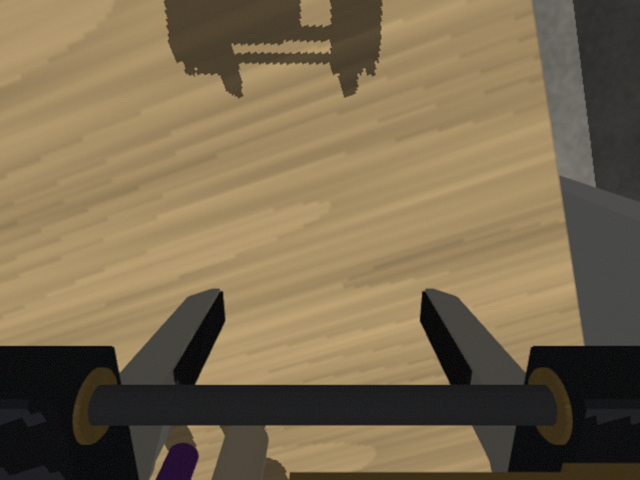

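The top view shows three ivory candles, at (161,249), (153,296) and (208,259). The look-alikes are purple at (210,221) and (193,298), and black at (226,297). The case is at (328,245), with the catch at its far side (330,204) and the button at (381,287). The cover's orange mark (480,308) faces the robot, so its lip points away from it. Next I'll take a close crop and measurements.

```bash
cat >> h.py <<'E'
def cam(name,st=None):
    i=robot.camera_info(name); K=i['intrinsics']
    if name=='wrist':
        st=st or robot.read_state()
        T=np.eye(4);T[:3,:3]=cv2.Rodrigues(np.array(st['orientation']))[0];T[:3,3]=st['tool_pos']
        C=T@i['tool_from_camera']
    else: C=np.linalg.inv(i['extrinsics'])
    return K,C
def ray(c,uv):
    K,C=c
    d=np.array([(uv[0]-K[0,2])/K[0,0],-(uv[1]-K[1,2])/K[1,1],-1.])
    return C[:3,3],C[:3,:3]@d
def onz(c,uv,z):
    o,d=ray(c,uv); return o+d*(z-o[2])/d[2]
def proj(c,P):
    K,C=c; p=np.linalg.inv(C)@np.append(P,1); 
    return np.array([K[0,0]*p[0]/-p[2]+K[0,2], K[1,1]*-p[1]/-p[2]+K[1,2]])
E
python3 - <<'E'
from h import *
np.set_printoptions(precision=4,suppress=True)
im=cv2.imread('pics/top0.png'); c=cam('top')
a=cv2.resize(im[200:330,130:260],None,fx=4,fy=4,interpolation=cv2.INTER_CUBIC)
b=cv2.resize(im[190:340,240:550],None,fx=2.5,fy=2.5,interpolation=cv2.INTER_CUBIC)
cv2.imwrite('pics/c1.png',a);cv2.imwrite('pics/c2.png',b)
for n,uv in dict(A=(161,245),B=(153,293),C=(208,256)).items(): print(n,onz(c,uv,.085))
for n,uv in dict(w62=(282,242),w30=(379,248),btn=(381,287)).items(): print(n,onz(c,uv,.052 if n[0]=='w' else .096))
print(onz(c,(474,281),.03),onz(c,(480,309),.005),onz(c,(466,257),.003))
E
```

```text
A [0.5514 0.375  0.085 ]
B [0.4433 0.3847 0.085 ]
C [0.5285 0.268  0.085 ]
w62 [0.5702 0.1058 0.052 ]
w30 [ 0.5606 -0.1181  0.052 ]
btn [ 0.4654 -0.1179  0.096 ]
[ 0.4914 -0.3405  0.03  ] [ 0.429  -0.3592  0.005 ] [ 0.5521 -0.3306  0.003 ]
```

View pics/c1.png

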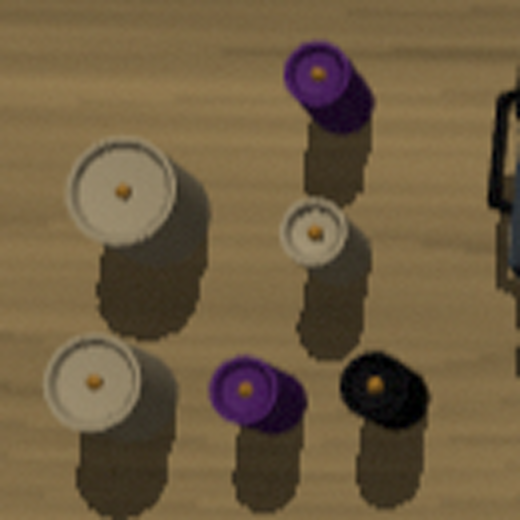

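View pics/c2.png

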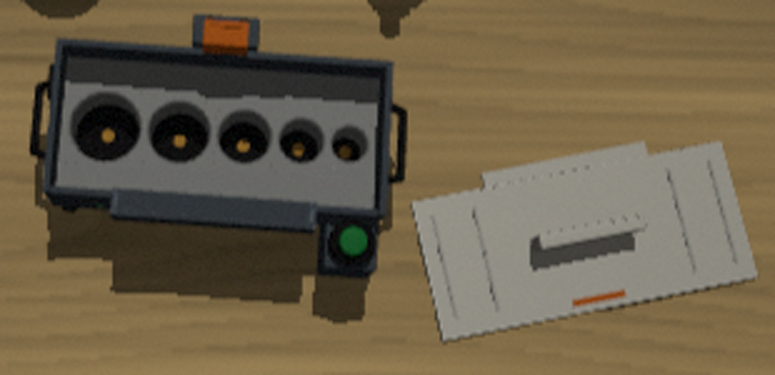

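Measured top diameters are about 59, 52 and 37 mm. So A (161,249) is the 62, B (153,296) the 54 and C (208,259) the 38; the 30 and 46 are absent. I rejected purple (210,221), purple (193,298) and black (226,297) by colour. I'll do A first.

Request:
send_rows(series=[{"dx":3.3,"dy":-1.8,"wz":-0.118,"fingers":0},{"dx":3.3,"dy":-1.8,"wz":-0.118},{"dx":3.3,"dy":-1.8,"wz":-0.118},{"dx":3.3,"dy":-1.8,"wz":-0.118},{"dx":3.3,"dy":-1.8,"wz":-0.118},{"dx":3.3,"dy":-1.8,"wz":-0.118},{"dx":3.3,"dy":-1.8,"wz":-0.118},{"dx":3.3,"dy":-1.8,"wz":-0.118},{"dx":3.3,"dy":-1.8,"wz":-0.118},{"dx":3.3,"dy":-1.8,"wz":-0.118},{"dx":3.3,"dy":-1.8,"wz":-0.118},{"dx":0}])

```text
schema error: expected keys wx, wy, wz, dx, dy, dz, fingers
```

```bash
cat >> h.py <<'E'
def st():
    s=robot.read_state(); R=cv2.Rodrigues(np.array(s['orientation']))[0]
    print('t %.2f pos %s jaw_az %.4f tilt(z) %s F %s M %s open %.4f q %s'%(s['t'],np.round(s['tool_pos'],4),np.arctan2(R[1,1],R[0,1]),np.round(R[:2,2],4),np.round(s['force'],1),np.round(s['wrist_torque'],2),s['opening'],np.round(s['q'],3)))
    return s
E
python3 - <<'E'
from h import *
st(); snap('wrist','w1.png')
E
```

```text
t 0.15 pos [0.1907 0.5684 0.2179] jaw_az 1.2470 tilt(z) [-0.0006 -0.0013] F [-0.7 -0.1 -1.4] M [0.03 0.02 0.01] open 0.0930 q [ 1.162  0.131  1.489  0.     1.523 -0.085]
```

View pics/w1.png

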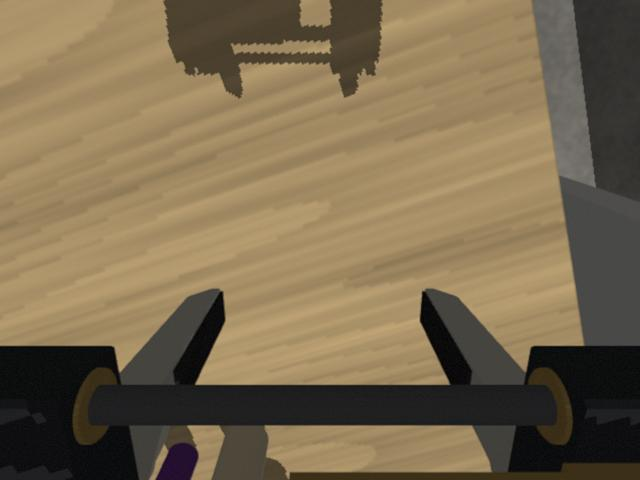

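Request:
send_rows(series=[{"wx":0,"wy":0,"wz":-0.118,"dx":3.3,"dy":-1.8,"dz":0,"fingers":0},{"wx":0,"wy":0,"wz":-0.118,"dx":3.3,"dy":-1.8,"dz":0,"fingers":0},{"wx":0,"wy":0,"wz":-0.118,"dx":3.3,"dy":-1.8,"dz":0,"fingers":0},{"wx":0,"wy":0,"wz":-0.118,"dx":3.3,"dy":-1.8,"dz":0,"fingers":0},{"wx":0,"wy":0,"wz":-0.118,"dx":3.3,"dy":-1.8,"dz":0,"fingers":0},{"wx":0,"wy":0,"wz":-0.118,"dx":3.3,"dy":-1.8,"dz":0,"fingers":0},{"wx":0,"wy":0,"wz":-0.118,"dx":3.3,"dy":-1.8,"dz":0,"fingers":0},{"wx":0,"wy":0,"wz":-0.118,"dx":3.3,"dy":-1.8,"dz":0,"fingers":0},{"wx":0,"wy":0,"wz":-0.118,"dx":3.3,"dy":-1.8,"dz":0,"fingers":0},{"wx":0,"wy":0,"wz":-0.118,"dx":3.3,"dy":-1.8,"dz":0,"fingers":0},{"wx":0,"wy":0,"wz":-0.118,"dx":3.3,"dy":-1.8,"dz":0,"fingers":0},{"wx":0,"wy":0,"wz":0,"dx":0,"dy":0,"dz":0,"fingers":0}])

```text
t: 1.2
tool_pos: [0.5638, 0.358, 0.2144]
orientation: [-2.336, -2.097, 0.002]
force: [1.0, 0.6, 0.2]
opening: 0.093
```

```bash
python3 - <<'E'
from h import *
st(); snap('wrist','w1.png')
E
```

```text
t 1.20 pos [0.5638 0.358  0.2144] jaw_az -0.1075 tilt(z) [-0.0027  0.0011] F [1.  0.6 0.2] M [ 0.03  0.06 -0.01] open 0.0930 q [0.488 0.317 1.282 0.002 1.545 0.595]
```

View pics/w1.png

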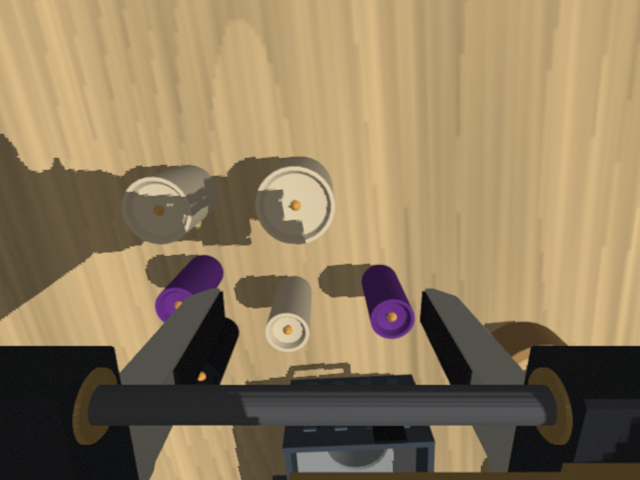

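```bash
cat >> h.py <<'E'
def circ(c,pts,z):
    P=np.array([onz(c,p,z)[:2] for p in pts]); A=np.c_[2*P,np.ones(len(P))]
    s=np.linalg.lstsq(A,(P**2).sum(1),rcond=None)[0]
    r=np.sqrt(s[2]+s[:2]@s[:2]); return s[:2],2*r,np.abs(np.linalg.norm(P-s[:2],axis=1)-r).max()
E
python3 - <<'E'
from h import *
c=cam('wrist')
for n,uv in dict(A=(295,205),B=(159,210),C=(287,330)).items(): print(n,onz(c,uv,.085))
im=cv2.imread('pics/w1.png')
cv2.imwrite('pics/c3.png',cv2.resize(im[140:360,110:420],None,fx=2.5,fy=2.5,interpolation=cv2.INTER_CUBIC))
E
```

```text
A [0.5428549  0.38307325 0.085     ]
B [0.43671176 0.38979609 0.085     ]
C [0.52256403 0.27488171 0.085     ]
```

View pics/c3.png

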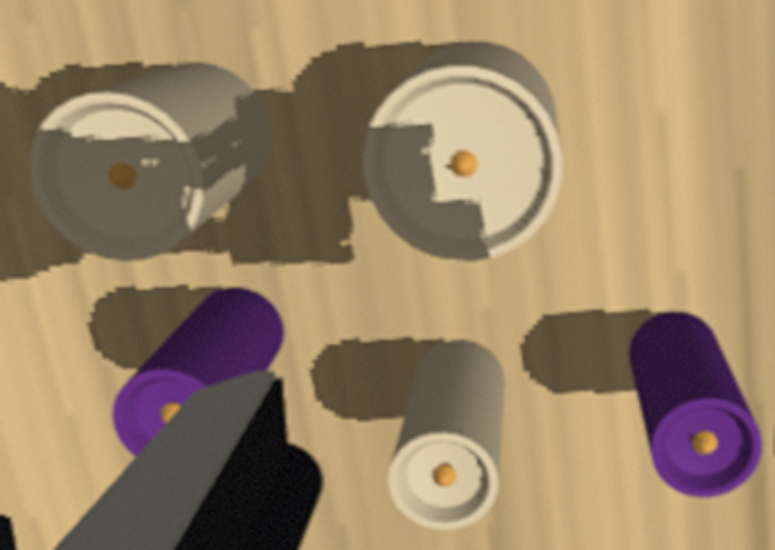

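```bash
python3 - <<'E'
from h import *
c=cam('wrist')
f=lambda L:[(110+x/2.5,140+y/2.5) for x,y in L]
print('A',circ(c,f([(366,160),(561,163),(463,66),(467,260),(395,95),(530,95),(397,235),(530,232)]),.085))
print('B',circ(c,f([(32,167),(112,92),(165,110),(190,150),(128,259),(60,110),(50,225)]),.085))
print('C',circ(c,f([(389,478),(498,480),(443,433),(443,527),(405,447),(482,447)]),.085))
c=cam('top'); g=lambda L:[(130+x/4-.4,200+y/4-.4) for x,y in L]
print('A',circ(c,g([(67,190),(177,190),(122,136),(122,246)]),.085))
print('B',circ(c,g([(45,382),(141,382),(93,334),(93,431)]),.085))
print('C',circ(c,g([(280,232),(348,232),(314,198),(314,266)]),.085))
E
```

```text
A (array([0.54280802, 0.38184883]), np.float64(0.06077123490763834), np.float64(0.0006180142464152667))
B (array([0.43455818, 0.38888315]), np.float64(0.05332875112544211), np.float64(0.0011368455851955388))
C (array([0.5227461 , 0.27257196]), np.float64(0.03716556173653301), np.float64(0.0003605010689544108))
A (array([0.54618784, 0.37664072]), np.float64(0.06228980161620771), np.float64(0.000286939230445888))
B (array([0.43847691, 0.38467554]), np.float64(0.05331672901523221), np.float64(0.00016748301200567722))
C (array([0.5249833 , 0.26756945]), np.float64(0.03828897908103386), np.float64(0.0001352437491703093))
```

Request:
send_rows(series=[{"wx":0,"wy":0,"wz":0.032,"dx":-1.0,"dy":1.05,"dz":0,"fingers":0},{"wx":0,"wy":0,"wz":0.032,"dx":-1.0,"dy":1.05,"dz":-2,"fingers":0},{"wx":0,"wy":0,"wz":0,"dx":0,"dy":0,"dz":-2,"fingers":0},{"wx":0,"wy":0,"wz":0,"dx":0,"dy":0,"dz":-2,"fingers":0},{"wx":0,"wy":0,"wz":0,"dx":0,"dy":0,"dz":-1,"fingers":0},{"wx":0,"wy":0,"wz":0,"dx":0,"dy":0,"dz":0,"fingers":0}])

```text
t: 1.75
tool_pos: [0.533, 0.3889, 0.1434]
orientation: [-2.231, -2.201, -0.0]
force: [0.3, 0.4, -0.0]
opening: 0.093
```

```bash
python3 - <<'E'
from h import *
st(); im=snap('wrist','w2.png'); c=cam('wrist'); print(proj(c,robot.read_state()['tool_pos']+np.array([0,0,-.04])))
E
```

```text
t 1.75 pos [0.533  0.3889 0.1434] jaw_az -0.0137 tilt(z) [-0.0053  0.0054] F [ 0.3  0.4 -0. ] M [-0.09  0.09 -0.05] open 0.0930 q [0.548 0.334 1.392 0.007 1.418 0.561]
[321.09325398 274.90612942]
```

View pics/w2.png

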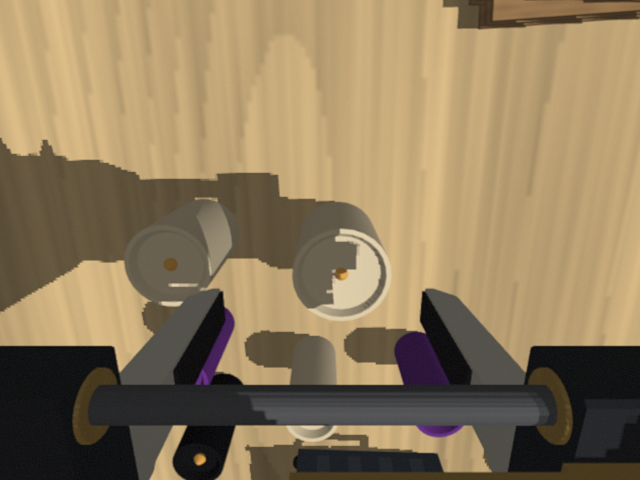

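```bash
python3 - <<'E'
from h import *
c=cam('wrist')
print('A',circ(c,[(293,274),(391,275),(342,228),(342,320),(308,242),(377,242),(308,306),(376,307)],.085))
E
```

```text
A (array([0.54600655, 0.38054474]), np.float64(0.06139712693104434), np.float64(0.0005020065253287277))
```

Request:
send_rows(series=[{"wx":0,"wy":0,"wz":-0.02,"dx":0.7,"dy":-0.5,"dz":0,"fingers":0},{"wx":0,"wy":0,"wz":0,"dx":0.4,"dy":-0.25,"dz":0,"fingers":0},{"wx":0,"wy":0,"wz":0,"dx":0,"dy":0,"dz":0,"fingers":0},{"wx":0,"wy":0,"wz":0,"dx":0,"dy":0,"dz":0,"fingers":0}])

```text
t: 2.13
tool_pos: [0.5453, 0.3835, 0.1491]
orientation: [-2.252, -2.181, -0.009]
force: [-0.1, -0.2, -1.0]
opening: 0.093
```

```bash
python3 - <<'E'
from h import *
st()
E
```

```text
t 2.13 pos [0.5453 0.3835 0.1491] jaw_az -0.0317 tilt(z) [-0.0005  0.0087] F [-0.1 -0.2 -1. ] M [-0.1   0.06  0.05] open 0.0930 q [0.532 0.342 1.371 0.008 1.425 0.562]
```

Request:
send_rows(series=[{"wx":-0.008,"wy":0,"wz":0,"dx":0,"dy":-0.3,"dz":-2,"fingers":0},{"wx":0,"wy":0,"wz":0,"dx":0,"dy":0,"dz":-2,"fingers":0},{"wx":0,"wy":0,"wz":0,"dx":0,"dy":0,"dz":-2,"fingers":0},{"wx":0,"wy":0,"wz":0,"dx":0,"dy":0,"dz":-1.5,"fingers":0},{"wx":0,"wy":0,"wz":0,"dx":0,"dy":0,"dz":-0.8,"fingers":0},{"wx":0,"wy":0,"wz":0,"dx":0,"dy":0,"dz":-0.4,"fingers":0},{"wx":0,"wy":0,"wz":0,"dx":0,"dy":0,"dz":0,"fingers":0},{"wx":0,"wy":0,"wz":0,"dx":0,"dy":0,"dz":0,"fingers":0}])

```text
t: 2.8
tool_pos: [0.5525, 0.3814, 0.0688]
orientation: [2.258, 2.18, 0.024]
force: [-0.7, -0.3, -0.3]
opening: 0.0933
```

```bash
python3 - <<'E'
from h import *
st()
E
```

```text
t 2.80 pos [0.5525 0.3814 0.0688] jaw_az -0.0353 tilt(z) [0.0129 0.0083] F [-0.7 -0.3 -0.3] M [-0.1   0.04 -0.  ] open 0.0933 q [5.270e-01 4.120e-01 1.434e+00 1.000e-03 1.280e+00 5.620e-01]
```

Request:
send_rows(series=[{"wx":-0.008,"wy":0.013,"wz":0,"dx":-0.4,"dy":-0.1,"dz":-0.9,"fingers":0},{"wx":0,"wy":0,"wz":0,"dx":-0.2,"dy":0,"dz":-0.5,"fingers":0},{"wx":0,"wy":0,"wz":0,"dx":0,"dy":0,"dz":-0.2,"fingers":0},{"wx":0,"wy":0,"wz":0,"dx":0,"dy":0,"dz":0,"fingers":0}])

```text
t: 3.13
tool_pos: [0.548, 0.3814, 0.0551]
orientation: [2.26, 2.181, 0.006]
force: [0.3, 0.0, -0.2]
opening: 0.0928
```

```bash
python3 - <<'E'
from h import *
st();snap('wrist','w3.png');snap('side','s3.png')
E
```

```text
t 3.13 pos [0.548  0.3814 0.0551] jaw_az -0.0354 tilt(z) [0.0031 0.0022] F [ 0.3  0.  -0.2] M [-0.06  0.04  0.01] open 0.0928 q [0.531 0.428 1.44  0.    1.269 0.566]
```

View pics/w3.png

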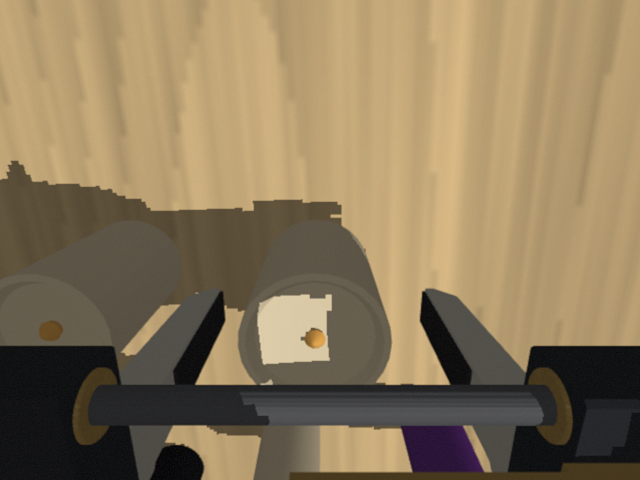

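```bash
python3 - <<'E'
from h import *
c=cam('wrist'); print('A',circ(c,[(239,335),(391,338),(315,272),(262,300),(370,300)],.085), proj(c,np.append(robot.read_state()['tool_pos'][:2],.085)))
E
```

```text
A (array([0.54608714, 0.37977741]), np.float64(0.06038583855139744), np.float64(0.0015213125638826215)) [320.39042376 340.71435027]
```

Request:
send_rows(newtons=20, series=[{"wx":0,"wy":0,"wz":0,"dx":0,"dy":0,"dz":0,"fingers":90},{"wx":0,"wy":0,"wz":0,"dx":0,"dy":0,"dz":0,"fingers":110},{"wx":0,"wy":0,"wz":0,"dx":0,"dy":0,"dz":0,"fingers":110},{"wx":0,"wy":0,"wz":0,"dx":0,"dy":0,"dz":0,"fingers":110},{"wx":0,"wy":0,"wz":0,"dx":0,"dy":0,"dz":0,"fingers":110},{"wx":0,"wy":0,"wz":0,"dx":0,"dy":0,"dz":0,"fingers":110},{"wx":0,"wy":0,"wz":0,"dx":0,"dy":0,"dz":0,"fingers":110},{"wx":0,"wy":0,"wz":0,"dx":0,"dy":0,"dz":0,"fingers":110}])

```text
t: 3.9
tool_pos: [0.5486, 0.382, 0.0569]
orientation: [2.26, 2.181, 0.009]
force: [-1.1, 0.2, -0.5]
opening: 0.0618
```

```bash
python3 - <<'E'
from h import *
st()
E
```

```text
t 3.90 pos [0.5486 0.382  0.0569] jaw_az -0.0352 tilt(z) [0.0047 0.0034] F [-1.1  0.2 -0.5] M [-0.02  0.11  0.04] open 0.0618 q [5.310e-01 4.270e-01 1.439e+00 1.000e-03 1.270e+00 5.660e-01]
```

Request:
send_rows(newtons=25, series=[{"wx":0,"wy":0,"wz":0,"dx":0,"dy":0,"dz":0.5,"fingers":120},{"wx":0,"wy":0,"wz":0,"dx":0,"dy":0,"dz":1,"fingers":120},{"wx":0,"wy":0,"wz":0,"dx":0,"dy":0,"dz":2,"fingers":120},{"wx":0,"wy":0,"wz":0,"dx":0,"dy":0,"dz":3,"fingers":120},{"wx":0,"wy":0,"wz":0,"dx":0,"dy":0,"dz":3,"fingers":120},{"wx":0,"wy":0,"wz":0,"dx":0,"dy":0,"dz":3,"fingers":120},{"wx":0,"wy":0,"wz":0,"dx":0,"dy":0,"dz":3,"fingers":120},{"wx":0,"wy":0,"wz":0,"dx":0,"dy":0,"dz":3,"fingers":120},{"wx":0,"wy":0,"wz":0,"dx":0,"dy":-2,"dz":1,"fingers":120},{"wx":0,"wy":0,"wz":0,"dx":0.2,"dy":-3,"dz":0,"fingers":120},{"wx":0,"wy":0,"wz":0,"dx":0.2,"dy":-3,"dz":0,"fingers":120},{"wx":0,"wy":0,"wz":0,"dx":0.2,"dy":-3,"dz":0,"fingers":120},{"wx":0,"wy":0,"wz":0,"dx":0.2,"dy":-3,"dz":0,"fingers":120},{"wx":0,"wy":0,"wz":0,"dx":0.2,"dy":-2,"dz":0,"fingers":120},{"wx":0,"wy":0,"wz":0,"dx":0,"dy":-1,"dz":0,"fingers":120},{"wx":0,"wy":0,"wz":0,"dx":0,"dy":0,"dz":0,"fingers":120}])

```text
t: 5.23
tool_pos: [0.5541, 0.2039, 0.2737]
orientation: [2.252, 2.182, 0.018]
force: [-1.4, -0.1, -0.6]
opening: 0.0614
```

```bash
python3 - <<'E'
from h import *
st()
E
```

```text
t 5.23 pos [0.5541 0.2039 0.2737] jaw_az -0.0317 tilt(z) [0.0123 0.0039] F [-1.4 -0.1 -0.6] M [-0.01  0.14 -0.02] open 0.0614 q [2.660e-01 7.500e-02 1.448e+00 1.000e-03 1.606e+00 2.970e-01]
```

Request:
send_rows(series=[{"wx":-0.004,"wy":0.012,"wz":0,"dx":0.3,"dy":-2,"dz":0,"fingers":120},{"wx":0,"wy":0,"wz":0,"dx":0.3,"dy":-4,"dz":0,"fingers":120},{"wx":0,"wy":0,"wz":0,"dx":0.2,"dy":-4,"dz":0,"fingers":120},{"wx":0,"wy":0,"wz":0,"dx":0.2,"dy":-4,"dz":0,"fingers":120},{"wx":0,"wy":0,"wz":0,"dx":0,"dy":-4,"dz":0,"fingers":120},{"wx":0,"wy":0,"wz":0,"dx":0,"dy":-3,"dz":0,"fingers":120},{"wx":0,"wy":0,"wz":0,"dx":0,"dy":-1.5,"dz":0,"fingers":120},{"wx":0,"wy":0,"wz":0,"dx":0,"dy":-0.5,"dz":0,"fingers":120},{"wx":0,"wy":0,"wz":0,"dx":0,"dy":0,"dz":0,"fingers":120},{"wx":0,"wy":0,"wz":0,"dx":0,"dy":0,"dz":0,"fingers":120}])

```text
t: 6.07
tool_pos: [0.5641, -0.0236, 0.2769]
orientation: [-2.245, -2.194, -0.01]
force: [0.5, 1.1, -0.6]
opening: 0.0617
```

```bash
python3 - <<'E'
from h import *
st();snap('wrist','w4.png')
E
```

```text
t 6.07 pos [ 0.5641 -0.0236  0.2769] jaw_az -0.0227 tilt(z) [0.0027 0.006 ] F [ 0.5  1.1 -0.6] M [-0.06  0.03  0.01] open 0.0617 q [-0.137  0.015  1.504  0.006  1.621 -0.114]
```

View pics/w4.png

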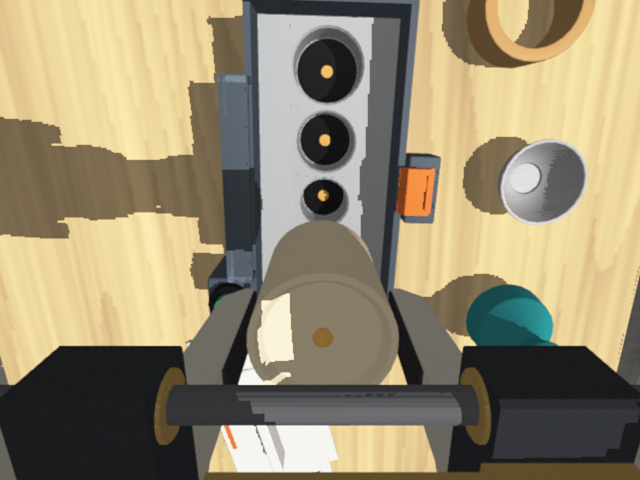

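```bash
python3 - <<'E'
from h import *
im=cv2.imread('pics/w4.png')
cv2.imwrite('pics/c4.png',cv2.resize(im[0:230,230:450],None,fx=2.6,fy=2.6,interpolation=cv2.INTER_CUBIC))
cv2.imwrite('pics/c4b.png',cv2.resize(im[200:400,230:420],None,fx=3,fy=3,interpolation=cv2.INTER_CUBIC))
E
```

```text
(no output)
```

View pics/c4.png

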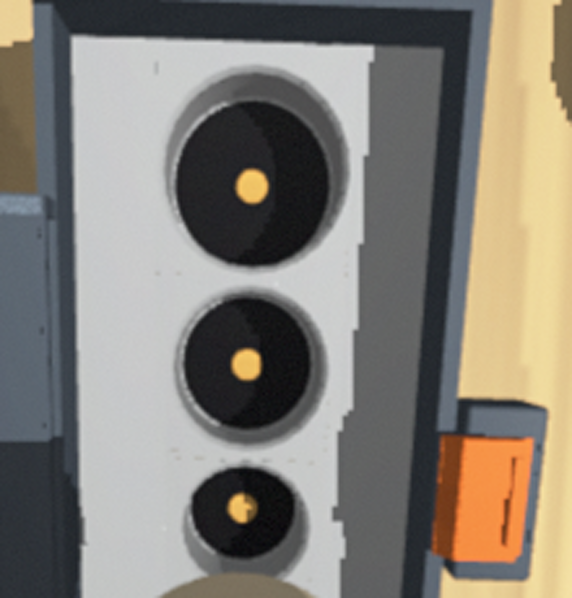

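View pics/c4b.png

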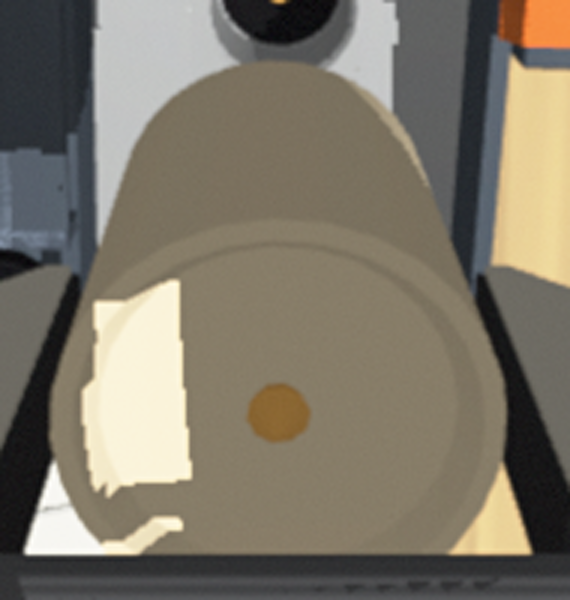

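```bash
python3 - <<'E'
from h import *
c=cam('wrist')
f=lambda L:[(230+x/2.6-.3,y/2.6-.3) for x,y in L]
P=[]
for n,L in (('62',[(165,165),(348,165),(255,66),(250,268),(185,232),(322,232),(190,95)]),('54',[(178,365),(328,368),(252,288),(248,444),(196,318),(196,418),(308,420)]),('46',[(184,515),(308,520),(245,465),(245,579)])):
    r=circ(c,f(L),.052); print(n,r); P.append(r[0])
print(P[0]-P[1],P[1]-P[2],np.linalg.norm(P[0]-P[2]))
d=P[0]-P[2]; print('yaw',np.arctan2(-d[0],d[1]))
g=lambda L:[(230+x/3-.3,200+y/3-.3) for x,y in L]
print('cand',circ(c,g([(50,405),(506,405),(275,218),(135,262),(420,262)]),.3055))
# case catch etc
print('catch',onz(c,f([(483,500)])[0],.116))
ct=cam('top'); k=lambda L:[(240+x/2.5-.3,190+y/2.5-.3) for x,y in L]
for n,L in (('62',[(73,127),(140,127),(106,93),(106,162)]),('54',[(149,132),(210,132),(180,101),(180,163)]),('46',[(218,138),(272,138),(245,111),(245,165)]),('38',[(279,140),(323,140),(301,118),(301,163)]),('30',[(331,144),(368,144),(349,126),(349,164)])):
    print('top',n,circ(ct,k(L),.052))
print('btn',onz(ct,k([(353,240)])[0],.096))
E
```

```text
62 (array([0.57376428, 0.11038397]), np.float64(0.06541807244616518), np.float64(0.000698364281377789))
54 (array([0.57175289, 0.04163333]), np.float64(0.05662078396509394), np.float64(0.00035855834970145023))
46 (array([ 0.56774784, -0.01720355]), np.float64(0.04724706140365081), np.float64(0.0009614431546818257))
[0.00201138 0.06875064] [0.00400506 0.05883687] 0.12772928761878544
yaw -0.047120477025793514
cand (array([ 0.564866  , -0.02493375]), np.float64(0.06168595574492467), np.float64(5.3798087322087795e-05))
catch [0.64523278 0.00140303 0.116     ]
top 62 (array([0.5733879 , 0.10521086]), np.float64(0.06345221995034124), np.float64(0.0007909039796454888))
top 54 (array([0.57048911, 0.03767028]), np.float64(0.05732100087219369), np.float64(0.0005109611733592895))
top 46 (array([ 0.56604161, -0.02285963]), np.float64(0.05025914676679249), np.float64(0.00022138829640051122))
top 38 (array([ 0.56470014, -0.07453389]), np.float64(0.04141560505333619), np.float64(0.00041224087324536265))
top 30 (array([ 0.56134352, -0.11925819]), np.float64(0.03490193636498804), np.float64(0.00038155577210689795))
btn [ 0.46830778 -0.11768057  0.096     ]
```

Request:
send_rows(series=[{"wx":-0.006,"wy":0.003,"wz":-0.025,"dx":0.3,"dy":2,"dz":0,"fingers":120},{"wx":0,"wy":0,"wz":0,"dx":0.3,"dy":3,"dz":-1,"fingers":120},{"wx":0,"wy":0,"wz":0,"dx":0.1,"dy":3,"dz":-1.5,"fingers":120},{"wx":0,"wy":0,"wz":0,"dx":0.1,"dy":3,"dz":-1.5,"fingers":120},{"wx":0,"wy":0,"wz":0,"dx":0,"dy":1.5,"dz":-1.5,"fingers":120},{"wx":0,"wy":0,"wz":0,"dx":0,"dy":0.5,"dz":-1,"fingers":120},{"wx":0,"wy":0,"wz":0,"dx":0,"dy":0,"dz":0,"fingers":120},{"wx":0,"wy":0,"wz":0,"dx":0,"dy":0,"dz":0,"fingers":120},{"wx":0,"wy":0,"wz":0,"dx":0,"dy":0,"dz":0,"fingers":120}])

```text
t: 6.87
tool_pos: [0.5707, 0.1248, 0.2113]
orientation: [2.26, 2.182, 0.004]
force: [-0.7, 0.1, -1.8]
opening: 0.0618
```

```bash
python3 - <<'E'
from h import *
st()
E
```

```text
t 6.87 pos [0.5707 0.1248 0.2113] jaw_az -0.0351 tilt(z) [0.0023 0.0017] F [-0.7  0.1 -1.8] M [-0.11  0.07 -0.  ] open 0.0618 q [1.270e-01 8.900e-02 1.546e+00 1.000e-03 1.504e+00 1.620e-01]
```

Request:
send_rows(series=[{"wx":0,"wy":0,"wz":-0.013,"dx":0.2,"dy":-0.7,"dz":0,"fingers":120},{"wx":0,"wy":0,"wz":0,"dx":0,"dy":-0.35,"dz":-1,"fingers":120},{"wx":0,"wy":0,"wz":0,"dx":0,"dy":0,"dz":-1,"fingers":120},{"wx":0,"wy":0,"wz":0,"dx":0,"dy":0,"dz":-0.5,"fingers":120},{"wx":0,"wy":0,"wz":0,"dx":0,"dy":0,"dz":0,"fingers":120},{"wx":0,"wy":0,"wz":0,"dx":0,"dy":0,"dz":0,"fingers":120}])

```text
t: 7.37
tool_pos: [0.5751, 0.1084, 0.1871]
orientation: [2.279, 2.156, 0.01]
force: [0.1, -0.5, -2.5]
opening: 0.0618
```

```bash
python3 - <<'E'
from h import *
st();snap('top','t5.png');snap('side','s5.png');snap('wrist','w5.png')
im=cv2.imread('pics/t5.png')
cv2.imwrite('pics/c5.png',cv2.resize(im[190:310,230:420],None,fx=3.5,fy=3.5,interpolation=cv2.INTER_CUBIC))
E
```

```text
t 7.37 pos [0.5751 0.1084 0.1871] jaw_az -0.0558 tilt(z) [0.0075 0.001 ] F [ 0.1 -0.5 -2.5] M [-0.01  0.05  0.04] open 0.0618 q [0.098 0.099 1.579 0.    1.455 0.154]
```

View pics/w5.png

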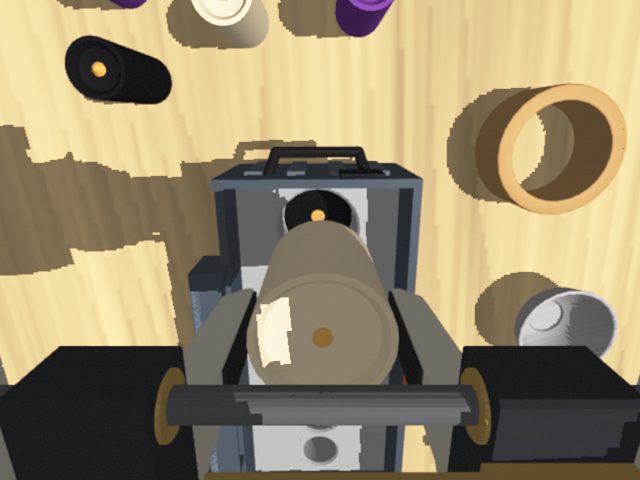

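View pics/s5.png

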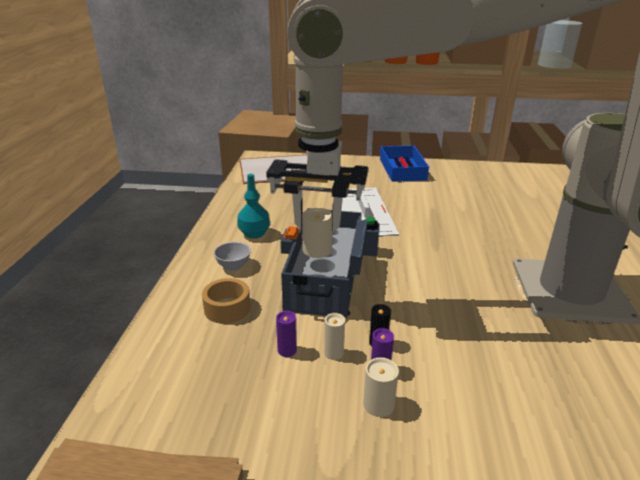

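```bash
python3 - <<'E'
from h import *
im=cv2.imread('pics/w5.png')
cv2.imwrite('pics/c5.png',cv2.resize(im[130:280,200:440],None,fx=3.3,fy=3.3,interpolation=cv2.INTER_CUBIC))
E
```

```text
(no output)
```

View pics/c5.png

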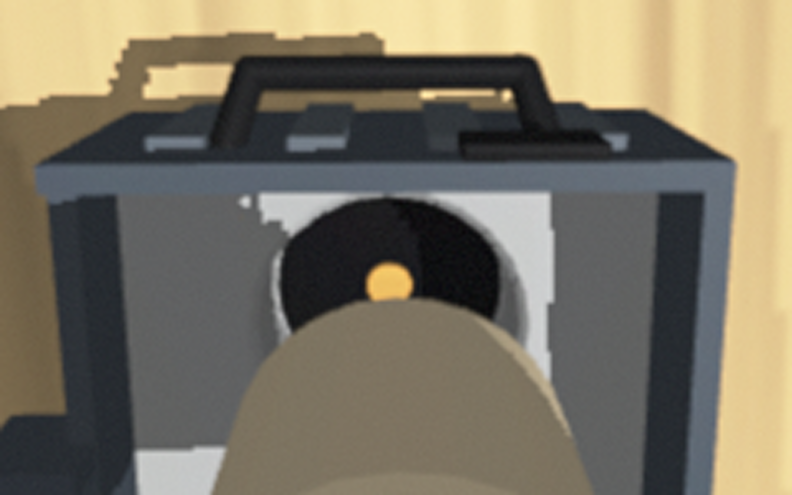

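```bash
python3 - <<'E'
from h import *
c=cam('wrist'); f=lambda x,y:(200+x/3.3-.3,130+y/3.3-.3)
a=onz(c,f(38,165),.098);b=onz(c,f(735,160),.098);print(a,b,(a+b)/2,np.linalg.norm(b-a),'yaw',np.arctan2(b[1]-a[1],b[0]-a[0]))
y=-.05; m=(a+b)/2; print('origin', m[:2]-.152*np.array([-np.sin(y),np.cos(y)]),'w62',m[:2]-.047*np.array([-np.sin(y),np.cos(y)]))
print(circ(c,[f(*p) for p in [(272,285),(527,300),(390,196),(290,235),(495,232),(278,325)]],.052))
E
```

```text
[0.50662318 0.15977726 0.098     ] [0.64547052 0.15288955 0.098     ] [0.57604685 0.15633341 0.098     ] 0.13901807689695764 yaw -0.04956572423949129
origin [0.56845002 0.00452337] w62 [0.57369783 0.10939214]
(array([0.57596475, 0.11224508]), np.float64(0.06189975538285969), np.float64(0.001722019491707312))
```

Request:
send_rows(series=[{"wx":0,"wy":0.006,"wz":0,"dx":-0.1,"dy":0.2,"dz":-1,"fingers":120},{"wx":0,"wy":0,"wz":0,"dx":-0.1,"dy":0,"dz":-1.5,"fingers":120},{"wx":0,"wy":0,"wz":0,"dx":0,"dy":0,"dz":-1.5,"fingers":120},{"wx":0,"wy":0,"wz":0,"dx":0,"dy":0,"dz":-1,"fingers":120},{"wx":0,"wy":0,"wz":0,"dx":0,"dy":0,"dz":-0.5,"fingers":120},{"wx":0,"wy":0,"wz":0,"dx":0,"dy":0,"dz":0,"fingers":120},{"wx":0,"wy":0,"wz":0,"dx":0,"dy":0,"dz":0,"fingers":120}])

```text
t: 8.1
tool_pos: [0.5739, 0.1127, 0.1304]
orientation: [2.279, 2.16, 0.007]
force: [0.5, -0.5, -1.5]
opening: 0.0616
```

```bash
python3 - <<'E'
from h import *
st()
E
```

```text
t 8.10 pos [0.5739 0.1127 0.1304] jaw_az -0.0536 tilt(z) [0.0041 0.002 ] F [ 0.5 -0.5 -1.5] M [-0.    0.02  0.01] open 0.0616 q [0.105 0.143 1.638 0.002 1.357 0.158]
```

Request:
send_rows(series=[{"wx":-0.002,"wy":0.004,"wz":0,"dx":-0.03,"dy":-0.15,"dz":-0.6,"fingers":120},{"wx":0,"wy":0,"wz":0,"dx":0,"dy":0,"dz":-0.6,"fingers":120},{"wx":0,"wy":0,"wz":0,"dx":0,"dy":0,"dz":0,"fingers":120},{"wx":0,"wy":0,"wz":0,"dx":0,"dy":0,"dz":0,"fingers":120}])

```text
t: 8.43
tool_pos: [0.5748, 0.1112, 0.1192]
orientation: [2.279, 2.16, 0.003]
force: [0.2, -0.9, -1.1]
opening: 0.0619
```

```bash
python3 - <<'E'
from h import *
st()
E
```

```text
t 8.43 pos [0.5748 0.1112 0.1192] jaw_az -0.0534 tilt(z) [0.0025 0.    ] F [ 0.2 -0.9 -1.1] M [-0.05  0.05  0.  ] open 0.0619 q [ 0.104  0.156  1.644 -0.     1.338  0.157]
```

Lower into the well, about 5.4 cm, in gentle steps.

Request:
send_rows(series=[{"wx":0,"wy":0.002,"wz":0,"dx":-0.12,"dy":0,"dz":-0.5,"fingers":120},{"wx":0,"wy":0,"wz":0,"dx":0,"dy":0,"dz":-0.5,"fingers":120},{"wx":0,"wy":0,"wz":0,"dx":0,"dy":0,"dz":-0.5,"fingers":120},{"wx":0,"wy":0,"wz":0,"dx":0,"dy":0,"dz":-0.5,"fingers":120},{"wx":0,"wy":0,"wz":0,"dx":0,"dy":0,"dz":0,"fingers":120}])

```text
t: 8.85
tool_pos: [0.5737, 0.1112, 0.0982]
orientation: [2.28, 2.161, 0.002]
force: [-0.9, 0.4, -2.2]
opening: 0.0619
```

```bash
python3 - <<'E'
from h import *
st()
E
```

```text
t 8.85 pos [0.5737 0.1112 0.0982] jaw_az -0.0536 tilt(z) [0.0012 0.0002] F [-0.9  0.4 -2.2] M [-0.04  0.06  0.01] open 0.0619 q [0.104 0.175 1.663 0.    1.302 0.157]
```

Request:
send_rows(series=[{"wx":0,"wy":0.001,"wz":0,"dx":0,"dy":0,"dz":-0.7,"fingers":120},{"wx":0,"wy":0,"wz":0,"dx":0,"dy":0,"dz":-0.7,"fingers":120},{"wx":0,"wy":0,"wz":0,"dx":0,"dy":0,"dz":-0.7,"fingers":120},{"wx":0,"wy":0,"wz":0,"dx":0,"dy":0,"dz":-0.5,"fingers":120},{"wx":0,"wy":0,"wz":0,"dx":0,"dy":0,"dz":-0.3,"fingers":120},{"wx":0,"wy":0,"wz":0,"dx":0,"dy":0,"dz":-0.2,"fingers":120},{"wx":0,"wy":0,"wz":0,"dx":0,"dy":0,"dz":-0.2,"fingers":120},{"wx":0,"wy":0,"wz":0,"dx":0,"dy":0,"dz":-0.2,"fingers":120}])

```text
t: 9.52
tool_pos: [0.5732, 0.1113, 0.0645]
orientation: [-2.279, -2.161, 0.002]
force: [-10.7, -1.3, 16.6]
opening: 0.0618
```

```bash
python3 - <<'E'
from h import *
st()
E
```

```text
t 9.52 pos [0.5732 0.1113 0.0645] jaw_az -0.0531 tilt(z) [-0.0019 -0.0002] F [-10.7  -1.3  16.6] M [-0.32  2.3   0.02] open 0.0618 q [0.104 0.214 1.685 0.    1.244 0.157]
```

Request:
send_rows(series=[{"wx":0,"wy":0,"wz":0,"dx":0,"dy":0,"dz":0,"fingers":45},{"wx":0,"wy":0,"wz":0,"dx":0,"dy":0,"dz":0,"fingers":45},{"wx":0,"wy":0,"wz":0,"dx":0,"dy":0,"dz":0,"fingers":45},{"wx":0,"wy":0,"wz":0,"dx":0,"dy":0,"dz":0,"fingers":45}])

```text
t: 9.85
tool_pos: [0.5752, 0.1115, 0.0667]
orientation: [2.278, 2.161, 0.003]
force: [-0.5, -0.0, -0.1]
opening: 0.0761
```

```bash
python3 - <<'E'
from h import *
st();snap('wrist','w6.png')
E
```

```text
t 9.85 pos [0.5752 0.1115 0.0667] jaw_az -0.0530 tilt(z) [0.0025 0.0002] F [-0.5 -0.  -0.1] M [-0.06  0.04  0.05] open 0.0761 q [ 0.104  0.212  1.683 -0.     1.244  0.157]
```

View pics/w6.png

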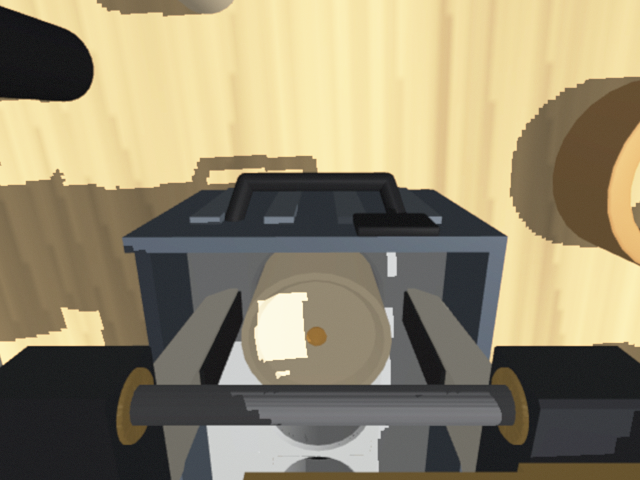

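Request:
send_rows(series=[{"wx":0,"wy":0.002,"wz":0,"dx":-0.1,"dy":0,"dz":0.5,"fingers":45},{"wx":0,"wy":0,"wz":0,"dx":0,"dy":0,"dz":1.5,"fingers":45},{"wx":0,"wy":0,"wz":0,"dx":0,"dy":0,"dz":2.5,"fingers":45},{"wx":0,"wy":0,"wz":0,"dx":0,"dy":0,"dz":3,"fingers":45},{"wx":0,"wy":0,"wz":0,"dx":0,"dy":0,"dz":3,"fingers":0},{"wx":0,"wy":0,"wz":0,"dx":-1,"dy":2,"dz":2,"fingers":0},{"wx":0,"wy":0,"wz":0,"dx":-2,"dy":4,"dz":0,"fingers":0},{"wx":0,"wy":0,"wz":0,"dx":-2,"dy":4,"dz":0,"fingers":0},{"wx":0,"wy":0,"wz":0,"dx":-2,"dy":4,"dz":0,"fingers":0},{"wx":0,"wy":0,"wz":0,"dx":-2,"dy":4,"dz":0,"fingers":0},{"wx":0,"wy":0,"wz":0,"dx":-2,"dy":4,"dz":0,"fingers":0},{"wx":0,"wy":0,"wz":0,"dx":-1.5,"dy":3,"dz":0,"fingers":0},{"wx":0,"wy":0,"wz":0,"dx":-0.7,"dy":1.2,"dz":0,"fingers":0},{"wx":0,"wy":0,"wz":0,"dx":0,"dy":0,"dz":0,"fingers":0},{"wx":0,"wy":0,"wz":0,"dx":0,"dy":0,"dz":0,"fingers":0}])

```text
t: 11.15
tool_pos: [0.4379, 0.3711, 0.201]
orientation: [-2.283, -2.155, -0.006]
force: [0.9, 0.1, -0.2]
opening: 0.0929
```

```bash
python3 - <<'E'
from h import *
st();snap('wrist','w7.png');snap('top','t7.png')
E
```

```text
t 11.15 pos [0.4379 0.3711 0.201 ] jaw_az -0.0577 tilt(z) [0.0011 0.004 ] F [ 0.9  0.1 -0.2] M [-0.05  0.03  0.02] open 0.0929 q [0.612 0.065 1.59  0.003 1.483 0.67 ]
```

View pics/w7.png

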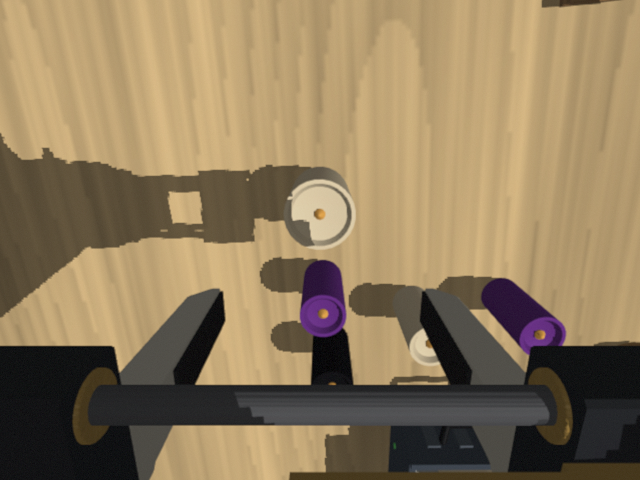

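View pics/t7.png

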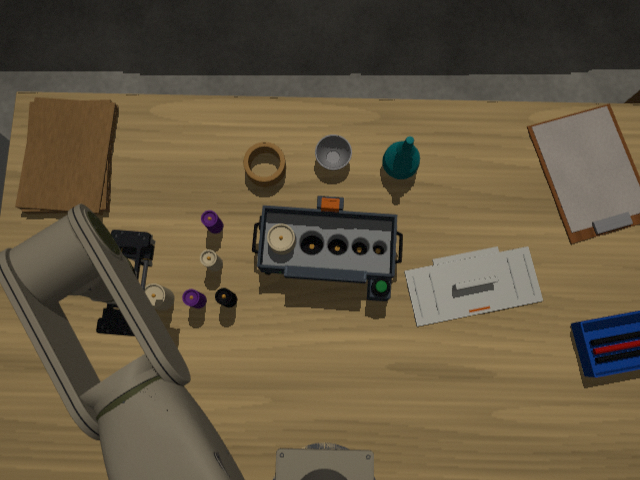

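```bash
python3 - <<'E'
from h import *
c=cam('wrist')
print(circ(c,[(284.5,214),(355.5,214),(320,180),(320,248.5),(296,190),(344,190)],.085))
print('C',onz(c,(427,346),.085))
E
```

```text
(array([0.43890326, 0.38667789]), np.float64(0.052462403155659025), np.float64(0.00028715739506298896))
C [0.5209449  0.26986735 0.085     ]
```

Request:
send_rows(series=[{"wx":-0.004,"wy":0,"wz":0.005,"dx":0,"dy":1,"dz":-1,"fingers":0},{"wx":0,"wy":0,"wz":0,"dx":0,"dy":0.5,"dz":-2,"fingers":0},{"wx":0,"wy":0,"wz":0,"dx":0,"dy":0,"dz":-2,"fingers":0},{"wx":0,"wy":0,"wz":0,"dx":0,"dy":0,"dz":-1.5,"fingers":0},{"wx":0,"wy":0,"wz":0,"dx":0,"dy":0,"dz":-0.5,"fingers":0},{"wx":0,"wy":0,"wz":0,"dx":0,"dy":0,"dz":0,"fingers":0},{"wx":0,"wy":0,"wz":0,"dx":0,"dy":0,"dz":0,"fingers":0}])

```text
t: 11.83
tool_pos: [0.446, 0.377, 0.1305]
orientation: [2.292, 2.143, 0.005]
force: [0.1, -1.2, 0.2]
opening: 0.0928
```

```bash
python3 - <<'E'
from h import *
st();snap('wrist','w8.png')
E
```

```text
t 11.83 pos [0.446  0.377  0.1305] jaw_az -0.0674 tilt(z) [ 0.0049 -0.0007] F [ 0.1 -1.2  0.2] M [-0.13  0.07 -0.03] open 0.0928 q [ 0.616  0.142  1.639 -0.003  1.357  0.684]
```

View pics/w8.png

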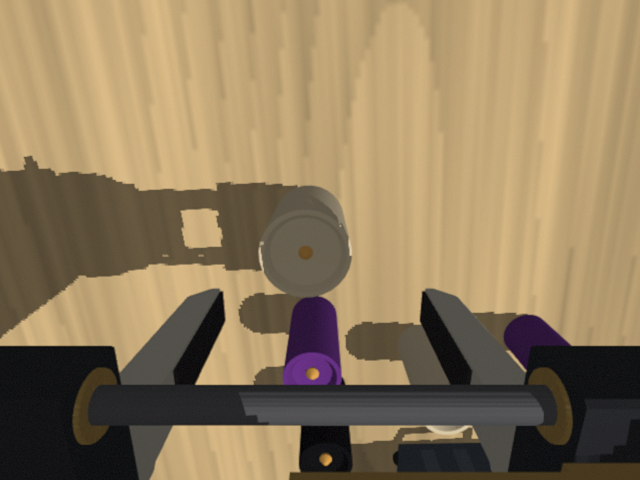

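```bash
python3 - <<'E'
from h import *
c=cam('wrist')
print(circ(c,[(260,251),(351,252),(305.5,208),(305.5,297),(274,220),(338,220)],.085))
E
```

```text
(array([0.43839084, 0.38816391]), np.float64(0.05382541259481496), np.float64(0.0007526892487874776))
```

Request:
send_rows(series=[{"wx":0,"wy":0.005,"wz":0.017,"dx":-0.4,"dy":0.6,"dz":0,"fingers":0},{"wx":0,"wy":0,"wz":0,"dx":-0.2,"dy":0.3,"dz":0,"fingers":0},{"wx":0,"wy":0,"wz":0,"dx":0,"dy":0,"dz":0,"fingers":0},{"wx":0,"wy":0,"wz":0,"dx":0,"dy":0,"dz":0,"fingers":0}])

```text
t: 12.22
tool_pos: [0.4418, 0.3877, 0.1349]
orientation: [2.276, 2.165, 0.008]
force: [0.3, 0.6, 0.0]
opening: 0.0931
```

```bash
python3 - <<'E'
from h import *
st()
E
```

```text
t 12.22 pos [0.4418 0.3877 0.1349] jaw_az -0.0499 tilt(z) [0.0042 0.0029] F [0.3 0.6 0. ] M [-0.1   0.1   0.01] open 0.0931 q [ 0.633  0.146  1.626 -0.     1.364  0.683]
```

Now down 8 cm to a TCP height of about 0.055, with a small −x bias.

Request:
send_rows(series=[{"wx":-0.003,"wy":0.004,"wz":0,"dx":-0.3,"dy":0,"dz":-1.5,"fingers":0},{"wx":0,"wy":0.002,"wz":0,"dx":-0.1,"dy":0,"dz":-2,"fingers":0},{"wx":0,"wy":0.002,"wz":0,"dx":-0.1,"dy":0,"dz":-2,"fingers":0},{"wx":0,"wy":0.002,"wz":0,"dx":-0.1,"dy":0,"dz":-1.2,"fingers":0},{"wx":0,"wy":0,"wz":0,"dx":0,"dy":0,"dz":-0.6,"fingers":0},{"wx":0,"wy":0,"wz":0,"dx":0,"dy":0,"dz":0,"fingers":0},{"wx":0,"wy":0,"wz":0,"dx":0,"dy":0,"dz":0,"fingers":0}])

```text
t: 12.8
tool_pos: [0.4346, 0.3889, 0.0578]
orientation: [-2.271, -2.165, 0.004]
force: [-0.2, -1.3, -0.4]
opening: 0.0929
```

```bash
python3 - <<'E'
from h import *
st()
E
```

```text
t 12.80 pos [0.4346 0.3889 0.0578] jaw_az -0.0481 tilt(z) [-0.0042  0.0012] F [-0.2 -1.3 -0.4] M [-0.05  0.11  0.07] open 0.0929 q [0.64  0.221 1.691 0.004 1.233 0.687]
```

Request:
send_rows(newtons=20, series=[{"wx":0,"wy":-0.004,"wz":0,"dx":0.35,"dy":-0.05,"dz":-0.25,"fingers":0},{"wx":0,"wy":0,"wz":0,"dx":0,"dy":0,"dz":0,"fingers":80},{"wx":0,"wy":0,"wz":0,"dx":0,"dy":0,"dz":0,"fingers":135},{"wx":0,"wy":0,"wz":0,"dx":0,"dy":0,"dz":0,"fingers":135},{"wx":0,"wy":0,"wz":0,"dx":0,"dy":0,"dz":0,"fingers":135},{"wx":0,"wy":0,"wz":0,"dx":0,"dy":0,"dz":0,"fingers":135},{"wx":0,"wy":0,"wz":0,"dx":0,"dy":0,"dz":0,"fingers":135},{"wx":0,"wy":0,"wz":0,"dx":0,"dy":0,"dz":0,"fingers":135},{"wx":0,"wy":0,"wz":0,"dx":0,"dy":0,"dz":0,"fingers":135}])

```text
t: 13.55
tool_pos: [0.441, 0.3901, 0.0596]
orientation: [2.274, 2.167, 0.012]
force: [-0.3, 0.4, -1.9]
opening: 0.0546
```

```bash
python3 - <<'E'
from h import *
st()
E
```

```text
t 13.55 pos [0.441  0.3901 0.0596] jaw_az -0.0482 tilt(z) [0.0054 0.0051] F [-0.3  0.4 -1.9] M [-0.08  0.08 -0.02] open 0.0546 q [6.370e-01 2.230e-01 1.684e+00 1.000e-03 1.227e+00 6.850e-01]
```

Request:
send_rows(newtons=25, series=[{"wx":-0.005,"wy":0.005,"wz":0,"dx":0,"dy":0,"dz":0.5,"fingers":140},{"wx":0,"wy":0,"wz":0,"dx":0,"dy":0,"dz":1.5,"fingers":140},{"wx":0,"wy":0,"wz":0,"dx":0,"dy":0,"dz":3,"fingers":140},{"wx":0,"wy":0,"wz":0,"dx":0,"dy":0,"dz":3,"fingers":140},{"wx":0,"wy":0,"wz":0,"dx":0,"dy":0,"dz":3,"fingers":140},{"wx":0,"wy":0,"wz":0,"dx":0,"dy":0,"dz":3,"fingers":140},{"wx":0,"wy":0,"wz":0,"dx":0.7,"dy":-2,"dz":1,"fingers":140},{"wx":0,"wy":0,"wz":0,"dx":1.5,"dy":-4,"dz":0,"fingers":140},{"wx":0,"wy":0,"wz":0,"dx":1.5,"dy":-4,"dz":0,"fingers":140},{"wx":0,"wy":0,"wz":0,"dx":1.5,"dy":-4,"dz":0,"fingers":140},{"wx":0,"wy":0,"wz":0,"dx":1.5,"dy":-4,"dz":0,"fingers":140},{"wx":0,"wy":0,"wz":0,"dx":1.5,"dy":-4,"dz":0,"fingers":140},{"wx":0,"wy":0,"wz":0,"dx":1.5,"dy":-4,"dz":0,"fingers":140},{"wx":0,"wy":0,"wz":0,"dx":1.5,"dy":-4,"dz":0,"fingers":140},{"wx":0,"wy":0,"wz":0,"dx":0.8,"dy":-2.5,"dz":0,"fingers":140},{"wx":0,"wy":0,"wz":0,"dx":0.4,"dy":-1.2,"dz":0,"fingers":140},{"wx":0,"wy":0,"wz":0,"dx":0,"dy":0,"dz":0,"fingers":140},{"wx":0,"wy":0,"wz":0,"dx":0,"dy":0,"dz":0,"fingers":140}])

```text
t: 15.05
tool_pos: [0.5593, 0.0457, 0.2217]
orientation: [2.268, 2.169, -0.009]
force: [-0.5, 0.1, -1.4]
opening: 0.0546
```

```bash
python3 - <<'E'
from h import *
st();snap('wrist','w9.png')
E
```

```text
t 15.05 pos [0.5593 0.0457 0.2217] jaw_az -0.0446 tilt(z) [-0.002  -0.0062] F [-0.5  0.1 -1.4] M [-0.06  0.07 -0.  ] open 0.0546 q [-0.006  0.027  1.592 -0.006  1.525  0.039]
```

View pics/w9.png

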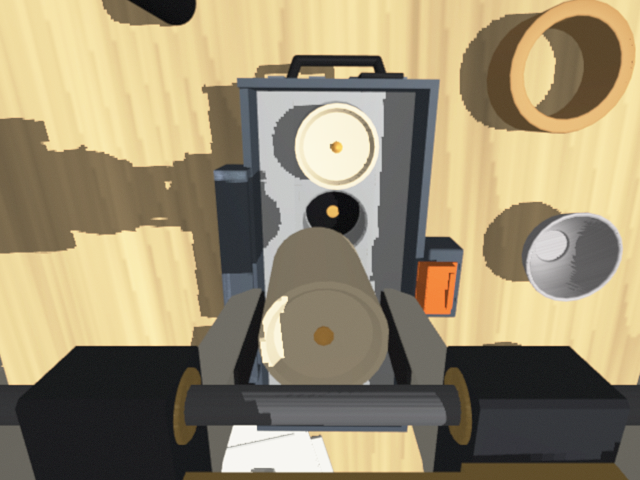

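```bash
python3 - <<'E'
from h import *
c=cam('wrist'); s=st()
print('62',circ(c,[(294.5,146),(379.5,146),(337,103.5),(337,188),(308,115),(366,115)],.093))
im=cv2.imread('pics/w9.png')
cv2.imwrite('pics/c9.png',cv2.resize(im[180:400,230:430],None,fx=3,fy=3,interpolation=cv2.INTER_CUBIC))
E
```

```text
t 15.10 pos [0.5592 0.046  0.2217] jaw_az -0.0440 tilt(z) [-0.0019 -0.0064] F [ 1.   0.4 -1.2] M [-0.1   0.08  0.01] open 0.0548 q [-0.005  0.027  1.592 -0.006  1.525  0.039]
62 (array([0.57350037, 0.10951449]), np.float64(0.061726763968682194), np.float64(0.0005986562738719281))
```

View pics/c9.png

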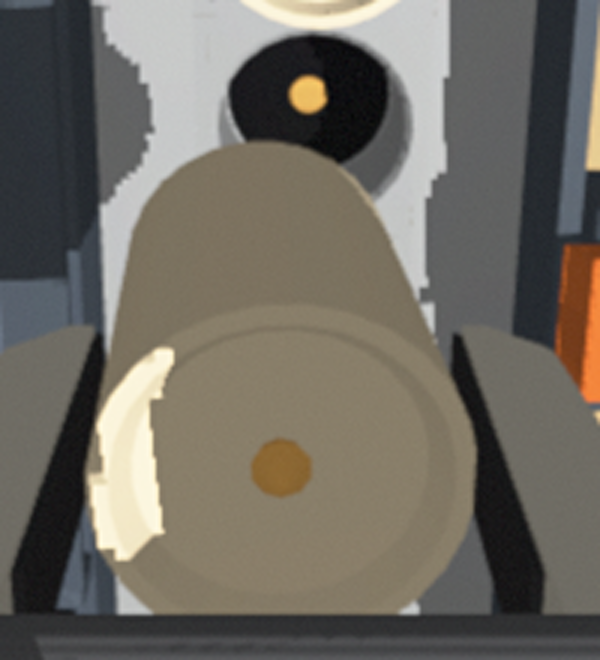

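```bash
python3 - <<'E'
from h import *
c=cam('wrist'); f=lambda x,y:(230+x/3-.3,180+y/3-.3)
s=robot.read_state()
r=circ(c,[f(*p) for p in [(87,465),(476,465),(282,304),(165,338),(400,338),(110,540)]],.247)
print(r, r[0]-s['tool_pos'][:2])
E
```

```text
(array([0.56070518, 0.04415884]), np.float64(0.0530858951017254), np.float64(0.0004521189080468127)) [ 0.00148805 -0.00184966]
```

Request:
send_rows(series=[{"wx":0.006,"wy":-0.002,"wz":-0.005,"dx":0.6,"dy":-0.2,"dz":0,"fingers":140},{"wx":0,"wy":0,"wz":0,"dx":0.4,"dy":0,"dz":-1,"fingers":140},{"wx":0,"wy":0,"wz":0,"dx":0,"dy":0,"dz":-2,"fingers":140},{"wx":0,"wy":0,"wz":0,"dx":0,"dy":0,"dz":-2,"fingers":140},{"wx":0,"wy":0,"wz":0,"dx":0,"dy":0,"dz":-1.5,"fingers":140},{"wx":0,"wy":0,"wz":0,"dx":0,"dy":0,"dz":-0.7,"fingers":140},{"wx":0,"wy":0,"wz":0,"dx":0,"dy":0,"dz":0,"fingers":140},{"wx":0,"wy":0,"wz":0,"dx":0,"dy":0,"dz":0,"fingers":140}])

```text
t: 15.77
tool_pos: [0.5698, 0.0525, 0.1449]
orientation: [-2.264, -2.177, -0.004]
force: [0.1, -0.5, -0.2]
opening: 0.0546
```

```bash
python3 - <<'E'
from h import *
st()
E
```

```text
t 15.77 pos [0.5698 0.0525 0.1449] jaw_az -0.0394 tilt(z) [0.0011 0.0025] F [ 0.1 -0.5 -0.2] M [-0.06 -0.01 -0.02] open 0.0546 q [1.000e-03 1.000e-01 1.657e+00 3.000e-03 1.384e+00 3.900e-02]
```

Request:
send_rows(series=[{"wx":-0.002,"wy":0.001,"wz":-0.01,"dx":0,"dy":-0.6,"dz":0,"fingers":140},{"wx":0,"wy":0,"wz":0,"dx":0,"dy":-0.3,"dz":-0.5,"fingers":140},{"wx":0,"wy":0,"wz":0,"dx":0,"dy":0,"dz":-0.5,"fingers":140},{"wx":0,"wy":0,"wz":0,"dx":0,"dy":0,"dz":-0.3,"fingers":140},{"wx":0,"wy":0,"wz":0,"dx":0,"dy":0,"dz":0,"fingers":140},{"wx":0,"wy":0,"wz":0,"dx":0,"dy":0,"dz":0,"fingers":140}])

```text
t: 16.27
tool_pos: [0.5721, 0.043, 0.1343]
orientation: [2.273, 2.163, 0.006]
force: [-0.5, -0.0, -0.8]
opening: 0.054
```

```bash
python3 - <<'E'
from h import *
st()
E
```

```text
t 16.27 pos [0.5721 0.043  0.1343] jaw_az -0.0497 tilt(z) [0.0055 0.0002] F [-0.5 -0.  -0.8] M [-0.05  0.06 -0.03] open 0.0540 q [-0.015  0.109  1.667  0.     1.36   0.035]
```

Request:
send_rows(series=[{"wx":0,"wy":0.005,"wz":0,"dx":-0.15,"dy":0,"dz":-0.4,"fingers":140},{"wx":0,"wy":0,"wz":0,"dx":-0.05,"dy":0,"dz":-0.5,"fingers":140},{"wx":0,"wy":0,"wz":0,"dx":0,"dy":0,"dz":-0.3,"fingers":140},{"wx":0,"wy":0,"wz":0,"dx":0,"dy":0,"dz":0,"fingers":140},{"wx":0,"wy":0,"wz":0,"dx":0,"dy":0,"dz":0,"fingers":140}])

```text
t: 16.68
tool_pos: [0.5702, 0.043, 0.1215]
orientation: [2.276, 2.165, 0.001]
force: [-0.5, 0.2, -1.1]
opening: 0.0541
```

```bash
python3 - <<'E'
from h import *
st()
E
```

```text
t 16.68 pos [0.5702 0.043  0.1215] jaw_az -0.0499 tilt(z) [0.0008 0.0003] F [-0.5  0.2 -1.1] M [-0.    0.09 -0.03] open 0.0541 q [-0.015  0.12   1.68   0.     1.341  0.035]
```

Foot at about 62 mm, so just above the mouth. Descending 2.5 cm, then I'll check.

Request:
send_rows(series=[{"wx":0,"wy":0.001,"wz":0,"dx":-0.02,"dy":0,"dz":-0.5,"fingers":140},{"wx":0,"wy":0,"wz":0,"dx":0,"dy":0,"dz":-0.5,"fingers":140},{"wx":0,"wy":0,"wz":0,"dx":0,"dy":0,"dz":-0.5,"fingers":140},{"wx":0,"wy":0,"wz":0,"dx":0,"dy":0,"dz":-0.5,"fingers":140},{"wx":0,"wy":0,"wz":0,"dx":0,"dy":0,"dz":-0.5,"fingers":140},{"wx":0,"wy":0,"wz":0,"dx":0,"dy":0,"dz":0,"fingers":140}])

```text
t: 17.18
tool_pos: [0.5711, 0.043, 0.0946]
orientation: [2.275, 2.164, 0.003]
force: [1.2, -1.2, -2.5]
opening: 0.0547
```

```bash
python3 - <<'E'
from h import *
st()
E
```

```text
t 17.18 pos [0.5711 0.043  0.0946] jaw_az -0.0497 tilt(z) [0.0025 0.0002] F [ 1.2 -1.2 -2.5] M [-0.07 -0.35  0.02] open 0.0547 q [-0.014  0.147  1.701  0.     1.29   0.035]
```

Request:
send_rows(series=[{"wx":0,"wy":0.002,"wz":0,"dx":-0.1,"dy":0,"dz":-0.6,"fingers":140},{"wx":0,"wy":0,"wz":0,"dx":0,"dy":0,"dz":-0.6,"fingers":140},{"wx":0,"wy":0,"wz":0,"dx":0,"dy":0,"dz":-0.5,"fingers":140},{"wx":0,"wy":0,"wz":0,"dx":0,"dy":0,"dz":-0.3,"fingers":140},{"wx":0,"wy":0,"wz":0,"dx":0,"dy":0,"dz":-0.3,"fingers":140},{"wx":0,"wy":0,"wz":0,"dx":0,"dy":0,"dz":-0.2,"fingers":140},{"wx":0,"wy":0,"wz":0,"dx":0,"dy":0,"dz":-0.2,"fingers":140},{"wx":0,"wy":0,"wz":0,"dx":0,"dy":0,"dz":-0.2,"fingers":140}])

```text
t: 17.85
tool_pos: [0.5711, 0.0429, 0.0669]
orientation: [2.275, 2.165, 0.002]
force: [-12.6, -0.2, 24.6]
opening: 0.0543
```

```bash
python3 - <<'E'
from h import *
st()
E
```

```text
t 17.85 pos [0.5711 0.0429 0.0669] jaw_az -0.0497 tilt(z) [ 0.0019 -0.0001] F [-12.6  -0.2  24.6] M [-0.17  2.38 -0.05] open 0.0543 q [-0.014  0.179  1.72  -0.     1.24   0.035]
```

Seated (TCP at 0.067 with contact). Open modestly and leave towards candle C (the 38).

Request:
send_rows(series=[{"wx":0,"wy":0,"wz":0,"dx":0,"dy":0,"dz":0,"fingers":65},{"wx":0,"wy":0,"wz":0,"dx":0,"dy":0,"dz":0,"fingers":65},{"wx":0,"wy":0,"wz":0,"dx":0,"dy":0,"dz":0,"fingers":65},{"wx":0,"wy":0,"wz":0,"dx":0,"dy":0,"dz":0,"fingers":65},{"wx":0,"wy":0,"wz":0,"dx":0,"dy":0,"dz":0.5,"fingers":65},{"wx":0,"wy":0,"wz":0,"dx":0,"dy":0,"dz":1.5,"fingers":65},{"wx":0,"wy":0,"wz":0,"dx":0,"dy":0,"dz":3,"fingers":65},{"wx":0,"wy":0,"wz":0,"dx":0,"dy":0,"dz":3,"fingers":65},{"wx":0,"wy":0,"wz":0,"dx":0,"dy":0,"dz":3,"fingers":65},{"wx":0,"wy":0,"wz":0,"dx":-0.5,"dy":1.5,"dz":2,"fingers":65},{"wx":0,"wy":0,"wz":0,"dx":-1,"dy":3.5,"dz":0,"fingers":65},{"wx":0,"wy":0,"wz":0,"dx":-1,"dy":4,"dz":0,"fingers":65},{"wx":0,"wy":0,"wz":0,"dx":-1,"dy":4,"dz":0,"fingers":65},{"wx":0,"wy":0,"wz":0,"dx":-0.7,"dy":4,"dz":0,"fingers":65},{"wx":0,"wy":0,"wz":0,"dx":-0.5,"dy":2.5,"dz":0,"fingers":65},{"wx":0,"wy":0,"wz":0,"dx":-0.2,"dy":1,"dz":0,"fingers":65},{"wx":0,"wy":0,"wz":0,"dx":0,"dy":0,"dz":0,"fingers":65},{"wx":0,"wy":0,"wz":0,"dx":0,"dy":0,"dz":0,"fingers":65}])

```text
t: 19.35
tool_pos: [0.5148, 0.2545, 0.2055]
orientation: [-2.279, -2.159, 0.001]
force: [-0.2, -0.4, -0.8]
opening: 0.0694
```

```bash
python3 - <<'E'
from h import *
st();snap('wrist','w10.png')
E
```

```text
t 19.35 pos [0.5148 0.2545 0.2055] jaw_az -0.0538 tilt(z) [-0.002   0.0016] F [-0.2 -0.4 -0.8] M [-0.1   0.05  0.01] open 0.0694 q [0.368 0.068 1.578 0.002 1.496 0.422]
```

View pics/w10.png

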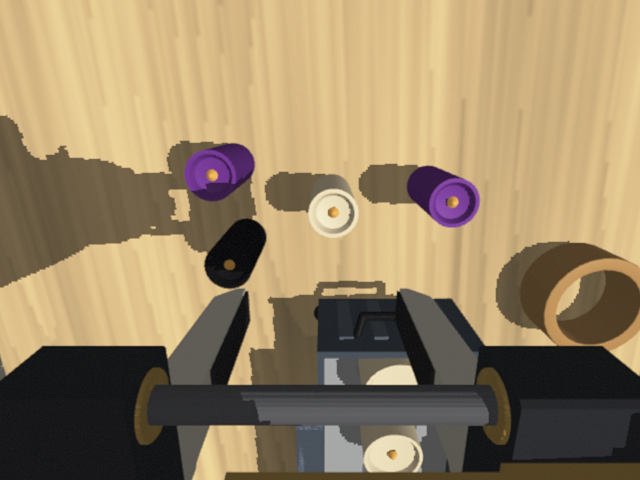

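```bash
python3 - <<'E'
from h import *
c=cam('wrist')
print(circ(c,[(309,213),(358,213),(333.5,189),(333.5,237.5),(316,196),(351,196)],.085))
print(circ(c,[(427,202),(479,202),(453,176),(453,227)],.085))
E
```

```text
(array([0.52483078, 0.27008407]), np.float64(0.03747830825148025), np.float64(0.00021654363398499604))
(array([0.61478173, 0.27415024]), np.float64(0.039018117938298555), np.float64(2.2943046467580747e-05))
```

Request:
send_rows(series=[{"wx":0,"wy":0,"wz":0.004,"dx":0.6,"dy":1,"dz":0,"fingers":70},{"wx":0,"wy":0,"wz":0,"dx":0.3,"dy":0.4,"dz":0,"fingers":70},{"wx":0,"wy":0,"wz":0,"dx":0,"dy":0,"dz":-1.5,"fingers":70},{"wx":0,"wy":0.001,"wz":0,"dx":0,"dy":0,"dz":-2,"fingers":70},{"wx":0,"wy":0.001,"wz":0,"dx":0,"dy":0,"dz":-2,"fingers":70},{"wx":0,"wy":0.001,"wz":0,"dx":0,"dy":0,"dz":-1.5,"fingers":70},{"wx":0,"wy":0,"wz":0,"dx":0,"dy":0,"dz":-0.5,"fingers":70},{"wx":0,"wy":0,"wz":0,"dx":0,"dy":0,"dz":0,"fingers":70},{"wx":0,"wy":0,"wz":0,"dx":0,"dy":0,"dz":0,"fingers":70}])

```text
t: 20.15
tool_pos: [0.5299, 0.2547, 0.1288]
orientation: [-2.293, -2.146, 0.006]
force: [0.3, 0.3, 0.1]
opening: 0.0676
```

```bash
python3 - <<'E'
from h import *
st()
E
```

```text
t 20.15 pos [0.5299 0.2547 0.1288] jaw_az -0.0661 tilt(z) [-0.0034 -0.0019] F [0.3 0.3 0.1] M [-0.08  0.05  0.03] open 0.0676 q [ 3.610e-01  1.610e-01  1.621e+00 -1.000e-03  1.364e+00  4.270e-01]
```

Request:
send_rows(series=[{"wx":0.002,"wy":-0.003,"wz":0.016,"dx":-0.4,"dy":1,"dz":0,"fingers":70},{"wx":0,"wy":0,"wz":0,"dx":0,"dy":0.4,"dz":0,"fingers":70},{"wx":0,"wy":0,"wz":0,"dx":0,"dy":0,"dz":0,"fingers":70},{"wx":0,"wy":0,"wz":0,"dx":0,"dy":0,"dz":0,"fingers":70}])

```text
t: 20.48
tool_pos: [0.5278, 0.2699, 0.1327]
orientation: [2.275, 2.164, 0.007]
force: [-0.2, 0.2, -0.4]
opening: 0.0678
```

```bash
python3 - <<'E'
from h import *
st();snap('wrist','w11.png')
E
```

```text
t 20.48 pos [0.5278 0.2699 0.1327] jaw_az -0.0499 tilt(z) [0.0044 0.002 ] F [-0.2  0.2 -0.4] M [-0.03  0.1   0.04] open 0.0678 q [0.386 0.161 1.613 0.    1.362 0.436]
```

View pics/w11.png

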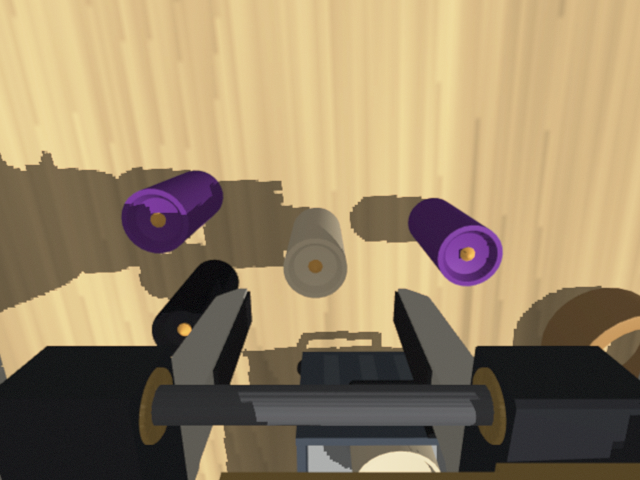

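```bash
python3 - <<'E'
from h import *
c=cam('wrist')
print(circ(c,[(284,266),(347,266),(315.5,235),(315.5,297),(293,244),(338,244)],.085))
print(onz(c,(184,330),.085),onz(c,(190,305),.0))
E
```

```text
(array([0.52512529, 0.27190529]), np.float64(0.03829618901378799), np.float64(0.000556482823556359))
[0.4410194  0.23406838 0.085     ] [0.41370377 0.2097133  0.        ]
```

Request:
send_rows(series=[{"wx":-0.002,"wy":0.004,"wz":0,"dx":-0.3,"dy":0.05,"dz":-1.5,"fingers":70},{"wx":0,"wy":0.001,"wz":0,"dx":-0.05,"dy":0,"dz":-2,"fingers":70},{"wx":0,"wy":0.001,"wz":0,"dx":-0.05,"dy":0,"dz":-1.7,"fingers":70},{"wx":0,"wy":0.001,"wz":0,"dx":0,"dy":0,"dz":-1,"fingers":70},{"wx":0,"wy":0,"wz":0,"dx":0,"dy":0,"dz":-0.5,"fingers":70},{"wx":0,"wy":0,"wz":0,"dx":0,"dy":0,"dz":0,"fingers":70},{"wx":0,"wy":0,"wz":0,"dx":0,"dy":0,"dz":0,"fingers":70}])

```text
t: 21.12
tool_pos: [0.5232, 0.2713, 0.0617]
orientation: [-2.274, -2.166, 0.0]
force: [-0.6, 0.3, -0.2]
opening: 0.0669
```

```bash
python3 - <<'E'
from h import *
st()
E
```

```text
t 21.12 pos [0.5232 0.2713 0.0617] jaw_az -0.0485 tilt(z) [-0.0007  0.0007] F [-0.6  0.3 -0.2] M [-0.06  0.05  0.  ] open 0.0669 q [3.910e-01 2.300e-01 1.673e+00 1.000e-03 1.240e+00 4.390e-01]
```

Request:
send_rows(newtons=20, series=[{"wx":0,"wy":0,"wz":0,"dx":0.15,"dy":0.05,"dz":-0.5,"fingers":70},{"wx":0,"wy":0,"wz":0,"dx":0,"dy":0,"dz":0,"fingers":130},{"wx":0,"wy":0,"wz":0,"dx":0,"dy":0,"dz":0,"fingers":175},{"wx":0,"wy":0,"wz":0,"dx":0,"dy":0,"dz":0,"fingers":175},{"wx":0,"wy":0,"wz":0,"dx":0,"dy":0,"dz":0,"fingers":175},{"wx":0,"wy":0,"wz":0,"dx":0,"dy":0,"dz":0,"fingers":175},{"wx":0,"wy":0,"wz":0,"dx":0,"dy":0,"dz":0,"fingers":175},{"wx":0,"wy":0,"wz":0,"dx":0,"dy":0,"dz":0,"fingers":175}])

```text
t: 21.78
tool_pos: [0.5272, 0.2727, 0.0598]
orientation: [2.274, 2.166, 0.008]
force: [-0.7, -0.1, -1.5]
opening: 0.0378
```

```bash
python3 - <<'E'
from h import *
st()
E
```

```text
t 21.78 pos [0.5272 0.2727 0.0598] jaw_az -0.0487 tilt(z) [0.0042 0.0027] F [-0.7 -0.1 -1.5] M [-0.07  0.1   0.  ] open 0.0378 q [3.910e-01 2.370e-01 1.667e+00 1.000e-03 1.232e+00 4.390e-01]
```

Request:
send_rows(newtons=25, series=[{"wx":-0.003,"wy":0.004,"wz":0,"dx":0,"dy":0,"dz":0.5,"fingers":180},{"wx":0,"wy":0,"wz":0,"dx":0,"dy":0,"dz":1.5,"fingers":180},{"wx":0,"wy":0,"wz":0,"dx":0,"dy":0,"dz":3,"fingers":180},{"wx":0,"wy":0,"wz":0,"dx":0,"dy":0,"dz":3,"fingers":180},{"wx":0,"wy":0,"wz":0,"dx":0,"dy":0,"dz":3,"fingers":180},{"wx":0,"wy":0,"wz":0,"dx":0,"dy":0,"dz":3,"fingers":180},{"wx":0,"wy":0,"wz":0,"dx":0.2,"dy":-2,"dz":1,"fingers":180},{"wx":0,"wy":0,"wz":0,"dx":0.4,"dy":-4,"dz":0,"fingers":180},{"wx":0,"wy":0,"wz":0,"dx":0.4,"dy":-4,"dz":0,"fingers":180},{"wx":0,"wy":0,"wz":0,"dx":0.4,"dy":-4,"dz":0,"fingers":180},{"wx":0,"wy":0,"wz":0,"dx":0.4,"dy":-4,"dz":0,"fingers":180},{"wx":0,"wy":0,"wz":0,"dx":0.4,"dy":-4,"dz":0,"fingers":180},{"wx":0,"wy":0,"wz":0,"dx":0.4,"dy":-4,"dz":0,"fingers":180},{"wx":0,"wy":0,"wz":0,"dx":0.4,"dy":-4,"dz":0,"fingers":180},{"wx":0,"wy":0,"wz":0,"dx":0.2,"dy":-2,"dz":0,"fingers":180},{"wx":0,"wy":0,"wz":0,"dx":0.1,"dy":-1,"dz":0,"fingers":180},{"wx":0,"wy":0,"wz":0,"dx":0,"dy":0,"dz":0,"fingers":180},{"wx":0,"wy":0,"wz":0,"dx":0,"dy":0,"dz":0,"fingers":180}])

```text
t: 23.28
tool_pos: [0.5543, -0.0712, 0.2232]
orientation: [2.268, 2.17, -0.005]
force: [-0.6, 0.3, -1.7]
opening: 0.0378
```

```bash
python3 - <<'E'
from h import *
st();snap('wrist','w12.png')
im=cv2.imread('pics/w12.png')
cv2.imwrite('pics/c12.png',cv2.resize(im[150:400,200:450],None,fx=3,fy=3,interpolation=cv2.INTER_CUBIC)[:600])
E
```

```text
t 23.28 pos [ 0.5543 -0.0712  0.2232] jaw_az -0.0444 tilt(z) [-0.0006 -0.004 ] F [-0.6  0.3 -1.7] M [-0.03  0.02 -0.01] open 0.0378 q [-0.217  0.018  1.598 -0.004  1.525 -0.172]
```

View pics/w12.png

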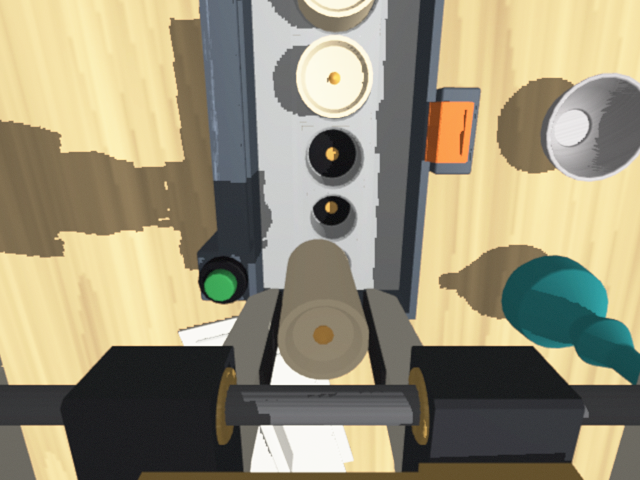

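View pics/c12.png

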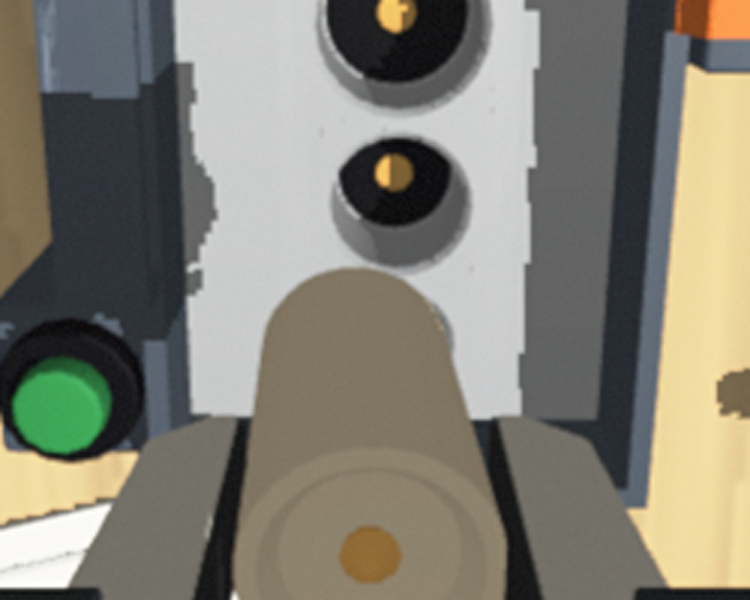

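```bash
python3 - <<'E'
from h import *
c=cam('wrist'); f=lambda x,y:(200+x/3-.3,150+y/3-.3); s=robot.read_state()
F=lambda L:[f(*p) for p in L]
print('w38',circ(c,F([(331,205),(470,205),(400,135),(400,270),(352,157),(450,157),(350,250)]),.052))
r=circ(c,F([(234,550),(507,550),(370,447),(290,470),(450,470)]),.2232+.0252); print('held',r,r[0]-s['tool_pos'][:2])
print('btn',circ(c,F([(11,405),(112,405),(62,356),(60,455)]),.096))
c2=cam('wrist')
print('c54',circ(c2,[(296.5,77),(373,77),(335,35.5),(335,118)],.093))
E
```

```text
w38 (array([ 0.56485959, -0.0716403 ]), np.float64(0.041257763697331994), np.float64(0.0003123027065879379))
held (array([ 0.55545524, -0.07314552]), np.float64(0.03813071031664273), np.float64(6.57760820087297e-05)) [ 0.00112597 -0.00237268]
btn (array([ 0.46920855, -0.11325959]), np.float64(0.028755424682403146), np.float64(0.0005245001372091527))
c54 (array([0.56883814, 0.04052597]), np.float64(0.05388070687574286), np.float64(3.3367139897273745e-05))
```

Request:
send_rows(series=[{"wx":0.004,"wy":0,"wz":-0.005,"dx":0.6,"dy":0.1,"dz":0,"fingers":180},{"wx":0,"wy":0,"wz":0,"dx":0.4,"dy":0,"dz":-1,"fingers":180},{"wx":0,"wy":0,"wz":0,"dx":0,"dy":0,"dz":-2,"fingers":180},{"wx":0,"wy":0,"wz":0,"dx":0,"dy":0,"dz":-2,"fingers":180},{"wx":0,"wy":0,"wz":0,"dx":0,"dy":0,"dz":-1.5,"fingers":180},{"wx":0,"wy":0,"wz":0,"dx":0,"dy":0,"dz":-1,"fingers":180},{"wx":0,"wy":0,"wz":0,"dx":0,"dy":0,"dz":-0.5,"fingers":180},{"wx":0,"wy":0,"wz":0,"dx":0,"dy":0,"dz":0,"fingers":180},{"wx":0,"wy":0,"wz":0,"dx":0,"dy":0,"dz":0,"fingers":180}])

```text
t: 24.08
tool_pos: [0.5671, -0.0571, 0.1372]
orientation: [-2.258, -2.181, -0.004]
force: [-0.1, 0.5, -1.1]
opening: 0.0379
```

```bash
python3 - <<'E'
from h import *
st()
E
```

```text
t 24.08 pos [ 0.5671 -0.0571  0.1372] jaw_az -0.0348 tilt(z) [0.0001 0.0033] F [-0.1  0.5 -1.1] M [-0.04  0.12  0.06] open 0.0379 q [-0.192  0.102  1.669  0.003  1.371 -0.158]
```

Request:
send_rows(series=[{"wx":-0.003,"wy":0,"wz":-0.015,"dx":-0.2,"dy":-0.8,"dz":0,"fingers":180},{"wx":0,"wy":0,"wz":0,"dx":0,"dy":-0.4,"dz":0,"fingers":180},{"wx":0,"wy":0,"wz":0,"dx":0,"dy":0,"dz":0,"fingers":180},{"wx":0,"wy":0,"wz":0,"dx":0,"dy":0,"dz":0,"fingers":180}])

```text
t: 24.42
tool_pos: [0.5667, -0.0705, 0.1402]
orientation: [2.275, 2.162, 0.004]
force: [-0.8, -0.4, -0.9]
opening: 0.0378
```

```bash
python3 - <<'E'
from h import *
st()
E
```

```text
t 24.42 pos [ 0.5667 -0.0705  0.1402] jaw_az -0.0509 tilt(z) [ 0.0043 -0.0011] F [-0.8 -0.4 -0.9] M [-0.07  0.13 -0.01] open 0.0378 q [-0.213  0.098  1.668 -0.     1.371 -0.162]
```

Request:
send_rows(series=[{"wx":0.001,"wy":0.004,"wz":0,"dx":-0.2,"dy":0.1,"dz":-0.6,"fingers":180},{"wx":0,"wy":0,"wz":0,"dx":-0.05,"dy":0,"dz":-0.7,"fingers":180},{"wx":0,"wy":0,"wz":0,"dx":0,"dy":0,"dz":-0.5,"fingers":180},{"wx":0,"wy":0,"wz":0,"dx":0,"dy":0,"dz":0,"fingers":180},{"wx":0,"wy":0,"wz":0,"dx":0,"dy":0,"dz":0,"fingers":180}])

```text
t: 24.83
tool_pos: [0.5648, -0.0702, 0.1218]
orientation: [2.277, 2.161, 0.003]
force: [-0.5, -0.3, -1.8]
opening: 0.0379
```

```bash
python3 - <<'E'
from h import *
st()
E
```

```text
t 24.83 pos [ 0.5648 -0.0702  0.1218] jaw_az -0.0523 tilt(z) [ 0.0027 -0.0005] F [-0.5 -0.3 -1.8] M [-0.05  0.07  0.02] open 0.0379 q [-0.214  0.111  1.689  0.     1.339 -0.162]
```

Request:
send_rows(series=[{"wx":0,"wy":0.002,"wz":0,"dx":-0.05,"dy":0.06,"dz":-0.5,"fingers":180},{"wx":0,"wy":0,"wz":0,"dx":0,"dy":0,"dz":-0.5,"fingers":180},{"wx":0,"wy":0,"wz":0,"dx":0,"dy":0,"dz":-0.5,"fingers":180},{"wx":0,"wy":0,"wz":0,"dx":0,"dy":0,"dz":-0.5,"fingers":180},{"wx":0,"wy":0,"wz":0,"dx":0,"dy":0,"dz":-0.5,"fingers":180},{"wx":0,"wy":0,"wz":0,"dx":0,"dy":0,"dz":0,"fingers":180}])

```text
t: 25.33
tool_pos: [0.5645, -0.0693, 0.0939]
orientation: [2.277, 2.162, 0.001]
force: [1.7, -0.5, -2.0]
opening: 0.0383
```

```bash
python3 - <<'E'
from h import *
st()
E
```

```text
t 25.33 pos [ 0.5645 -0.0693  0.0939] jaw_az -0.0518 tilt(z) [ 0.001  -0.0005] F [ 1.7 -0.5 -2. ] M [-0.13 -0.25 -0.04] open 0.0383 q [-0.212  0.139  1.712 -0.     1.289 -0.16 ]
```

Inside the well (foot at 34 mm). Finish seating it.

Request:
send_rows(series=[{"wx":0,"wy":0.001,"wz":0,"dx":-0.03,"dy":0,"dz":-0.6,"fingers":180},{"wx":0,"wy":0,"wz":0,"dx":0,"dy":0,"dz":-0.6,"fingers":180},{"wx":0,"wy":0,"wz":0,"dx":0,"dy":0,"dz":-0.5,"fingers":180},{"wx":0,"wy":0,"wz":0,"dx":0,"dy":0,"dz":-0.3,"fingers":180},{"wx":0,"wy":0,"wz":0,"dx":0,"dy":0,"dz":-0.3,"fingers":180},{"wx":0,"wy":0,"wz":0,"dx":0,"dy":0,"dz":-0.2,"fingers":180},{"wx":0,"wy":0,"wz":0,"dx":0,"dy":0,"dz":-0.2,"fingers":180},{"wx":0,"wy":0,"wz":0,"dx":0,"dy":0,"dz":-0.2,"fingers":180}])

```text
t: 26.0
tool_pos: [0.5648, -0.07, 0.067]
orientation: [2.277, 2.162, -0.002]
force: [-10.1, 1.2, 18.9]
opening: 0.038
```

```bash
python3 - <<'E'
from h import *
st()
E
```

```text
t 26.00 pos [ 0.5648 -0.07    0.067 ] jaw_az -0.0516 tilt(z) [ 0.0004 -0.0018] F [-10.1   1.2  18.9] M [ 0.15  2.4  -0.01] open 0.0380 q [-0.212  0.171  1.729 -0.002  1.241 -0.16 ]
```

Request:
send_rows(series=[{"wx":0,"wy":0,"wz":0,"dx":0,"dy":0,"dz":0,"fingers":110},{"wx":0,"wy":0,"wz":0,"dx":0,"dy":0,"dz":0,"fingers":110},{"wx":0,"wy":0,"wz":0,"dx":0,"dy":0,"dz":0,"fingers":110},{"wx":0,"wy":0,"wz":0,"dx":0,"dy":0,"dz":0,"fingers":110},{"wx":0,"wy":0,"wz":0,"dx":0,"dy":0,"dz":0.5,"fingers":110},{"wx":0,"wy":0,"wz":0,"dx":0,"dy":0,"dz":1.5,"fingers":110},{"wx":0,"wy":0,"wz":0,"dx":0,"dy":0,"dz":3,"fingers":110},{"wx":0,"wy":0,"wz":0,"dx":0,"dy":0,"dz":3,"fingers":110},{"wx":0,"wy":0,"wz":0,"dx":0,"dy":0,"dz":3,"fingers":110},{"wx":0,"wy":0,"wz":0,"dx":0,"dy":0,"dz":3,"fingers":110},{"wx":0,"wy":0,"wz":0,"dx":0,"dy":0,"dz":3,"fingers":110},{"wx":0,"wy":0,"wz":0,"dx":0,"dy":0,"dz":1.5,"fingers":110},{"wx":0,"wy":0,"wz":0,"dx":0,"dy":0,"dz":0,"fingers":110},{"wx":0,"wy":0,"wz":0,"dx":0,"dy":0,"dz":0,"fingers":110}])

```text
t: 27.17
tool_pos: [0.5605, -0.069, 0.2604]
orientation: [-2.276, -2.162, 0.006]
force: [-0.1, -0.2, -0.5]
opening: 0.0529
```

```bash
python3 - <<'E'
from h import *
st();snap('wrist','w13.png');snap('top','t13.png')
im=cv2.imread('pics/t13.png')
cv2.imwrite('pics/c13.png',cv2.resize(im[230:340,390:560],None,fx=4.5,fy=4.5,interpolation=cv2.INTER_CUBIC))
E
```

```text
t 27.17 pos [ 0.5605 -0.069   0.2604] jaw_az -0.0516 tilt(z) [-0.0042 -0.0008] F [-0.1 -0.2 -0.5] M [-0.09  0.09 -0.01] open 0.0529 q [-0.212  0.025  1.523 -0.002  1.597 -0.161]
```

View pics/w13.png

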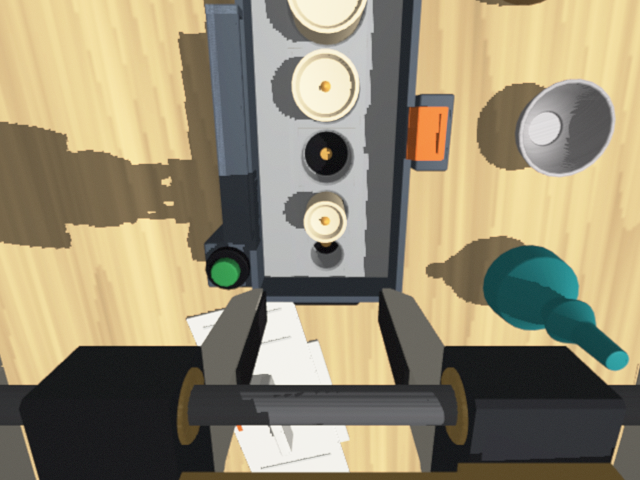

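View pics/c13.png

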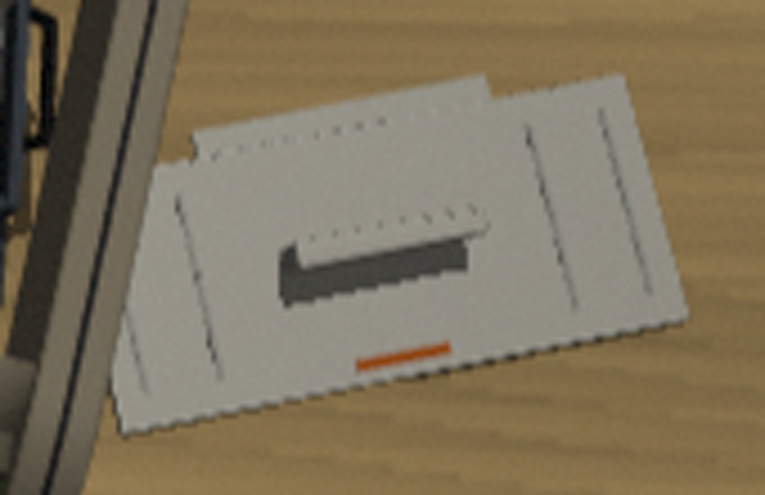

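```bash
python3 - <<'E'
from h import *
c=cam('top'); f=lambda x,y:(390+x/4.5-.4,230+y/4.5-.4)
a=onz(c,f(125,433),.005);b=onz(c,f(688,318),.005);l=onz(c,f(193,132),.004);r=onz(c,f(486,76),.004);m=onz(c,f(404,357),.005)
print(a,b,(a+b)/2,np.linalg.norm(a-b)); d=b-a; print('rear edge az',np.arctan2(d[1],d[0])); print(l,r,(l+r)/2,np.linalg.norm(l-r)); d2=r-l; print(np.arctan2(d2[1],d2[0])); print('mark',m)
x=(a+b)/2-(l+r)/2; print('x az',np.arctan2(x[1],x[0]),np.linalg.norm(x))
p=(l+r)/2+x*77/147; print('rib',p)
t1=onz(c,f(295,240),.038);t2=onz(c,f(488,210),.038);t3=onz(c,f(300,268),.038);t4=onz(c,f(490,232),.038);print((t1+t2+t3+t4)/4)
E
```

```text
[ 0.38707685 -0.21219505  0.005     ] [ 0.45235659 -0.50653511  0.005     ] [ 0.41971672 -0.35936508  0.005     ] 0.30149214537106966
rear edge az -1.3525455922770522
[ 0.54560597 -0.25042856  0.004     ] [ 0.57890447 -0.40669753  0.004     ] [ 0.56225522 -0.32856305  0.004     ] 0.15977729336678154
-1.3608517252371692
mark [ 0.4291178  -0.35774488  0.005     ]
x az -2.928768930341895 0.145832053980645
rib [ 0.48759219 -0.34469744  0.00452381]
[ 0.48729298 -0.34515617  0.038     ]
```

Request:
send_rows(series=[{"wx":0,"wy":0,"wz":-0.12,"dx":-0.4,"dy":-1.5,"dz":0,"fingers":110},{"wx":0,"wy":0,"wz":-0.12,"dx":-0.4,"dy":-1.5,"dz":0,"fingers":110},{"wx":0,"wy":0,"wz":-0.12,"dx":-0.4,"dy":-1.5,"dz":0,"fingers":110},{"wx":0,"wy":0,"wz":-0.12,"dx":-0.4,"dy":-1.5,"dz":0,"fingers":110},{"wx":0,"wy":0,"wz":-0.12,"dx":-0.4,"dy":-1.5,"dz":0,"fingers":110},{"wx":0,"wy":0,"wz":-0.12,"dx":-0.4,"dy":-1.5,"dz":0,"fingers":110},{"wx":0,"wy":0,"wz":-0.12,"dx":-0.4,"dy":-1.5,"dz":0,"fingers":110},{"wx":0,"wy":0,"wz":-0.12,"dx":-0.4,"dy":-1.5,"dz":0,"fingers":110},{"wx":0,"wy":0,"wz":-0.12,"dx":-0.4,"dy":-1.5,"dz":0,"fingers":110},{"wx":0,"wy":0,"wz":-0.12,"dx":-0.4,"dy":-1.5,"dz":0,"fingers":110},{"wx":0,"wy":0,"wz":-0.12,"dx":-0.4,"dy":-1.5,"dz":0,"fingers":110},{"wx":0,"wy":0,"wz":-0.12,"dx":-0.4,"dy":-1.5,"dz":0,"fingers":110},{"wx":0,"wy":0,"wz":-0.12,"dx":-0.4,"dy":-1.5,"dz":0,"fingers":110},{"wx":0,"wy":0,"wz":-0.12,"dx":-0.4,"dy":-1.5,"dz":0,"fingers":110},{"wx":0,"wy":0,"wz":-0.12,"dx":-0.4,"dy":-1.5,"dz":0,"fingers":110},{"wx":0,"wy":0,"wz":-0.12,"dx":-0.4,"dy":-1.5,"dz":0,"fingers":110},{"wx":0,"wy":0,"wz":-0.12,"dx":-0.4,"dy":-1.5,"dz":0,"fingers":110},{"wx":0,"wy":0,"wz":-0.12,"dx":-0.2,"dy":-1,"dz":0,"fingers":110},{"wx":0,"wy":0,"wz":-0.12,"dx":0,"dy":0,"dz":0,"fingers":110},{"wx":0,"wy":0,"wz":-0.12,"dx":0,"dy":0,"dz":0,"fingers":110}])

```text
t: 28.93
tool_pos: [0.4654, -0.3342, 0.2061]
orientation: [-2.72, 1.438, 0.035]
force: [0.6, -0.3, 0.2]
opening: 0.0531
```

```bash
python3 - <<'E'
from h import *
st()
E
```

```text
t 28.93 pos [ 0.4654 -0.3342  0.2061] jaw_az -2.5446 tilt(z) [0.0106 0.0681] F [ 0.6 -0.3  0.2] M [ 0.07  0.18 -0.01] open 0.0531 q [-0.75   0.097  1.549  0.057  1.535  1.79 ]
```

Request:
send_rows(series=[{"wx":-0.02,"wy":0.003,"wz":-0.1,"dx":0.6,"dy":-0.2,"dz":0.5,"fingers":110},{"wx":-0.02,"wy":0.003,"wz":-0.1,"dx":0.6,"dy":-0.2,"dz":0.5,"fingers":110},{"wx":-0.02,"wy":0.003,"wz":-0.1,"dx":0.6,"dy":-0.1,"dz":0.5,"fingers":110},{"wx":-0.005,"wy":0,"wz":-0.05,"dx":0.3,"dy":0,"dz":0,"fingers":110},{"wx":0,"wy":0,"wz":0,"dx":0,"dy":0,"dz":0,"fingers":110},{"wx":0,"wy":0,"wz":0,"dx":0,"dy":0,"dz":0,"fingers":110}])

```text
t: 29.43
tool_pos: [0.48, -0.3358, 0.2051]
orientation: [-2.446, 1.958, 0.017]
force: [0.7, -0.1, -0.1]
opening: 0.0528
```

```bash
python3 - <<'E'
from h import *
st()
E
```

```text
t 29.43 pos [ 0.48   -0.3358  0.2051] jaw_az -2.9211 tilt(z) [-0.0037  0.0132] F [ 0.7 -0.1 -0.1] M [ 0.08  0.08 -0.01] open 0.0528 q [-0.703  0.109  1.536  0.008  1.508  2.218]
```

```bash
python3 - <<'E'
from h import *
snap('wrist','w14.png')
E
```

```text
(no output)
```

View pics/w14.png

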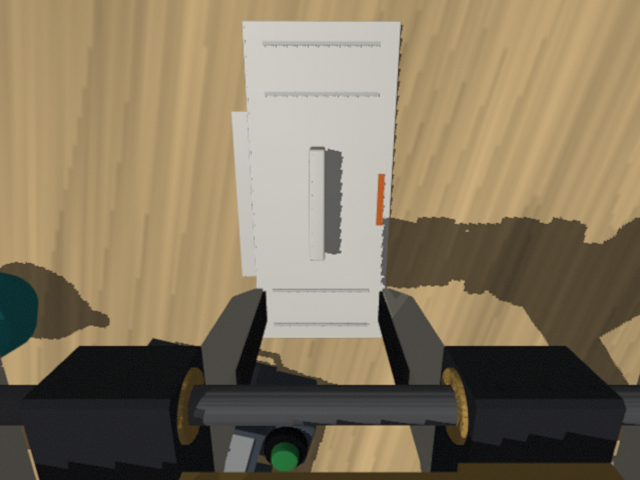

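```bash
python3 - <<'E'
from h import *
c=cam('wrist')
a=onz(c,(317,148.5),.038);b=onz(c,(316.5,261),.038);d=a-b
print(a,b,(a+b)/2,np.linalg.norm(d),'ydir az',np.arctan2(d[1],d[0]),'x az ',np.arctan2(d[1],d[0])-np.pi/2)
C=[onz(c,p,.005) for p in [(243,22),(401,22),(384,338),(268,338)]]
for p in C: print(p)
print(np.mean(C,0)); e=(C[1]-C[2]);print(np.arctan2(e[1],e[0])-np.pi/2,np.linalg.norm(e));e=(C[0]-C[3]);print(np.arctan2(e[1],e[0])-np.pi/2,np.linalg.norm(e))
print('mark',onz(c,(381,200),.005))
E
```

```text
[ 0.49729528 -0.39068027  0.038     ] [ 0.47616043 -0.29228029  0.038     ] [ 0.48672785 -0.34148028  0.038     ] 0.10064411157439701 ydir az -1.359225522038722 x az  -2.9300218488336185
[ 0.57925256 -0.47480765  0.005     ]
[ 0.45078748 -0.5036104   0.005     ]
[ 0.38353833 -0.20832976  0.005     ]
[ 0.50581286 -0.18106338  0.005     ]
[ 0.47984781 -0.3419528   0.005     ]
-2.9176655137562877 0.3028417150884542
-2.896602358020405 0.3027855438885599
mark [ 0.42697649 -0.35414807  0.005     ]
```

Request:
send_rows(series=[{"wx":-0.012,"wy":-0.003,"wz":-0.004,"dx":0.4,"dy":-0.3,"dz":0,"fingers":130},{"wx":0,"wy":0,"wz":0,"dx":0.2,"dy":-0.2,"dz":-1,"fingers":130},{"wx":0,"wy":0,"wz":0,"dx":0,"dy":0,"dz":-2,"fingers":130},{"wx":0,"wy":0,"wz":0,"dx":0,"dy":0,"dz":-2,"fingers":130},{"wx":0,"wy":0,"wz":0,"dx":0,"dy":0,"dz":-2,"fingers":130},{"wx":0,"wy":0,"wz":0,"dx":0,"dy":0,"dz":-2,"fingers":130},{"wx":0,"wy":0,"wz":0,"dx":0,"dy":0,"dz":-1.5,"fingers":130},{"wx":0,"wy":0,"wz":0,"dx":0,"dy":0,"dz":-0.5,"fingers":130},{"wx":0,"wy":0,"wz":0,"dx":0,"dy":0,"dz":0,"fingers":130},{"wx":0,"wy":0,"wz":0,"dx":0,"dy":0,"dz":0,"fingers":130}])

```text
t: 30.32
tool_pos: [0.4836, -0.3411, 0.0828]
orientation: [2.456, -1.958, -0.008]
force: [-0.5, 0.5, 0.1]
opening: 0.0458
```

```bash
python3 - <<'E'
from h import *
st();snap('wrist','w15.png')
E
```

```text
t 30.32 pos [ 0.4836 -0.3411  0.0828] jaw_az -2.9170 tilt(z) [-0.0042  0.0032] F [-0.5  0.5  0.1] M [ 0.1   0.11 -0.01] open 0.0458 q [-0.701  0.217  1.646 -0.     1.284  2.216]
```

View pics/w15.png

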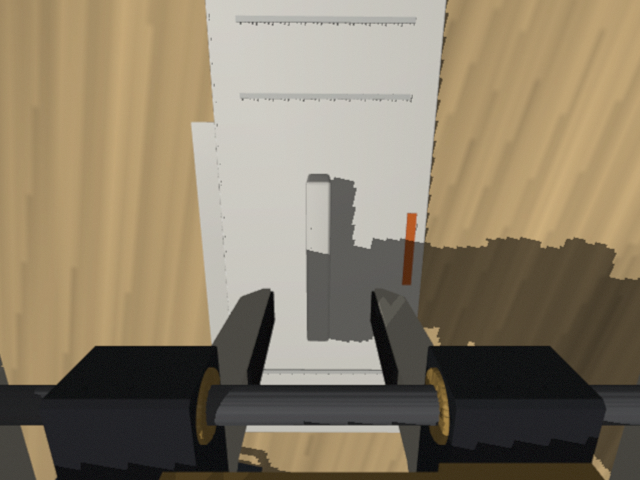

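```bash
python3 - <<'E'
from h import *
c=cam('wrist'); s=st()
a=onz(c,(318.5,182),.038);b=onz(c,(318,340),.038);d=a-b
print((a+b)/2,np.linalg.norm(d),np.arctan2(d[1],d[0])-np.pi/2)
print(proj(c,np.append(s['tool_pos'][:2],.038)))
E
```

```text
t 30.37 pos [ 0.4838 -0.3411  0.0831] jaw_az -2.9170 tilt(z) [-0.0039  0.0031] F [-0.5  0.1 -0.4] M [0.09 0.11 0.02] open 0.0456 q [-0.701  0.216  1.646 -0.     1.284  2.216]
[ 0.48721814 -0.34210269  0.038     ] 0.09836694594345194 -2.923430124808583
[323.61124055 269.0138529 ]
```

Rib centre is (0.487,-0.342). Correct laterally, then descend about 7.3 cm.

Request:
send_rows(series=[{"wx":-0.003,"wy":-0.004,"wz":-0.007,"dx":0.3,"dy":-0.1,"dz":-1,"fingers":130},{"wx":0,"wy":0,"wz":0,"dx":0.1,"dy":0,"dz":-1.5,"fingers":130},{"wx":0,"wy":0,"wz":0,"dx":0,"dy":0,"dz":-1.5,"fingers":130},{"wx":0,"wy":0,"wz":0,"dx":0,"dy":0,"dz":-0.8,"fingers":130},{"wx":0,"wy":0,"wz":0,"dx":0,"dy":0,"dz":-0.4,"fingers":130},{"wx":0,"wy":0,"wz":0,"dx":0,"dy":0,"dz":0,"fingers":130},{"wx":0,"wy":0,"wz":0,"dx":0,"dy":0,"dz":0,"fingers":130}])

```text
t: 30.95
tool_pos: [0.4931, -0.3462, 0.0348]
orientation: [2.448, -1.969, 0.023]
force: [-0.2, -0.6, -0.1]
opening: 0.0455
```

```bash
python3 - <<'E'
from h import *
st()
E
```

```text
t 30.95 pos [ 0.4931 -0.3462  0.0348] jaw_az -2.9255 tilt(z) [ 0.0112 -0.0091] F [-0.2 -0.6 -0.1] M [ 0.1   0.13 -0.05] open 0.0455 q [-0.697  0.282  1.665  0.     1.18   2.228]
```

Request:
send_rows(series=[{"wx":0.009,"wy":0.011,"wz":0,"dx":-0.5,"dy":0.4,"dz":-0.7,"fingers":130},{"wx":0,"wy":0,"wz":0,"dx":-0.1,"dy":0,"dz":-0.8,"fingers":130},{"wx":0,"wy":0,"wz":0,"dx":0,"dy":0,"dz":-0.5,"fingers":130},{"wx":0,"wy":0,"wz":0,"dx":0,"dy":0,"dz":0,"fingers":130},{"wx":0,"wy":0,"wz":0,"dx":0,"dy":0,"dz":0,"fingers":130}])

```text
t: 31.37
tool_pos: [0.4877, -0.3428, 0.0152]
orientation: [-2.448, 1.969, -0.004]
force: [0.1, -0.6, 0.3]
opening: 0.0456
```

```bash
python3 - <<'E'
from h import *
st()
E
```

```text
t 31.37 pos [ 0.4877 -0.3428  0.0152] jaw_az -2.9256 tilt(z) [ 0.0019 -0.0015] F [ 0.1 -0.6  0.3] M [ 0.05  0.13 -0.01] open 0.0456 q [-0.699  0.304  1.678  0.     1.157  2.227]
```

Request:
send_rows(newtons=45, series=[{"wx":0,"wy":0.001,"wz":0,"dx":-0.05,"dy":0.1,"dz":-0.5,"fingers":130},{"wx":0,"wy":0,"wz":0,"dx":0,"dy":0,"dz":0,"fingers":170},{"wx":0,"wy":0,"wz":0,"dx":0,"dy":0,"dz":-0.1,"fingers":230},{"wx":0,"wy":0,"wz":0,"dx":0,"dy":0,"dz":0,"fingers":240},{"wx":0,"wy":0,"wz":0,"dx":0,"dy":0,"dz":0,"fingers":240},{"wx":0,"wy":0,"wz":0,"dx":0,"dy":0,"dz":0,"fingers":240},{"wx":0,"wy":0,"wz":0,"dx":0,"dy":0,"dz":0,"fingers":240},{"wx":0,"wy":0,"wz":0,"dx":0,"dy":0,"dz":0,"fingers":240},{"wx":0,"wy":0,"wz":0,"dx":0,"dy":0,"dz":0,"fingers":240}])

```text
t: 32.12
tool_pos: [0.4874, -0.342, 0.009]
orientation: [2.447, -1.968, 0.004]
force: [-0.3, -0.0, -0.8]
opening: 0.0139
```

```bash
python3 - <<'E'
from h import *
st();snap('wrist','w16.png')
E
```

```text
t 32.12 pos [ 0.4874 -0.342   0.009 ] jaw_az -2.9255 tilt(z) [ 0.0013 -0.002 ] F [-0.3 -0.  -0.8] M [ 0.03  0.17 -0.02] open 0.0139 q [-6.970e-01  3.110e-01  1.682e+00 -1.000e-03  1.146e+00  2.228e+00]
```

View pics/w16.png

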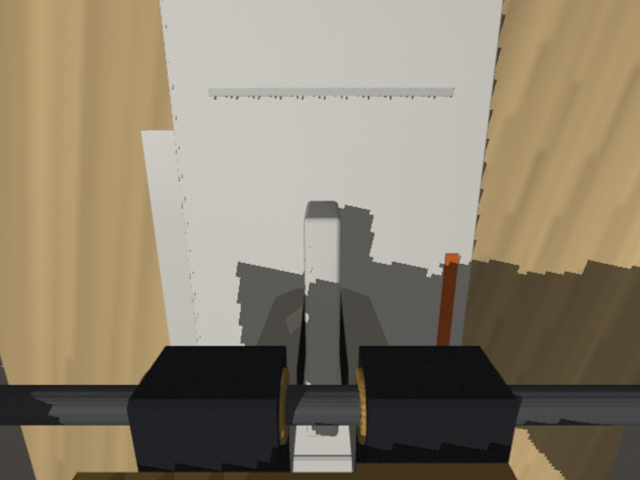

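Request:
send_rows(newtons=50, series=[{"wx":0,"wy":0,"wz":0,"dx":0,"dy":0,"dz":0.4,"fingers":245},{"wx":0,"wy":0,"wz":0,"dx":0,"dy":0,"dz":1,"fingers":245},{"wx":0,"wy":0,"wz":0,"dx":0,"dy":0,"dz":2,"fingers":245},{"wx":0,"wy":0,"wz":0,"dx":0,"dy":0,"dz":3,"fingers":245},{"wx":0,"wy":0,"wz":0,"dx":0,"dy":0,"dz":3,"fingers":245},{"wx":0,"wy":0,"wz":0,"dx":0,"dy":0,"dz":3,"fingers":245},{"wx":0,"wy":0,"wz":0,"dx":0,"dy":0,"dz":3,"fingers":245},{"wx":0,"wy":0,"wz":0,"dx":0,"dy":0,"dz":3,"fingers":245},{"wx":0,"wy":0,"wz":0,"dx":0,"dy":0,"dz":3,"fingers":245},{"wx":0,"wy":0,"wz":0,"dx":0,"dy":0,"dz":3,"fingers":245},{"wx":0,"wy":0,"wz":0,"dx":0,"dy":0,"dz":2,"fingers":245},{"wx":0,"wy":0,"wz":0,"dx":0,"dy":0,"dz":0.5,"fingers":245},{"wx":0,"wy":0,"wz":0,"dx":0,"dy":0,"dz":0,"fingers":245},{"wx":0,"wy":0,"wz":0,"dx":0,"dy":0,"dz":0,"fingers":245}])

```text
t: 33.33
tool_pos: [0.4807, -0.336, 0.2958]
orientation: [2.448, -1.969, -0.003]
force: [-0.3, 0.2, -2.0]
opening: 0.0137
```

```bash
python3 - <<'E'
from h import *
st()
E
```

```text
t 33.33 pos [ 0.4807 -0.336   0.2958] jaw_az -2.9256 tilt(z) [-0.0017  0.0011] F [-0.3  0.2 -2. ] M [ 0.1   0.15 -0.02] open 0.0137 q [-0.697  0.077  1.406 -0.     1.661  2.228]
```

Request:
send_rows(series=[{"wx":0,"wy":0,"wz":0.06,"dx":0.1,"dy":0.5,"dz":0,"fingers":245},{"wx":0,"wy":0,"wz":0.11,"dx":0.3,"dy":1.2,"dz":0,"fingers":245},{"wx":0,"wy":0,"wz":0.11,"dx":0.3,"dy":1.2,"dz":0,"fingers":245},{"wx":0,"wy":0,"wz":0.11,"dx":0.3,"dy":1.2,"dz":0,"fingers":245},{"wx":0,"wy":0,"wz":0.11,"dx":0.3,"dy":1.2,"dz":0,"fingers":245},{"wx":0,"wy":0,"wz":0.11,"dx":0.3,"dy":1.2,"dz":0,"fingers":245},{"wx":0,"wy":0,"wz":0.11,"dx":0.3,"dy":1.2,"dz":0,"fingers":245},{"wx":0,"wy":0,"wz":0.11,"dx":0.3,"dy":1.2,"dz":0,"fingers":245},{"wx":0,"wy":0,"wz":0.11,"dx":0.3,"dy":1.2,"dz":0,"fingers":245},{"wx":0,"wy":0,"wz":0.11,"dx":0.3,"dy":1.2,"dz":0,"fingers":245},{"wx":0,"wy":0,"wz":0.11,"dx":0.3,"dy":1.2,"dz":0,"fingers":245},{"wx":0,"wy":0,"wz":0.11,"dx":0.3,"dy":1.2,"dz":0,"fingers":245},{"wx":0,"wy":0,"wz":0.06,"dx":0.1,"dy":0.5,"dz":0,"fingers":245},{"wx":0,"wy":0,"wz":0,"dx":0,"dy":0,"dz":0,"fingers":245}])

```text
t: 34.5
tool_pos: [0.5038, -0.1809, 0.2595]
orientation: [-3.14, -0.062, 0.078]
force: [0.1, -0.0, -2.9]
opening: 0.0137
```

```bash
python3 - <<'E'
from h import *
st()
E
```

```text
t 34.50 pos [ 0.5038 -0.1809  0.2595] jaw_az -1.5313 tilt(z) [-0.0496 -0.0006] F [ 0.1 -0.  -2.9] M [-0.02  0.07 -0.02] open 0.0137 q [-0.426 -0.011  1.562 -0.021  1.635  1.105]
```

Request:
send_rows(series=[{"wx":0,"wy":-0.01,"wz":0.06,"dx":0.4,"dy":0.8,"dz":0.5,"fingers":245},{"wx":0,"wy":-0.01,"wz":0.11,"dx":0.5,"dy":1.5,"dz":0.5,"fingers":245},{"wx":0,"wy":-0.01,"wz":0.11,"dx":0.5,"dy":1.5,"dz":0.5,"fingers":245},{"wx":0,"wy":-0.01,"wz":0.11,"dx":0.5,"dy":1.5,"dz":0.5,"fingers":245},{"wx":0,"wy":-0.01,"wz":0.11,"dx":0.5,"dy":1.5,"dz":0.5,"fingers":245},{"wx":0,"wy":0,"wz":0.11,"dx":0.4,"dy":1.5,"dz":0.5,"fingers":245},{"wx":0,"wy":0,"wz":0.11,"dx":0.4,"dy":1.5,"dz":0.5,"fingers":245},{"wx":0,"wy":0,"wz":0.11,"dx":0.4,"dy":1.5,"dz":0.5,"fingers":245},{"wx":0,"wy":0,"wz":0.11,"dx":0.4,"dy":1.5,"dz":0.5,"fingers":245},{"wx":0,"wy":0,"wz":0.11,"dx":0.4,"dy":1.5,"dz":0.5,"fingers":245},{"wx":0,"wy":0,"wz":0.11,"dx":0.4,"dy":1.5,"dz":0.5,"fingers":245},{"wx":0,"wy":0,"wz":0.11,"dx":0.4,"dy":1.5,"dz":0.5,"fingers":245},{"wx":0,"wy":0,"wz":0.09,"dx":0,"dy":0.5,"dz":0,"fingers":245},{"wx":0,"wy":0,"wz":0,"dx":0,"dy":0,"dz":0,"fingers":245},{"wx":0,"wy":0,"wz":0,"dx":0,"dy":0,"dz":0,"fingers":245}])

```text
t: 35.75
tool_pos: [0.5458, 0.002, 0.2924]
orientation: [2.38, 2.049, -0.049]
force: [-0.5, -0.8, -2.7]
opening: 0.0137
```

```bash
python3 - <<'E'
from h import *
st();snap('wrist','w17.png');snap('side','s17.png')
E
```

```text
t 35.75 pos [0.5458 0.002  0.2924] jaw_az -0.1496 tilt(z) [-0.023  -0.0207] F [-0.5 -0.8 -2.7] M [-0.1   0.05 -0.  ] open 0.0137 q [-0.075 -0.012  1.503 -0.022  1.671  0.073]
```

View pics/w17.png

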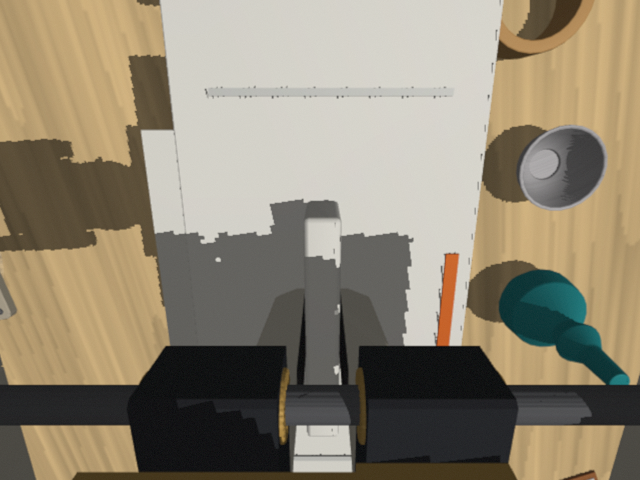

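View pics/s17.png

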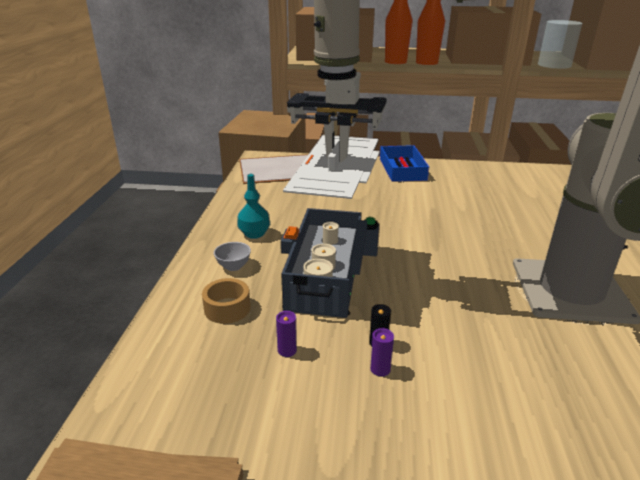

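```bash
cat >> h.py <<'E'
O=np.array([.5688,.005,0.]); YAW=-.05
def cover():
    s=robot.read_state(); R=cv2.Rodrigues(np.array(s['orientation']))[0]
    Rc=cv2.Rodrigues(np.array([0,0,YAW]))[0]
    w=lambda l: Rc.T@(np.array(s['tool_pos'])+R@np.array([l[1],l[0],.009-l[2]])-O)*1000
    # tool x ~ cover +y? cover y = z_c x x_c = (-tz) x ty = tx
    cx=Rc.T@R[:,1]; 
    print('t %.2f theta %.2f deg yawerr %.2f roll %.2f'%(s['t'],np.degrees(np.arcsin(cx[2])),np.degrees(np.arctan2(cx[1],cx[0])),np.degrees((Rc.T@R[:,0])[2])))
    print('tip bottom',np.round(w((-.077,0,0)),1),'tip top',np.round(w((-.077,0,.004)),1),'front corner',np.round(w((-.063,0,.005)),1),'rear',np.round(w((.070,0,0)),1),'F',np.round(s['force'],1),'M',np.round(s['wrist_torque'],2),'tcp case',np.round(Rc.T@(np.array(s['tool_pos'])-O)*1000,1),'open',s['opening'])
E
python3 -c "
from h import *
cover()"
```

```text
t 35.85 theta -1.14 deg yawerr -5.73 roll -1.37
tip bottom [-99.8   2.9 284.9] tip top [-99.7   3.  288.9] front corner [-85.7   1.6 289.6] rear [ 46.5 -11.8 281.9] F [ 0.6 -0.1 -1.6] M [-0.03  0.06  0.02] tcp case [-23.   -4.6 292.3] open 0.013874178077955523
```

Request:
send_rows(series=[{"wx":0.002,"wy":-0.05,"wz":0.025,"dx":1,"dy":0,"dz":0,"fingers":245},{"wx":0.002,"wy":-0.07,"wz":0.025,"dx":1,"dy":0,"dz":-0.5,"fingers":245},{"wx":0.002,"wy":-0.07,"wz":0.025,"dx":1,"dy":0,"dz":-1,"fingers":245},{"wx":0.002,"wy":-0.06,"wz":0.02,"dx":0.5,"dy":0,"dz":-1,"fingers":245},{"wx":0,"wy":-0.03,"wz":0,"dx":0,"dy":0,"dz":-1,"fingers":245},{"wx":0,"wy":0,"wz":0,"dx":0,"dy":0,"dz":-0.5,"fingers":245},{"wx":0,"wy":0,"wz":0,"dx":0,"dy":0,"dz":0,"fingers":245},{"wx":0,"wy":0,"wz":0,"dx":0,"dy":0,"dz":0,"fingers":245}])

```text
t: 36.52
tool_pos: [0.5801, -0.0053, 0.2475]
orientation: [2.167, 1.995, 0.28]
force: [-0.7, -0.3, -2.3]
opening: 0.0137
```

```bash
python3 - <<'E'
from h import *
st();cover()
E
```

```text
t 36.52 pos [ 0.5801 -0.0053  0.2475] jaw_az -0.0851 tilt(z) [ 0.26   -0.0066] F [-0.7 -0.3 -2.3] M [-0.07  0.31 -0.05] open 0.0137 q [-0.112 -0.2    1.783  0.023  1.297 -0.033]
t 36.52 theta 15.05 deg yawerr -2.01 roll 0.86
tip bottom [-60.2  -7.  218.8] tip top [-61.3  -7.1 222.7] front corner [-48.   -7.5 227.3] rear [ 81.7 -12.  257. ] F [-0.7 -0.3 -2.3] M [-0.07  0.31 -0.05] tcp case [ 11.8  -9.7 247.5] open 0.013707322918970215
```

Request:
send_rows(series=[{"wx":-0.007,"wy":0,"wz":0.018,"dx":0.2,"dy":0.5,"dz":0,"fingers":245},{"wx":-0.007,"wy":0,"wz":0.017,"dx":0.3,"dy":0.4,"dz":-0.5,"fingers":245},{"wx":0,"wy":0,"wz":0,"dx":0,"dy":0,"dz":-1.5,"fingers":245},{"wx":0,"wy":0,"wz":0,"dx":0,"dy":0,"dz":-2,"fingers":245},{"wx":0,"wy":0,"wz":0,"dx":0,"dy":0,"dz":-2,"fingers":245},{"wx":0,"wy":0,"wz":0,"dx":0,"dy":0,"dz":-1,"fingers":245},{"wx":0,"wy":0,"wz":0,"dx":0,"dy":0,"dz":-0.5,"fingers":245},{"wx":0,"wy":0,"wz":0,"dx":0,"dy":0,"dz":0,"fingers":245},{"wx":0,"wy":0,"wz":0,"dx":0,"dy":0,"dz":0,"fingers":245}])

```text
t: 37.27
tool_pos: [0.591, 0.0064, 0.1748]
orientation: [2.115, 2.035, 0.272]
force: [0.4, 0.2, -2.4]
opening: 0.0139
```

```bash
python3 - <<'E'
from h import *
cover()
E
```

```text
t 37.27 theta 15.33 deg yawerr 0.66 roll -0.11
tip bottom [-49.7   1.7 145.7] tip top [-50.8   1.7 149.6] front corner [-37.6   1.8 154.3] rear [ 92.    3.3 184.6] F [ 0.4  0.2 -2.4] M [-0.07  0.36  0.04] tcp case [ 22.1   2.5 174.8] open 0.01387795664665454
```

Request:
send_rows(series=[{"wx":0,"wy":0,"wz":-0.01,"dx":-0.3,"dy":-0.15,"dz":-0.5,"fingers":245},{"wx":0,"wy":0,"wz":0,"dx":-0.2,"dy":0,"dz":-1,"fingers":245},{"wx":0,"wy":0,"wz":0,"dx":-0.1,"dy":0,"dz":-1,"fingers":245},{"wx":0,"wy":0,"wz":0,"dx":-0.1,"dy":0,"dz":-0.7,"fingers":245},{"wx":0,"wy":0,"wz":0,"dx":0,"dy":0,"dz":-0.3,"fingers":245},{"wx":0,"wy":0,"wz":0,"dx":0,"dy":0,"dz":0,"fingers":245},{"wx":0,"wy":0,"wz":0,"dx":0,"dy":0,"dz":0,"fingers":245}])

```text
t: 37.85
tool_pos: [0.585, 0.0046, 0.1398]
orientation: [2.123, 2.02, 0.274]
force: [0.1, 0.6, -1.7]
opening: 0.0136
```

```bash
python3 - <<'E'
from h import *
cover();snap('wrist','w18.png');snap('side','s18.png');snap('top','t18.png')
E
```

```text
t 37.85 theta 15.61 deg yawerr 0.03 roll -0.13
tip bottom [-55.6   0.3 110.4] tip top [-56.6   0.3 114.2] front corner [-43.4   0.3 119. ] rear [ 86.    0.4 149.9] F [ 0.1  0.6 -1.7] M [-0.04  0.26 -0.  ] tcp case [ 16.2   0.4 139.8] open 0.013649827257313995
```

View pics/w18.png

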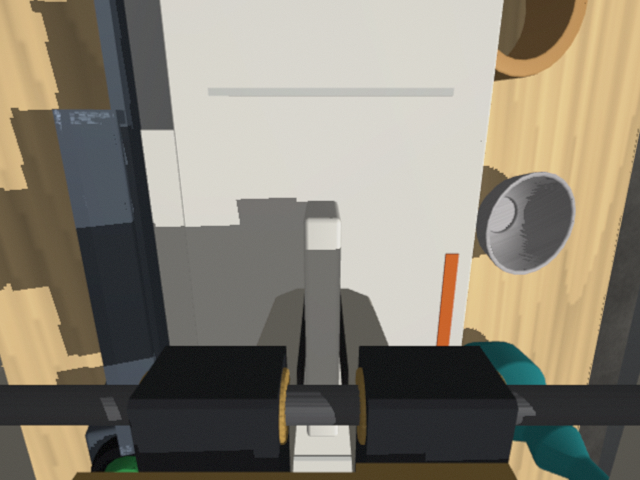

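View pics/s18.png

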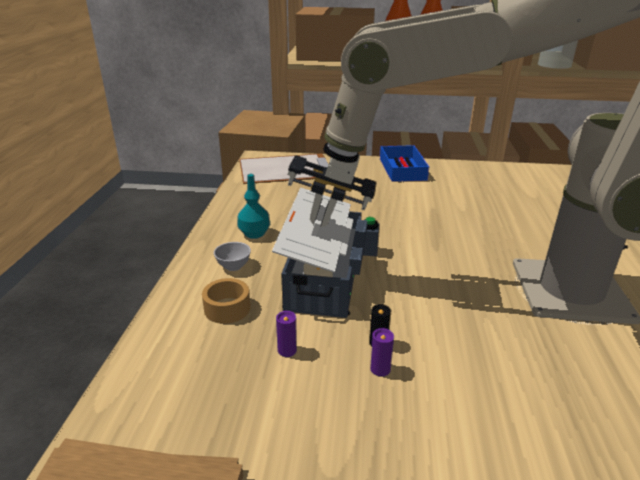

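```bash
python3 - <<'E'
from h import *
c=cam('wrist'); Rc=cv2.Rodrigues(np.array([0,0,YAW]))[0]
for n,uv,z in (('lip end',(142,130),.113),('mould end inner',(131,112),.109),('mould end outer',(55,112),.109)):
    print(n,np.round(Rc.T@(onz(c,uv,z)-O)*1000,1))
im=cv2.imread('pics/w18.png'); cv2.imwrite('pics/c18.png',cv2.resize(im[80:380,30:230],None,fx=2,fy=2,interpolation=cv2.INTER_CUBIC))
E
```

```text
lip end [-54.9  81.  113. ]
mould end inner [-58.9  88.3 109. ]
mould end outer [-87.6  88.2 109. ]
```

View pics/c18.png

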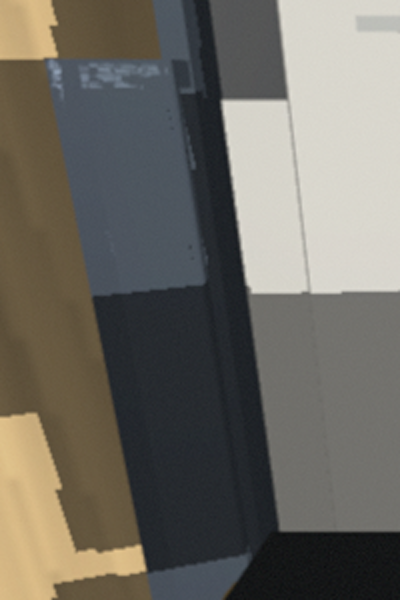

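```bash
python3 - <<'E'
from h import *
c=cam('wrist'); Rc=cv2.Rodrigues(np.array([0,0,YAW]))[0]
for uv in [(172,62),(178,100),(205,285),(248,550)]:
    print(uv,np.round(Rc.T@(onz(c,(30+uv[0]/2,80+uv[1]/2),.109)-O)*1000,1))
for uv in [(222,100),(246,292),(275,500)]:
    print('lip',uv,np.round(Rc.T@(onz(c,(30+uv[0]/2,80+uv[1]/2),.1135)-O)*1000,1))
E
```

```text
(172, 62) [-64.7  88.7 109. ]
(178, 100) [-64.7  80.9 109. ]
(205, 285) [-65.   39.7 109. ]
(248, 550) [-64.4 -31.6 109. ]
lip (222, 100) [-55.2  81.  113.5]
lip (246, 292) [-55.7  38.5 113.5]
lip (275, 500) [-55.6 -15.8 113.5]
```

Request:
send_rows(series=[{"wx":0,"wy":0.005,"wz":0,"dx":0,"dy":-0.12,"dz":-0.5,"fingers":245},{"wx":0,"wy":0,"wz":0,"dx":0,"dy":0,"dz":-0.5,"fingers":245},{"wx":0,"wy":0,"wz":0,"dx":0,"dy":0,"dz":-0.35,"fingers":245},{"wx":0,"wy":0,"wz":0,"dx":0,"dy":0,"dz":0,"fingers":245},{"wx":0,"wy":0,"wz":0,"dx":0,"dy":0,"dz":0,"fingers":245}])

```text
t: 38.42
tool_pos: [0.5865, 0.0031, 0.127]
orientation: [2.124, 2.021, 0.272]
force: [-0.3, 0.7, -2.2]
opening: 0.0132
```

```bash
python3 - <<'E'
from h import *
cover()
E
```

```text
t 38.42 theta 15.48 deg yawerr 0.03 roll -0.15
tip bottom [-54.   -1.1  97.8] tip top [-55.1  -1.1 101.6] front corner [-41.8  -1.1 106.3] rear [ 87.7  -1.  137. ] F [-0.3  0.7 -2.2] M [-0.01  0.27 -0.  ] tcp case [ 17.8  -1.1 127. ] open 0.013182887371463633
```

Request:
send_rows(series=[{"wx":0,"wy":0,"wz":0,"dx":-0.2,"dy":0,"dz":-0.3,"fingers":245},{"wx":0,"wy":0,"wz":0,"dx":-0.3,"dy":0,"dz":0,"fingers":245},{"wx":0,"wy":0,"wz":0,"dx":0,"dy":0,"dz":0,"fingers":245},{"wx":0,"wy":0,"wz":0,"dx":0,"dy":0,"dz":0,"fingers":245}])

```text
t: 38.75
tool_pos: [0.5812, 0.0031, 0.1239]
orientation: [2.124, 2.02, 0.272]
force: [0.6, -0.2, -1.9]
opening: 0.0138
```

```bash
python3 - <<'E'
from h import *
cover()
E
```

```text
t 38.75 theta 15.51 deg yawerr 0.02 roll -0.14
tip bottom [-59.3  -1.3  94.6] tip top [-60.3  -1.3  98.5] front corner [-47.1  -1.3 103.2] rear [ 82.4  -1.3 133.9] F [ 0.6 -0.2 -1.9] M [-0.    0.3  -0.05] tcp case [ 12.5  -1.3 123.9] open 0.013807903393290572
```

Tip is 4 mm in front of the mouth, at mid slot height. Push it in 10 mm, watching the force.

Request:
send_rows(series=[{"wx":0,"wy":0,"wz":0,"dx":-0.4,"dy":0.02,"dz":0,"fingers":245},{"wx":0,"wy":0,"wz":0,"dx":-0.4,"dy":0.02,"dz":0,"fingers":245},{"wx":0,"wy":0,"wz":0,"dx":-0.2,"dy":0.01,"dz":0,"fingers":245},{"wx":0,"wy":0,"wz":0,"dx":0,"dy":0,"dz":0,"fingers":245}])

```text
t: 39.08
tool_pos: [0.5701, 0.0037, 0.1241]
orientation: [2.124, 2.02, 0.272]
force: [-0.3, 0.3, -2.7]
opening: 0.0138
```

```bash
python3 - <<'E'
from h import *
cover()
E
```

```text
t 39.08 theta 15.52 deg yawerr 0.03 roll -0.15
tip bottom [-70.4  -1.3  94.9] tip top [-71.5  -1.3  98.7] front corner [-58.3  -1.3 103.4] rear [ 71.2  -1.2 134.2] F [-0.3  0.3 -2.7] M [-0.04  0.32 -0.01] tcp case [  1.4  -1.2 124.1] open 0.013773277706562746
```

Request:
send_rows(series=[{"wx":0,"wy":0,"wz":0,"dx":-0.25,"dy":0.01,"dz":0,"fingers":245},{"wx":0,"wy":0,"wz":0,"dx":-0.2,"dy":0.01,"dz":0,"fingers":245},{"wx":0,"wy":0,"wz":0,"dx":0,"dy":0,"dz":0,"fingers":245},{"wx":0,"wy":0,"wz":0,"dx":0,"dy":0,"dz":0,"fingers":245}])

```text
t: 39.42
tool_pos: [0.5649, 0.0039, 0.1243]
orientation: [2.123, 2.02, 0.273]
force: [-0.1, 0.1, -2.0]
opening: 0.0137
```

```bash
python3 - <<'E'
from h import *
cover();snap('wrist','w19.png')
im=cv2.imread('pics/w19.png'); cv2.imwrite('pics/c19.png',cv2.resize(im[80:380,30:230],None,fx=2,fy=2,interpolation=cv2.INTER_CUBIC))
E
```

```text
t 39.42 theta 15.54 deg yawerr 0.04 roll -0.15
tip bottom [-75.6  -1.3  95. ] tip top [-76.7  -1.3  98.9] front corner [-63.4  -1.3 103.6] rear [ 66.   -1.2 134.4] F [-0.1  0.1 -2. ] M [-0.1   0.39  0.01] tcp case [ -3.8  -1.3 124.3] open 0.013662341899583477
```

View pics/c19.png

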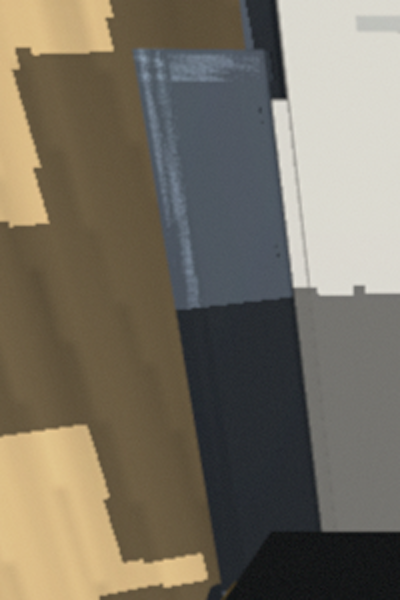

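Request:
send_rows(series=[{"wx":0.001,"wy":0.03,"wz":0,"dx":0.04,"dy":0,"dz":-0.2,"fingers":245},{"wx":0.001,"wy":0.03,"wz":0,"dx":0.04,"dy":0,"dz":-0.2,"fingers":245},{"wx":0,"wy":0.02,"wz":0,"dx":0.04,"dy":0,"dz":-0.15,"fingers":245},{"wx":0,"wy":0,"wz":0,"dx":0,"dy":0,"dz":0,"fingers":245},{"wx":0,"wy":0,"wz":0,"dx":0,"dy":0,"dz":0,"fingers":245}])

```text
t: 39.88
tool_pos: [0.5668, 0.0041, 0.1191]
orientation: [2.17, 2.065, 0.191]
force: [-1.3, 0.1, -1.8]
opening: 0.0139
```

```bash
python3 - <<'E'
from h import *
cover()
E
```

```text
t 39.88 theta 10.84 deg yawerr 0.06 roll -0.25
tip bottom [-75.9  -1.1  95.8] tip top [-76.6  -1.1  99.7] front corner [-63.1  -1.1 103.3] rear [ 68.5  -1.  123.4] F [-1.3  0.1 -1.8] M [0.16 0.46 0.11] tcp case [ -2.   -1.  119.1] open 0.013879145465625619
```

Request:
send_rows(series=[{"wx":0.004,"wy":0.03,"wz":0,"dx":0,"dy":0,"dz":-0.22,"fingers":245},{"wx":0.001,"wy":0.03,"wz":0,"dx":0,"dy":0,"dz":-0.22,"fingers":245},{"wx":0,"wy":0.02,"wz":0,"dx":0,"dy":0,"dz":-0.18,"fingers":245},{"wx":0,"wy":0,"wz":0,"dx":0,"dy":0,"dz":0,"fingers":245},{"wx":0,"wy":0,"wz":0,"dx":0,"dy":0,"dz":0,"fingers":245}])

```text
t: 40.3
tool_pos: [0.5694, 0.0038, 0.1157]
orientation: [2.212, 2.105, 0.116]
force: [0.1, 0.1, -1.8]
opening: 0.0137
```

```bash
python3 - <<'E'
from h import *
cover();snap('wrist','w20.png')
E
```

```text
t 40.30 theta 6.54 deg yawerr 0.04 roll -0.21
tip bottom [-74.8  -1.3  97.9] tip top [-75.3  -1.3 101.9] front corner [-61.5  -1.2 104.5] rear [ 71.2  -1.2 114.7] F [ 0.1  0.1 -1.8] M [-0.05  0.16  0.05] tcp case [  0.6  -1.2 115.7] open 0.013707072246381475
```

View pics/w20.png

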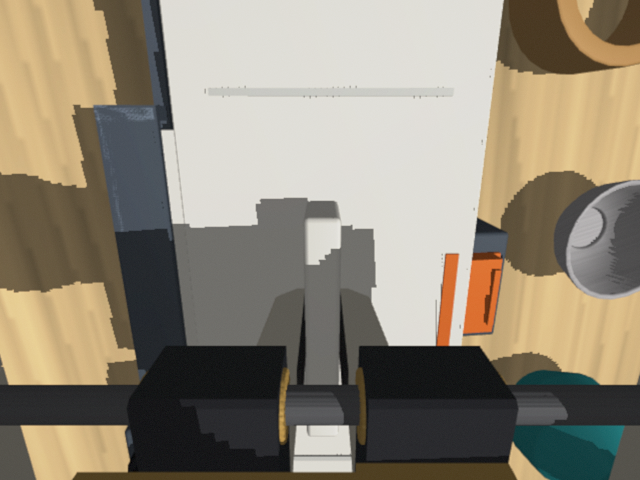

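Request:
send_rows(series=[{"wx":0.003,"wy":0.01,"wz":0,"dx":-0.2,"dy":0.03,"dz":-0.15,"fingers":245},{"wx":0,"wy":0,"wz":0,"dx":-0.05,"dy":0,"dz":-0.2,"fingers":245},{"wx":0,"wy":0,"wz":0,"dx":0,"dy":0,"dz":0,"fingers":245},{"wx":0,"wy":0,"wz":0,"dx":0,"dy":0,"dz":0,"fingers":245}])

```text
t: 40.68
tool_pos: [0.57, 0.0038, 0.1158]
orientation: [2.214, 2.107, 0.118]
force: [-0.6, 0.8, -2.0]
opening: 0.0136
```

```bash
python3 - <<'E'
from h import *
cover()
E
```

```text
t 40.68 theta 6.50 deg yawerr 0.04 roll -0.08
tip bottom [-74.2  -1.2  98.2] tip top [-74.7  -1.2 102.1] front corner [-60.9  -1.2 104.7] rear [ 71.9  -1.1 114.8] F [-0.6  0.8 -2. ] M [-0.08  0.08  0.01] tcp case [  1.3  -1.2 115.8] open 0.01355966767123373
```

Request:
send_rows(series=[{"wx":0,"wy":0.01,"wz":0,"dx":-0.25,"dy":0.03,"dz":-0.25,"fingers":245},{"wx":0,"wy":0.005,"wz":0,"dx":-0.15,"dy":0,"dz":-0.25,"fingers":245},{"wx":0,"wy":0,"wz":0,"dx":-0.1,"dy":0,"dz":-0.1,"fingers":245}])

```text
t: 40.93
tool_pos: [0.5705, 0.0037, 0.1157]
orientation: [2.214, 2.107, 0.115]
force: [-0.8, -0.2, 0.3]
opening: 0.0136
```

```bash
python3 - <<'E'
from h import *
cover()
E
```

```text
t 40.93 theta 6.40 deg yawerr 0.03 roll -0.13
tip bottom [-73.7  -1.3  98.1] tip top [-74.2  -1.3 102.1] front corner [-60.4  -1.3 104.7] rear [ 72.4  -1.2 114.5] F [-0.8 -0.2  0.3] M [0.04 0.16 0.08] tcp case [  1.8  -1.3 115.7] open 0.01359664886571445
```

```bash
python3 - <<'E'
from h import *
st();snap('wrist','w21.png')
snap('side','s21.png'); im=cv2.imread('pics/s21.png'); cv2.imwrite('pics/c21.png',cv2.resize(im[170:330,240:410],None,fx=3.7,fy=3.7,interpolation=cv2.INTER_CUBIC))
E
```

```text
t 40.93 pos [0.5705 0.0037 0.1157] jaw_az -0.0494 tilt(z) [ 0.1112 -0.0078] F [-0.8 -0.2  0.3] M [0.04 0.16 0.08] open 0.0136 q [-0.084  0.014  1.807  0.002  1.209 -0.035]
```

View pics/w21.png

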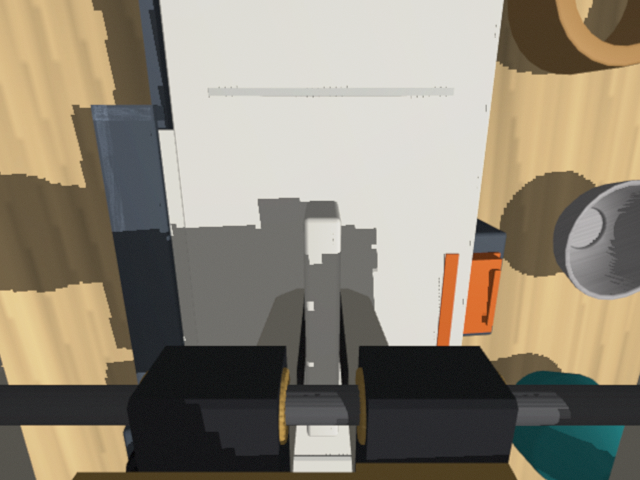

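View pics/c21.png

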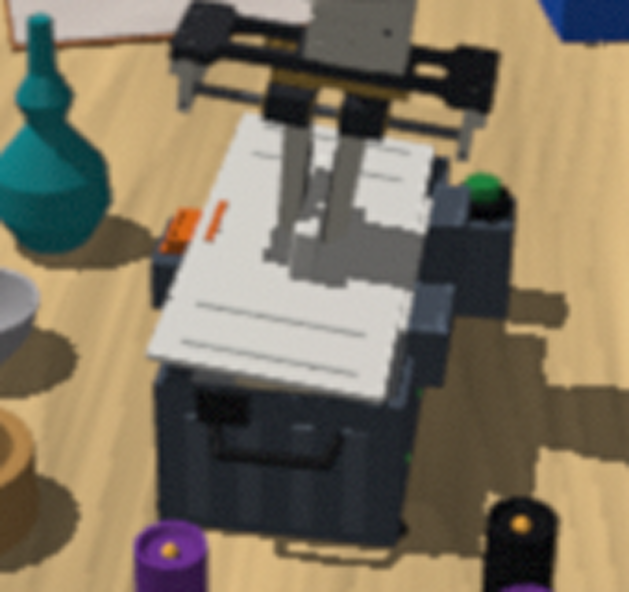

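Request:
send_rows(series=[{"wx":0,"wy":0,"wz":0,"dx":-0.3,"dy":0.02,"dz":0,"fingers":245},{"wx":0,"wy":0,"wz":0,"dx":-0.3,"dy":0.02,"dz":0,"fingers":245}])

```text
t: 41.2
tool_pos: [0.5644, 0.0041, 0.1154]
orientation: [2.214, 2.107, 0.115]
force: [13.8, -0.6, -3.2]
opening: 0.0136
```

```bash
python3 - <<'E'
from h import *
cover()
E
```

```text
t 41.20 theta 6.41 deg yawerr 0.04 roll -0.13
tip bottom [-79.9  -1.2  97.8] tip top [-80.3  -1.2 101.8] front corner [-66.5  -1.1 104.4] rear [ 66.2  -1.1 114.2] F [13.8 -0.6 -3.2] M [-0.06 -2.74 -0.07] tcp case [ -4.4  -1.1 115.4] open 0.013566823270446834
```

Request:
send_rows(series=[{"wx":0,"wy":0,"wz":0,"dx":0.3,"dy":0,"dz":-0.2,"fingers":245},{"wx":0,"wy":0.01,"wz":0,"dx":0,"dy":0,"dz":-0.3,"fingers":245},{"wx":0,"wy":0,"wz":0,"dx":0,"dy":0,"dz":0,"fingers":245}])

```text
t: 41.45
tool_pos: [0.5668, 0.0043, 0.1126]
orientation: [2.22, 2.113, 0.104]
force: [-4.7, -0.3, 6.8]
opening: 0.0139
```

```bash
python3 - <<'E'
from h import *
cover()
E
```

```text
t 41.45 theta 5.77 deg yawerr 0.05 roll -0.16
tip bottom [-77.6  -0.9  95.9] tip top [-78.   -0.9  99.9] front corner [-64.2  -0.9 102.3] rear [ 68.6  -0.8 110.7] F [-4.7 -0.3  6.8] M [0.31 1.29 0.15] tcp case [ -1.9  -0.8 112.6] open 0.013925647586765497
```

Request:
send_rows(series=[{"wx":0,"wy":0,"wz":0,"dx":0,"dy":0,"dz":-0.05,"fingers":200},{"wx":0,"wy":0,"wz":0,"dx":0,"dy":0,"dz":0.05,"fingers":160},{"wx":0,"wy":0,"wz":0,"dx":0,"dy":0,"dz":0.1,"fingers":140},{"wx":0,"wy":0,"wz":0,"dx":0,"dy":0,"dz":0.1,"fingers":140},{"wx":0,"wy":0,"wz":0,"dx":0,"dy":0,"dz":0.1,"fingers":140}])

```text
t: 41.87
tool_pos: [0.5641, 0.0044, 0.1127]
orientation: [2.224, 2.117, 0.096]
force: [-0.6, 0.5, -0.4]
opening: 0.04
```

```bash
python3 - <<'E'
from h import *
cover();snap('wrist','w22.png')
snap('side','s22.png'); im=cv2.imread('pics/s22.png'); cv2.imwrite('pics/c22.png',cv2.resize(im[170:330,240:410],None,fx=3.7,fy=3.7,interpolation=cv2.INTER_CUBIC))
E
```

```text
t 41.87 theta 5.36 deg yawerr 0.06 roll -0.16
tip bottom [-80.5  -0.9  96.5] tip top [-80.8  -0.9 100.5] front corner [-67.   -0.9 102.8] rear [ 65.9  -0.8 110.3] F [-0.6  0.5 -0.4] M [-0.06  0.15 -0.03] tcp case [ -4.6  -0.8 112.7] open 0.04003865035032676
```

View pics/w22.png

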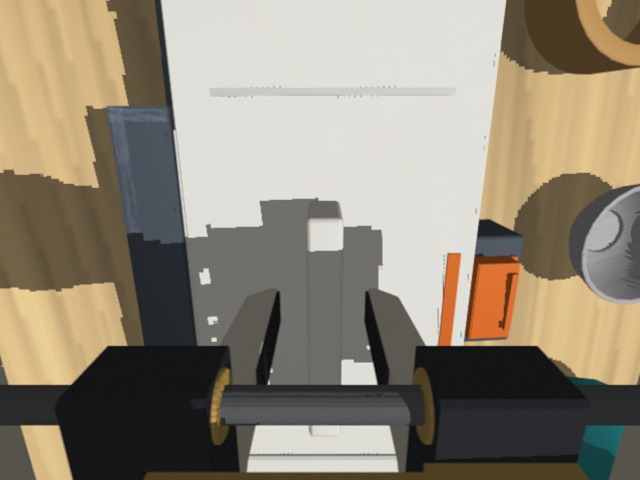

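View pics/c22.png

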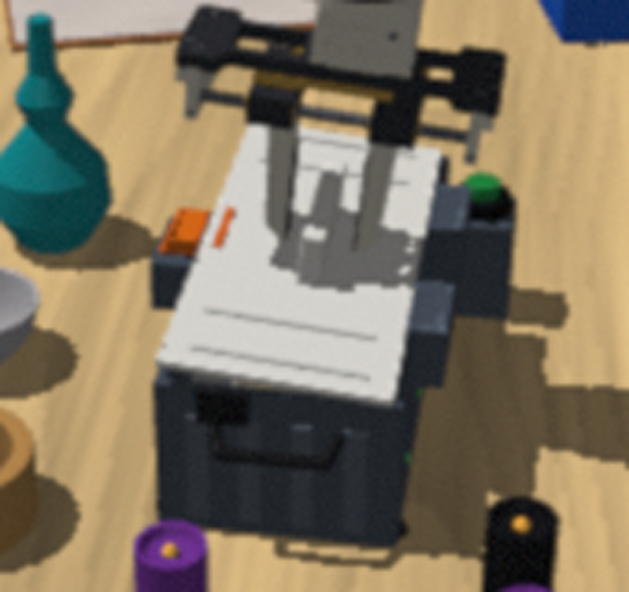

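Request:
send_rows(series=[{"wx":0,"wy":0,"wz":0,"dx":0.1,"dy":0,"dz":0.5,"fingers":140},{"wx":0,"wy":0,"wz":0,"dx":-0.1,"dy":0,"dz":1,"fingers":140},{"wx":0,"wy":0,"wz":0,"dx":-0.1,"dy":0,"dz":1.5,"fingers":140},{"wx":0,"wy":0,"wz":0,"dx":-0.1,"dy":0,"dz":2,"fingers":140},{"wx":0,"wy":0,"wz":0,"dx":0,"dy":0,"dz":1.5,"fingers":200},{"wx":0,"wy":0.03,"wz":0,"dx":1,"dy":0,"dz":0.5,"fingers":255},{"wx":0,"wy":0.03,"wz":0,"dx":1.5,"dy":0,"dz":0,"fingers":255},{"wx":0,"wy":0.03,"wz":0,"dx":1.2,"dy":0,"dz":0,"fingers":255},{"wx":0,"wy":0,"wz":0,"dx":0.8,"dy":0,"dz":0,"fingers":255},{"wx":0,"wy":0,"wz":0,"dx":0,"dy":0,"dz":0,"fingers":255},{"wx":0,"wy":0,"wz":0,"dx":0,"dy":0,"dz":0,"fingers":255}])

```text
t: 42.88
tool_pos: [0.609, 0.0044, 0.1961]
orientation: [2.268, 2.16, -0.002]
force: [0.3, -0.0, -0.4]
opening: 0.002
```

```bash
python3 - <<'E'
from h import *
s=st();snap('wrist','w23.png'); print(cv2.Rodrigues(np.array([0,0,YAW]))[0].T@(s['tool_pos']-O))
E
```

```text
t 42.88 pos [0.609  0.0044 0.1961] jaw_az -0.0489 tilt(z) [ 0.006  -0.0078] F [ 0.3 -0.  -0.4] M [-0.1   0.07 -0.03] open 0.0020 q [-0.072  0.159  1.497 -0.007  1.478 -0.023]
[0.0402139  0.00145379 0.19610603]
```

View pics/w23.png

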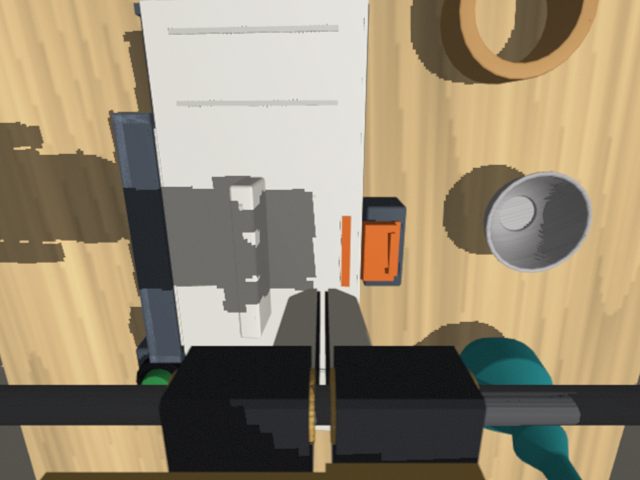

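Request:
send_rows(newtons=20, series=[{"wx":0.008,"wy":0.006,"wz":0,"dx":0.4,"dy":-0.15,"dz":-1,"fingers":255},{"wx":0,"wy":0.001,"wz":0,"dx":0,"dy":0,"dz":-1.5,"fingers":255},{"wx":0,"wy":0.001,"wz":0,"dx":0,"dy":0,"dz":-1.5,"fingers":255},{"wx":0,"wy":0.001,"wz":0,"dx":0,"dy":0,"dz":-1,"fingers":255},{"wx":0,"wy":0,"wz":0,"dx":0,"dy":0,"dz":-0.5,"fingers":255},{"wx":0,"wy":0,"wz":0,"dx":0,"dy":0,"dz":0,"fingers":255},{"wx":0,"wy":0,"wz":0,"dx":0,"dy":0,"dz":0,"fingers":255}])

```text
t: 43.52
tool_pos: [0.6089, 0.0027, 0.1341]
orientation: [-2.271, -2.162, 0.006]
force: [0.3, -1.0, 0.7]
opening: 0.0008
```

```bash
python3 - <<'E'
from h import *
s=st(); print(cv2.Rodrigues(np.array([0,0,YAW]))[0].T@(s['tool_pos']-O))
E
```

```text
t 43.52 pos [0.6089 0.0027 0.1341] jaw_az -0.0495 tilt(z) [-0.0069  0.0016] F [ 0.3 -1.   0.7] M [-0.08  0.08  0.05] open 0.0008 q [-8.000e-02  2.140e-01  1.551e+00  1.000e-03  1.384e+00 -3.100e-02]
[ 0.04020233 -0.00029151  0.13408697]
```

Request:
send_rows(series=[{"wx":0,"wy":-0.006,"wz":0,"dx":0.5,"dy":0,"dz":-0.5,"fingers":255},{"wx":0,"wy":0,"wz":0,"dx":0.1,"dy":0,"dz":-0.8,"fingers":255},{"wx":0,"wy":0,"wz":0,"dx":0,"dy":0,"dz":-0.4,"fingers":255},{"wx":0,"wy":0,"wz":0,"dx":0,"dy":0,"dz":-0.2,"fingers":255},{"wx":0,"wy":0,"wz":0,"dx":0,"dy":0,"dz":-0.2,"fingers":255}])

```text
t: 43.93
tool_pos: [0.6168, 0.0027, 0.1131]
orientation: [2.275, 2.165, 0.005]
force: [-0.6, -0.1, 1.9]
opening: 0.0002
```

```bash
python3 - <<'E'
from h import *
s=st(); print(cv2.Rodrigues(np.array([0,0,YAW]))[0].T@(s['tool_pos']-O))
E
```

```text
t 43.93 pos [0.6168 0.0027 0.1131] jaw_az -0.0493 tilt(z) [0.0031 0.0013] F [-0.6 -0.1  1.9] M [-0.13  0.14 -0.04] open 0.0002 q [-0.08   0.243  1.558  0.002  1.338 -0.031]
[4.81041227e-02 8.95972634e-05 1.13123328e-01]
```

Just touching at x=48. Press down.

Request:
send_rows(series=[{"wx":0,"wy":0.003,"wz":0,"dx":-0.1,"dy":0,"dz":-0.25,"fingers":255},{"wx":0,"wy":0,"wz":0,"dx":0,"dy":0,"dz":-0.25,"fingers":255},{"wx":0,"wy":0,"wz":0,"dx":0,"dy":0,"dz":-0.25,"fingers":255},{"wx":0,"wy":0,"wz":0,"dx":0,"dy":0,"dz":-0.25,"fingers":255}])

```text
t: 44.27
tool_pos: [0.6199, 0.0023, 0.1099]
orientation: [2.271, 2.162, 0.011]
force: [-3.9, 0.6, 12.6]
opening: 0.0001
```

```bash
python3 - <<'E'
from h import *
s=st(); print(cv2.Rodrigues(np.array([0,0,YAW]))[0].T@(s['tool_pos']-O))
E
```

```text
t 44.27 pos [0.6199 0.0023 0.1099] jaw_az -0.0492 tilt(z) [0.0097 0.0003] F [-3.9  0.6 12.6] M [-0.04  0.84 -0.  ] open 0.0001 q [-8.000e-02  2.470e-01  1.559e+00  1.000e-03  1.326e+00 -3.100e-02]
[ 0.05120205 -0.0001354   0.10987286]
```

Request:
send_rows(series=[{"wx":0,"wy":0.006,"wz":0,"dx":-0.3,"dy":0,"dz":0.1,"fingers":255},{"wx":0,"wy":0.003,"wz":0,"dx":-0.3,"dy":0,"dz":-0.2,"fingers":255},{"wx":0,"wy":0.002,"wz":0,"dx":-0.15,"dy":0,"dz":-0.35,"fingers":255},{"wx":0,"wy":0.002,"wz":0,"dx":-0.15,"dy":0,"dz":-0.35,"fingers":255},{"wx":0,"wy":0.002,"wz":0,"dx":-0.15,"dy":0,"dz":-0.35,"fingers":255}])

```text
t: 44.68
tool_pos: [0.6126, 0.0023, 0.1032]
orientation: [2.273, 2.165, 0.004]
force: [2.4, -0.0, 25.1]
opening: 0.0002
```

```bash
python3 - <<'E'
from h import *
s=st(); print(cv2.Rodrigues(np.array([0,0,YAW]))[0].T@(s['tool_pos']-O))
E
```

```text
t 44.68 pos [0.6126 0.0023 0.1032] jaw_az -0.0490 tilt(z) [ 0.0036 -0.0001] F [ 2.4 -0.  25.1] M [-0.09 -1.06  0.03] open 0.0002 q [-0.08   0.241  1.579  0.     1.319 -0.031]
[ 0.04388959 -0.00053399  0.10318423]
```

Request:
send_rows(series=[{"wx":0,"wy":0,"wz":0,"dx":0,"dy":0,"dz":-0.25,"fingers":255},{"wx":0,"wy":0,"wz":0,"dx":0,"dy":0,"dz":0,"fingers":255},{"wx":0,"wy":0,"wz":0,"dx":0,"dy":0,"dz":0.5,"fingers":255},{"wx":0,"wy":0,"wz":0,"dx":0,"dy":0,"dz":1.5,"fingers":255},{"wx":0,"wy":0,"wz":0,"dx":0,"dy":0,"dz":2.5,"fingers":255},{"wx":0,"wy":0,"wz":0,"dx":0,"dy":0,"dz":2.5,"fingers":255},{"wx":0,"wy":0,"wz":0,"dx":0,"dy":0,"dz":1.5,"fingers":255},{"wx":0,"wy":0,"wz":0,"dx":0,"dy":0,"dz":0,"fingers":255},{"wx":0,"wy":0,"wz":0,"dx":0,"dy":0,"dz":0,"fingers":255}])

```text
t: 45.43
tool_pos: [0.6067, 0.0027, 0.1849]
orientation: [-2.27, -2.162, 0.01]
force: [0.1, 0.4, 0.4]
opening: 0.0008
```

```bash
python3 - <<'E'
from h import *
s=st();snap('wrist','w24.png');snap('side','s24.png')
im=cv2.imread('pics/s24.png'); cv2.imwrite('pics/c24.png',cv2.resize(im[170:330,240:410],None,fx=3.7,fy=3.7,interpolation=cv2.INTER_CUBIC))
E
```

```text
t 45.43 pos [0.6067 0.0027 0.1849] jaw_az -0.0489 tilt(z) [-0.0091  0.0007] F [0.1 0.4 0.4] M [-0.09  0.07  0.02] open 0.0008 q [-0.08   0.174  1.501 -0.     1.475 -0.031]
```

View pics/w24.png

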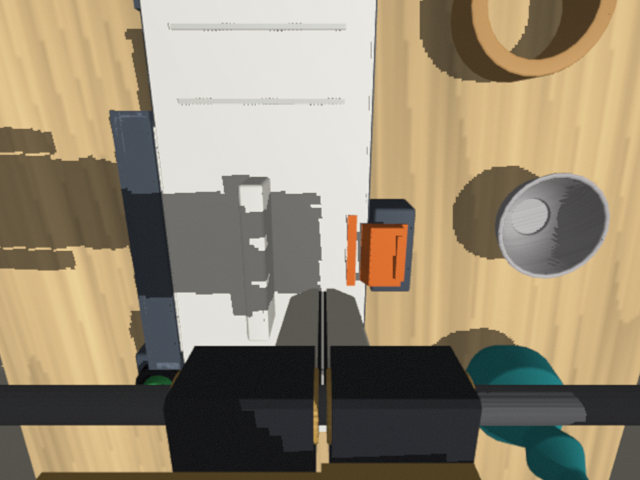

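View pics/c24.png

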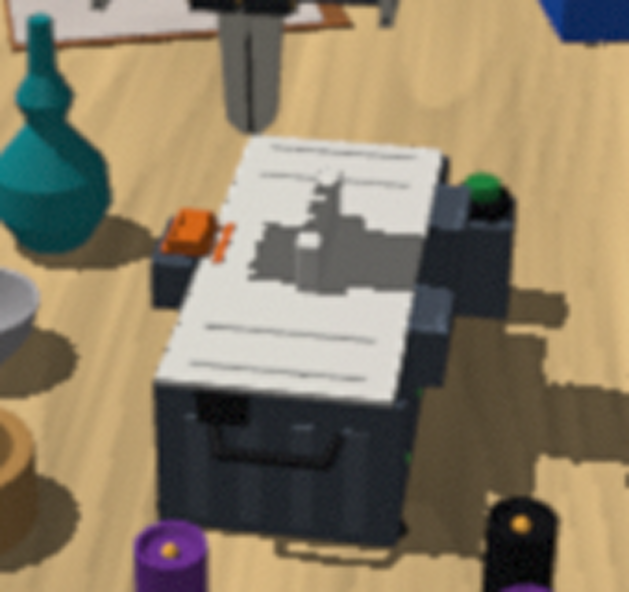

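The catch nose overhangs the cover's rear edge at (365,255), and the cover lies flat. Now the button.

Request:
send_rows(series=[{"wx":0,"wy":-0.004,"wz":0,"dx":-1,"dy":-1,"dz":1,"fingers":255},{"wx":0,"wy":-0.004,"wz":0,"dx":-2,"dy":-1.7,"dz":0.5,"fingers":255},{"wx":0,"wy":0,"wz":0,"dx":-2.5,"dy":-2,"dz":0,"fingers":255},{"wx":0,"wy":0,"wz":0,"dx":-2.5,"dy":-2,"dz":0,"fingers":255},{"wx":0,"wy":0,"wz":0,"dx":-2.5,"dy":-2,"dz":0,"fingers":255},{"wx":0,"wy":0,"wz":0,"dx":-2,"dy":-1.5,"dz":0,"fingers":255},{"wx":0,"wy":0,"wz":0,"dx":-1,"dy":-0.8,"dz":0,"fingers":255},{"wx":0,"wy":0,"wz":0,"dx":0,"dy":0,"dz":0,"fingers":255},{"wx":0,"wy":0,"wz":0,"dx":0,"dy":0,"dz":0,"fingers":255}])

```text
t: 46.28
tool_pos: [0.4577, -0.108, 0.1818]
orientation: [-2.257, -2.154, 0.021]
force: [0.0, -0.3, 0.1]
opening: 0.0006
```

```bash
python3 - <<'E'
from h import *
s=st();snap('wrist','w25.png');c=cam('wrist');print(proj(c,np.append(s['tool_pos'][:2],.096)))
E
```

```text
t 46.28 pos [ 0.4577 -0.108   0.1818] jaw_az -0.0469 tilt(z) [-0.0247  0.0063] F [ 0.  -0.3  0.1] M [-0.01  0.02  0.01] open 0.0006 q [-0.339 -0.18   1.861 -0.002  1.486 -0.292]
[324.10668075 249.89288035]
```

View pics/w25.png

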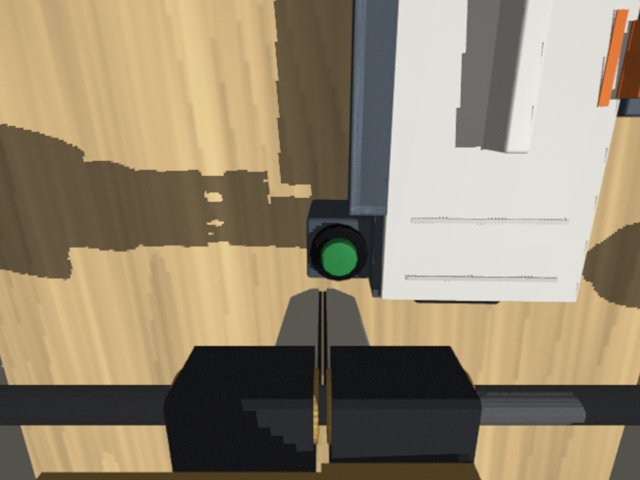

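```bash
python3 - <<'E'
from h import *
c=cam('wrist')
print(circ(c,[(320,258),(358,258),(339,240),(339,277)],.096))
E
```

```text
(array([ 0.46763566, -0.11486781]), np.float64(0.02665328890377482), np.float64(0.0002354326714293399))
```

Request:
send_rows(series=[{"wx":-0.003,"wy":-0.012,"wz":0,"dx":0.5,"dy":-0.3,"dz":-0.5,"fingers":255},{"wx":-0.003,"wy":-0.012,"wz":0,"dx":0.3,"dy":-0.2,"dz":-1,"fingers":255},{"wx":0,"wy":0,"wz":0,"dx":0,"dy":0,"dz":-1.5,"fingers":255},{"wx":0,"wy":0,"wz":0,"dx":0,"dy":0,"dz":-1,"fingers":255},{"wx":0,"wy":0,"wz":0,"dx":0,"dy":0,"dz":-0.5,"fingers":255},{"wx":0,"wy":0,"wz":0,"dx":0,"dy":0,"dz":0,"fingers":255},{"wx":0,"wy":0,"wz":0,"dx":0,"dy":0,"dz":0,"fingers":255}])

```text
t: 46.92
tool_pos: [0.4704, -0.1097, 0.1314]
orientation: [-2.266, -2.175, -0.002]
force: [0.1, 0.1, 0.6]
opening: 0.0004
```

```bash
python3 - <<'E'
from h import *
s=st();snap('wrist','w26.png');c=cam('wrist');print(proj(c,np.append(s['tool_pos'][:2],.096)))
E
```

```text
t 46.92 pos [ 0.4704 -0.1097  0.1314] jaw_az -0.0409 tilt(z) [0.0007 0.0015] F [0.1 0.1 0.6] M [-0.13  0.07 -0.04] open 0.0004 q [-0.337 -0.131  1.912  0.002  1.361 -0.296]
[320.76752413 277.70452173]
```

View pics/w26.png

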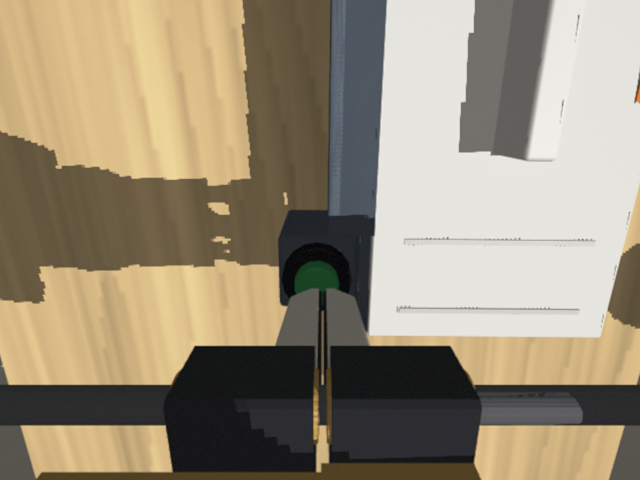

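Button centre is (0.4677,-0.1147). Correct by −2.5 mm x and −5 mm y, and descend to just above it.

Request:
send_rows(series=[{"wx":0,"wy":0,"wz":0,"dx":-0.25,"dy":-0.35,"dz":0,"fingers":255},{"wx":0,"wy":0,"wz":0,"dx":0,"dy":-0.1,"dz":-0.8,"fingers":255},{"wx":0,"wy":0,"wz":0,"dx":0,"dy":0,"dz":-1,"fingers":255},{"wx":0,"wy":0,"wz":0,"dx":0,"dy":0,"dz":-0.5,"fingers":255},{"wx":0,"wy":0,"wz":0,"dx":0,"dy":0,"dz":0,"fingers":255},{"wx":0,"wy":0,"wz":0,"dx":0,"dy":0,"dz":0,"fingers":255}])

```text
t: 47.47
tool_pos: [0.469, -0.1152, 0.1081]
orientation: [2.265, 2.173, 0.005]
force: [0.5, -0.2, -1.0]
opening: 0.0003
```

```bash
python3 - <<'E'
from h import *
s=st()
E
```

```text
t 47.47 pos [ 0.469  -0.1152  0.1081] jaw_az -0.0410 tilt(z) [0.0042 0.0002] F [ 0.5 -0.2 -1. ] M [-0.07  0.07  0.03] open 0.0003 q [-0.348 -0.112  1.938  0.002  1.312 -0.308]
```

Press: 12 mm to contact plus 6 mm of stroke, ending on firm contact.

Request:
send_rows(series=[{"wx":0,"wy":0.003,"wz":0,"dx":-0.12,"dy":0.04,"dz":-0.6,"fingers":255},{"wx":0,"wy":0,"wz":0,"dx":0,"dy":0,"dz":-0.5,"fingers":255},{"wx":0,"wy":0,"wz":0,"dx":0,"dy":0,"dz":-0.3,"fingers":255},{"wx":0,"wy":0,"wz":0,"dx":0,"dy":0,"dz":-0.25,"fingers":255},{"wx":0,"wy":0,"wz":0,"dx":0,"dy":0,"dz":-0.2,"fingers":255}])

```text
t: 47.88
tool_pos: [0.4686, -0.1152, 0.0898]
orientation: [2.265, 2.174, 0.002]
force: [-11.7, 3.9, 27.8]
opening: 0.0008
```

```bash
python3 - <<'E'
from h import *
s=st()
E
```

```text
t 47.88 pos [ 0.4686 -0.1152  0.0898] jaw_az -0.0411 tilt(z) [ 0.0028 -0.0007] F [-11.7   3.9  27.8] M [0.61 2.38 0.02] open 0.0008 q [-0.348 -0.091  1.954  0.     1.276 -0.307]
```

Request:
send_rows(series=[{"wx":0,"wy":0,"wz":0,"dx":0,"dy":0,"dz":0,"fingers":255},{"wx":0,"wy":0,"wz":0,"dx":0,"dy":0,"dz":0.5,"fingers":255},{"wx":0,"wy":0,"wz":0,"dx":0,"dy":0,"dz":1.5,"fingers":255},{"wx":0,"wy":0,"wz":0,"dx":0,"dy":0,"dz":3,"fingers":255},{"wx":0,"wy":0,"wz":0,"dx":0,"dy":0,"dz":3,"fingers":255},{"wx":0,"wy":0,"wz":0,"dx":-1,"dy":0,"dz":3,"fingers":255},{"wx":0,"wy":0,"wz":0,"dx":-2,"dy":-2,"dz":2,"fingers":255},{"wx":0,"wy":0,"wz":0,"dx":-2,"dy":-3,"dz":0,"fingers":255},{"wx":0,"wy":0,"wz":0,"dx":-2,"dy":-3,"dz":0,"fingers":255},{"wx":0,"wy":0,"wz":0,"dx":-1,"dy":-3,"dz":0,"fingers":255},{"wx":0,"wy":0,"wz":0,"dx":0,"dy":-1,"dz":0,"fingers":255},{"wx":0,"wy":0,"wz":0,"dx":0,"dy":0,"dz":0,"fingers":255},{"wx":0,"wy":0,"wz":0,"dx":0,"dy":0,"dz":0,"fingers":255}])

```text
t: 48.97
tool_pos: [0.3839, -0.2378, 0.2287]
orientation: [2.259, 2.176, 0.001]
force: [0.8, -0.3, -0.7]
opening: 0.0005
```

```bash
python3 - <<'E'
from h import *
s=st();snap('top','t27.png');snap('side','s27.png');snap('wrist','w27.png')
im=cv2.imread('pics/t27.png');a=cv2.resize(im[120:320,230:430],None,fx=2.9,fy=2.9,interpolation=cv2.INTER_CUBIC)
cv2.imwrite('pics/c27.png',a)
im=cv2.imread('pics/s27.png'); cv2.imwrite('pics/c27s.png',cv2.resize(im[170:330,240:410],None,fx=3.7,fy=3.7,interpolation=cv2.INTER_CUBIC))
E
```

```text
t 48.97 pos [ 0.3839 -0.2378  0.2287] jaw_az -0.0374 tilt(z) [ 0.0044 -0.0035] F [ 0.8 -0.3 -0.7] M [-0.04  0.08 -0.04] open 0.0005 q [-0.668 -0.292  1.87   0.     1.558 -0.631]
```

View pics/c27.png

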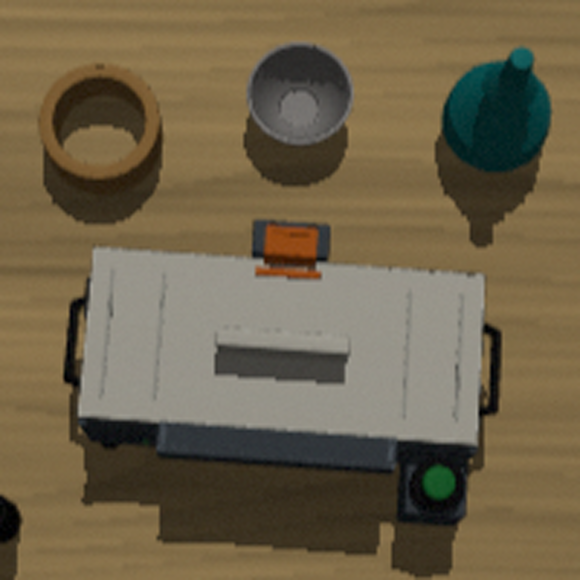

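View pics/c27s.png

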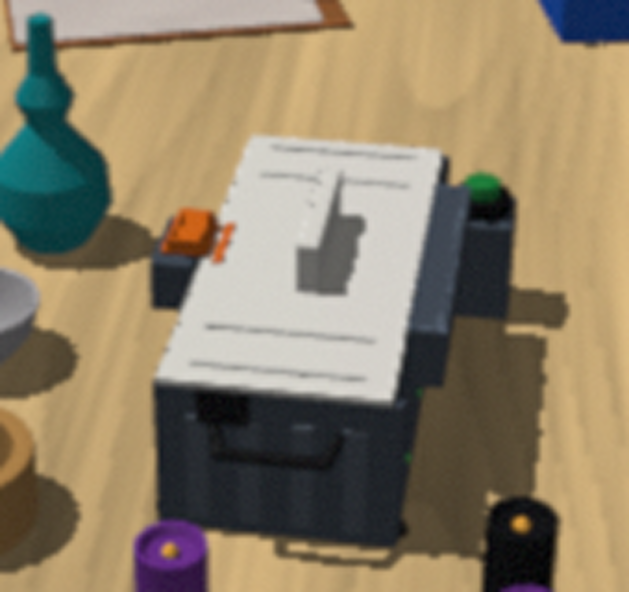

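View pics/t27.png

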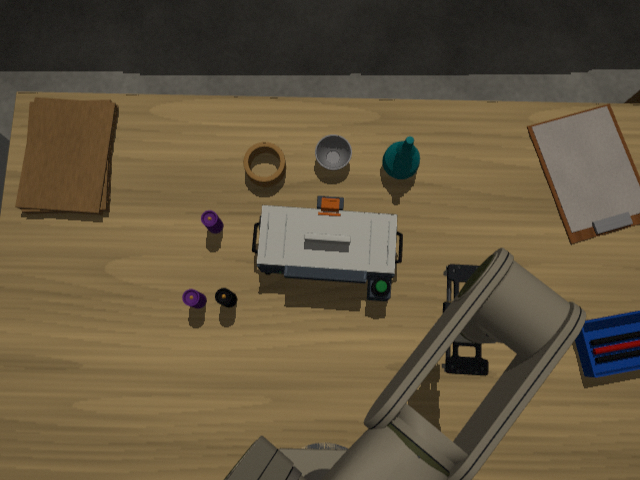

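The cover is flat with the catch over its edge, and the button is back out. Vase (401,160), bowl (333,153) and tape (265,164) are unmoved, and no ivory candle is left on the bench. Handing in.

```bash
python3 - <<'E'
from h import *
print(robot.close_job()); 
E
```

```text
the job is handed in; nothing more can be done
None
```

The job is done and handed in at about 49 s; the simulator gave no verdict.

- **Candles:** Only the 62, 54 and 38 mm candles were on the bench. Each is seated in its matching well, confirmed by contact at about the floor height of the well. The purple and black look-alikes were left alone.
- **Cover:** I hooked the lip under the bar with the rear raised about 15°, pivoted the cover down and pressed near its rear edge with up to about 25 N. I pressed about 15 mm in front of the orange mark to keep the fingers clear of the catch. In the last pictures it lies flat with the orange catch over its rear edge.
- **Button:** It was pushed about 6 mm, to its stop, and let go. It shows raised again.
- **Bystanders:** The vase, bowl and tape roll are at the same pixels as at the start, and the arm ended clear of everything.

**Checks that disagreed:** The top camera read about 4 mm off the wrist camera in y, so I relied on the wrist camera. While pivoting, the cover's front corner briefly touched the bar at about 14 N, and I lowered it and carried on. I could not read the catch and button joints directly, so those two results rest on the pictures and on arm height and force.

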